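# Charge the denture bath and close the bathroom pots

### The job

Tip all the cleaning tablets out of the tumbler into the open denture bath and stand the empty tumbler back upright on the shelf. Put every lid that is lying there on the container of its own shape and size, the denture bath's once the tablets are in, so that each sits level with its step down in the mouth. Containers stay upright on the shelf, and the nailbrush, comb and soap dish are left where they are; a pot whose lid is missing stays open.

Things in the scene. Friction and masses are not known exactly. Their poses are not given: they have to be found in the camera images.
- bath: denture bath: open white plastic box 120 x 90 x 60 high (mm), walls and floor 4 thick, stands loose on the shelf. Origin: centre of its underside; x along the 120 side, y along the 90 side, z up. Its mouth is 112 x 82.
- bath_lid: lid of the denture bath, white plastic: oblong plate 120 x 90, 6 thick, with a locating step 104 x 74 and 8 deep under it that drops into the bath's mouth (4 play all round), and on top a central upright grip 18 (x) by 30 (y) by 36 high. Origin: centre of the underside of the step; z up, x along the 120 side. Plate top at 14, grip from 14 to 50 above the origin. Lies loose on the shelf, right way up; seated, its origin is 52 above the bath's origin. 80 g.
- square_pot: open square white ceramic pot 84 x 84 x 68 high, walls 4, mouth 76 x 76. Origin: centre of its underside, x and y along the sides, z up. Loose.
- square_lid: bamboo lid of the square pot: plate 84 x 84 x 6, locating step 68 x 68, 8 deep beneath, same grip (18 x by 30 y by 36 high) on top. Origin: centre of the underside of the step; plate top at 14, grip 14 to 50 above it. Seated, its origin is 60 above the pot's origin. May be absent. 60 g.
- wide_pot: open round white ceramic pot, 92 diameter, 52 high, walls 4, mouth 84 diameter. Origin: centre of its underside, z up. Loose.
- wide_lid: bamboo lid of the wide round pot: disc 92 diameter x 6, locating step 76 diameter and 8 deep beneath, same grip (18 x by 30 y by 36 high) on top. Origin: centre of the underside of the step; plate top at 14, grip 14 to 50 above it. Seated, its origin is 44 above the pot's origin. May be absent. 60 g.
- slim_pot: open round white ceramic pot, 66 diameter, 70 high, walls 4, mouth 58 diameter. Origin: centre of its underside, z up. Loose.
- slim_lid: bamboo lid of the slim round pot: disc 66 diameter x 6, locating step 50 diameter and 8 deep beneath, same grip (18 x by 30 y by 36 high) on top. Origin: centre of the underside of the step; plate top at 14, grip 14 to 50 above it. Seated, its origin is 62 above the pot's origin. May be absent. 40 g.
- tumbler: round grey plastic tumbler holding the tablets, 80 high, outside diameter 56 at the foot and 68 at the rim, wall 3, smooth inside, floor 5, about 90 g empty. Origin: centre of its underside, z up. Stands loose and upright on the shelf.
- nailbrush: bystander: wooden nailbrush 95 x 45 x 32 high, loose, standing among the containers. Origin: centre of its underside, x along its length.
- comb: bystander: flat grey plastic comb 180 x 35 x 6, loose, lying beyond the containers. Origin: centre of its underside, x along its length.
- soap_dish: bystander: steel soap dish 90 x 130 x 22 with a bar of soap in it (31 high), fixed, nearer the robot than the lids. Origin: centre of its underside.
- tab0: square white smooth denture-cleaning tablet 20 x 20 x 10 thick, 10 g, starts in the tumbler. Origin: centre of its underside as made, z through its thickness. May be absent.
- tab1: square white smooth denture-cleaning tablet 20 x 20 x 10 thick, 10 g, starts in the tumbler. Origin: centre of its underside as made, z through its thickness. May be absent.
- tab2: square white smooth denture-cleaning tablet 20 x 20 x 10 thick, 10 g, starts in the tumbler. Origin: centre of its underside as made, z through its thickness. May be absent.
- tab3: square white smooth denture-cleaning tablet 20 x 20 x 10 thick, 10 g, starts in the tumbler. Origin: centre of its underside as made, z through its thickness. May be absent.
- tab4: square white smooth denture-cleaning tablet 20 x 20 x 10 thick, 10 g, starts in the tumbler. Origin: centre of its underside as made, z through its thickness. May be absent.
- tab5: square white smooth denture-cleaning tablet 20 x 20 x 10 thick, 10 g, starts in the tumbler. Origin: centre of its underside as made, z through its thickness. May be absent.
Not all that is in view belongs to the job. Leave any green look-alike of the wide_lid alone.

How it is judged:
On the way, in this order (a step that is already met when the one before it is completed fails the run):
1. every tablet lies in the denture bath (x of tab0 in the frame of bath between -0.06 and 0.06 m and y of tab0 in the frame of bath between -0.045 and 0.045 m and z of tab0 in the frame of bath between -0.005 and 0.055 m and x of tab1 in the frame of bath between -0.06 and 0.06 m and y of tab1 in the frame of bath between -0.045 and 0.045 m and z of tab1 in the frame of bath between -0.005 and 0.055 m and x of tab2 in the frame of bath between -0.06 and 0.06 m and y of tab2 in the frame of bath between -0.045 and 0.045 m and z of tab2 in the frame of bath between -0.005 and 0.055 m and x of tab3 in the frame of bath between -0.06 and 0.06 m and y of tab3 in the frame of bath between -0.045 and 0.045 m and z of tab3 in the frame of bath between -0.005 and 0.055 m and x of tab4 in the frame of bath between -0.06 and 0.06 m and y of tab4 in the frame of bath between -0.045 and 0.045 m and z of tab4 in the frame of bath between -0.005 and 0.055 m and x of tab5 in the frame of bath between -0.06 and 0.06 m and y of tab5 in the frame of bath between -0.045 and 0.045 m and z of tab5 in the frame of bath between -0.005 and 0.055 m), for 0.2 s.
2. the empty tumbler stands upright on the shelf and the denture bath's lid is seated on it (horizontal distance between bath_lid and bath below 0.01 m and z of bath_lid in the frame of bath between 0.047 and 0.056 m and angle between each of bath_lid, tumbler's own z axis and vertical below 0.12 rad and height (world z) of tumbler below 0.008 m), for 0.2 s.
At the end, for the whole second after the job is handed in: Every tablet is inside the denture bath; every lid present is on its own container, within 10 mm of its centre, its step down in the mouth (height within about 4 mm of seated) and level within 0.12 rad; containers and tumbler stand upright (0.12 rad) on the shelf; all at rest (all of step 1 and all of step 2 and horizontal distance between square_lid and square_pot below 0.01 m and z of square_lid in the frame of square_pot between 0.055 and 0.064 m and angle between each of square_lid, wide_lid, slim_lid, bath, square_pot, wide_pot, slim_pot's own z axis and vertical below 0.12 rad and horizontal distance between wide_lid and wide_pot below 0.01 m and z of wide_lid in the frame of wide_pot between 0.039 and 0.048 m and horizontal distance between slim_lid and slim_pot below 0.01 m and z of slim_lid in the frame of slim_pot between 0.057 and 0.066 m and height (world z) of each of bath, square_pot, wide_pot, slim_pot below 0.008 m and linear speed of each of tumbler, bath_lid, square_lid, wide_lid, slim_lid below 0.02 m/s); the robot touches nothing.
It fails at once if nailbrush is moved by more than 3 cm (distance of nailbrush from where it was at the start of the episode above 0.03 m).
It fails at once if comb is moved by more than 3 cm (distance of comb from where it was at the start of the episode above 0.03 m).
Of tab0, tab1, tab2, tab3, tab4, tab5 only 3 to 6 are there at a start; the rules pass over those that are not, and their reading is None.
Of square_lid, wide_lid, slim_lid only 2 to 3 are there at a start; the rules pass over those that are not, and their reading is None.
At some moment in a run one of bath_lid, square_lid, wide_lid, slim_lid may be knocked a few centimetres aside while the robot is not near it.
It also fails if it takes over 208 s, if anything falls off the work surface, if the arm or the gripper's body presses on something with over 40 N, if the wrist force passes 120 N, or if a joint passes its speed limit or range.

### The arm

A 6-joint arm with a two-finger parallel gripper is mounted at the origin on the work surface. World frame = base frame: x ahead of the robot, y to its left, z up, the work surface at z = 0. Lengths are in m, angles in rad, forces in N, time in s.
With the tool pointing down it reaches from about 0.4 to 0.825 m from the base axis. Payload 7 kg.
Tool frame: the origin (TCP) lies midway between the tips of the shut fingers; the grasp point (between the pads) lies 19 mm behind it; y points along the fingers, z is the direction in which the jaws open and shut, and the axes are right-handed (so a half turn about y gives the same grasp; the last joint's range is limited). The gripper opens to 88 mm and grips with 3 to 60 N. Pads are 19 mm wide; open, the fingers measure 130 mm over their backs; the gripper's body (78 mm by 193 mm) begins 47 mm behind the grasp point.
Start: joints at [-0.945, 0.359, 0.012, 0, -1.224, -0.288], TCP at [0.224, -0.637, 0.227] pointing down, gripper open.
Joint ranges: [-3.07, 3.07], [-1.43, 2.12], [-1.02, 1.25], [-3.03, 1.67], [-3.05, -0], [-3.03, 3.03]. Speed limits (rad/s): [2.39, 2.39, 3.01, 3.14, 3.14, 3.14].

### API

Orientations are given as [roll, pitch, yaw] about the fixed x, y, z axes, in that order (R = Rz(yaw) Ry(pitch) Rx(roll)).
In Python, from station import arm gives the robot as it stands.
- The arm moves only by the tool move_arm, never from a script. Its argument "deltas" is a list of rows, each an object with "dp": the shift along the tool's x, y, z in mm, a list of three; "rotation": the turn, a rotation vector about the tool's x, y, z in degrees, a list of three. A call has 1 to 5 rows; each row shifts and turns the pose as measured when the row begins, along the tool's axes as they then stand; what a row does not reach is not made up. A row lasts 1/12 s, in which the tool goes at most 41.7 mm and 7.16 degrees, less where a joint would pass 70% of its speed; a pose out of reach is approached as far as the arm can. A call is refused whole if a number of a shift passes 41.7 or a number of a turn 7.16, either way. A call with a gripper value outside its range is refused whole. "jaw" is the closure in counts, from 0 (fully open) to 255 (shut), set as the call begins (left out, the last holds). The fingers move at their own pace and stop on an object; "squeeze" is the grip in N (left out, the last holds). Time passes only in rows, so rows that do not move let the fingers close. It gives the time, the measured TCP pose, the force and the opening at its end, in the units of the state.
- arm.get_state(): the state, without advancing time (a new reading comes with each control period).
- arm.grab_frame(name): name is "scene" or "top"; returns a dict with "pixels" (384x512x3 uint8, red, green, blue), "z_map" (384x512 float32, m along the optical axis (not along the pixel's ray), 0 where there is no reading), "fx", "fy", "cx", "cy" (pixels), "cam_to_world" (4x4, takes a point from camera to world coordinates). Camera axes: x right, y down, z forward; pixel columns grow to the right and rows downward; lengths in m; the calibration is good to about 2 mm. A picture is of the moment at which its call begins.
- arm.job_done(): hands the job in, once; it reports no verdict.
The state is a dict: "t": time; "q": joint angles; "qd": joint speeds; "joint_efforts": joint torques, N m; "eef_pos": TCP position; "ee_rot": TCP orientation; "force": force on the tool from outside, world axes, zero at the start; "moment": the same for the moment, N m; "width": finger opening in m.
Only numpy, scipy, OpenCV 4.12 (cv2) and the standard library are available. Lean on these libraries where they do the work, as an engineer would, in place of code of your own. Each camera call takes 0.05 s, during which the arm holds its last target.

## Working session

There is one attempt and no reset: what is moved stays moved. The work goes in short steps, Python scripts to look and compute and a tool call to move; the robot and the scene stay as the last step left them, time stands still between calls to the robot, and variables do not carry over. Pictures are saved under pics/ and viewed, and the job is handed in when it is done.

Besides the shell and the picture viewer there is one more tool, called after "Request:" as name(argument=value, ...) on one line, values as JSON. move_arm: Moves the arm, as the interface text tells. Its arguments: {"type":"object","properties":{"deltas":{"type":"array","items":{"type":"object","properties":{"dp":{"type":"array","items":{"type":"number"}},"rotation":{"type":"array","items":{"type":"number"}}}}},"jaw":{"type":"number"},"squeeze":{"type":"number"}},"required":["deltas"]}

```bash
mkdir -p pics; ls
python3 - <<'E'
from station import arm
import cv2,numpy as np
print(arm.get_state())
for n in ("scene","top"):
    f=arm.grab_frame(n)
    cv2.imwrite(f"pics/{n}0.png",f["pixels"][:,:,::-1])
    np.savez(f"pics/{n}0.npz",**f)
    print(n,f["fx"],f["fy"],f["cx"],f["cy"],np.round(f["cam_to_world"],4).tolist())
E
```

```text
pics
{'t': 0.0, 'q': array([-9.44890132e-01,  3.59384427e-01,  1.10559190e-02, -3.62365357e-04,
       -1.22408464e+00, -2.88093975e-01]), 'qd': array([-0.00144323, -0.00091881,  0.00109947, -0.00125117,  0.00161303,
       -0.00024435]), 'joint_efforts': array([ 2.95079924e-03, -5.82727003e+01,  2.93050271e+01,  6.99695706e+00,
        6.76034237e-03, -1.33993481e-04]), 'eef_pos': array([ 0.22352383, -0.6363978 ,  0.22562079]), 'ee_rot': array([-1.56914934e+00,  1.32820651e-04,  3.37688919e-01]), 'force': array([-0.50311206,  0.44618924, -0.13475333]), 'moment': array([-0.04933701, -0.00245395, -0.01132091]), 'width': 0.0876138209359284}
scene 354.83667434040467 354.83667434040467 253.37567107762564 192.3331772964675 [[-0.059, 0.668, -0.7419, 1.1465], [0.9983, 0.0414, -0.0422, -0.0065], [0.0025, -0.743, -0.6692, 0.6309], [0.0, 0.0, 0.0, 1.0]]
top 426.6020494167618 426.6020494167618 254.94385760666327 188.40689530642095 [[-0.0206, -0.9843, 0.1756, 0.3326], [-0.9997, 0.0219, 0.0059, -0.0212], [-0.0096, -0.1754, -0.9845, 1.1006], [0.0, 0.0, 0.0, 1.0]]
```

Run:
```python
import cv2
for n in ("scene","top"):
    i=cv2.imread(f"pics/{n}0.png"); cv2.imwrite(f"pics/{n}0b.png",cv2.resize(i,(800,600),interpolation=cv2.INTER_CUBIC))
```

```text
(no output)
```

View pics/scene0.png

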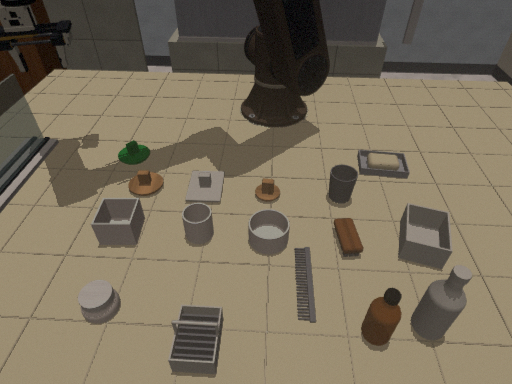

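View pics/top0.png

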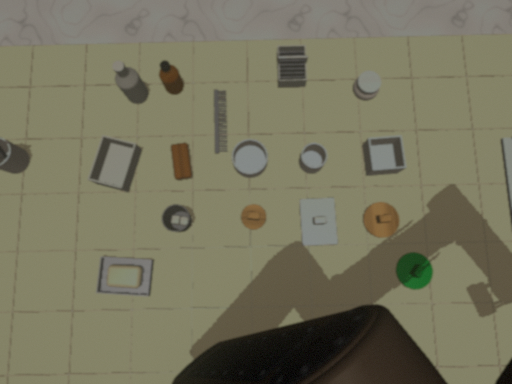

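View pics/top0b.png

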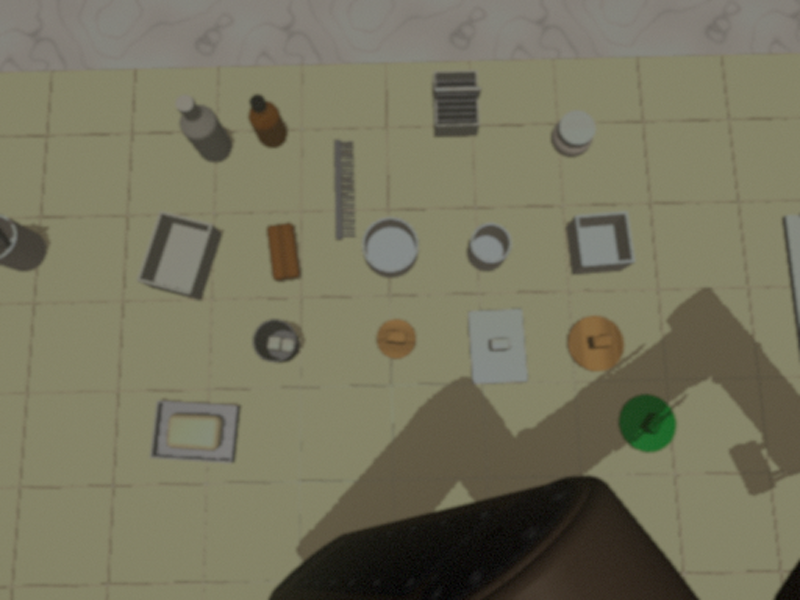

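View pics/scene0b.png

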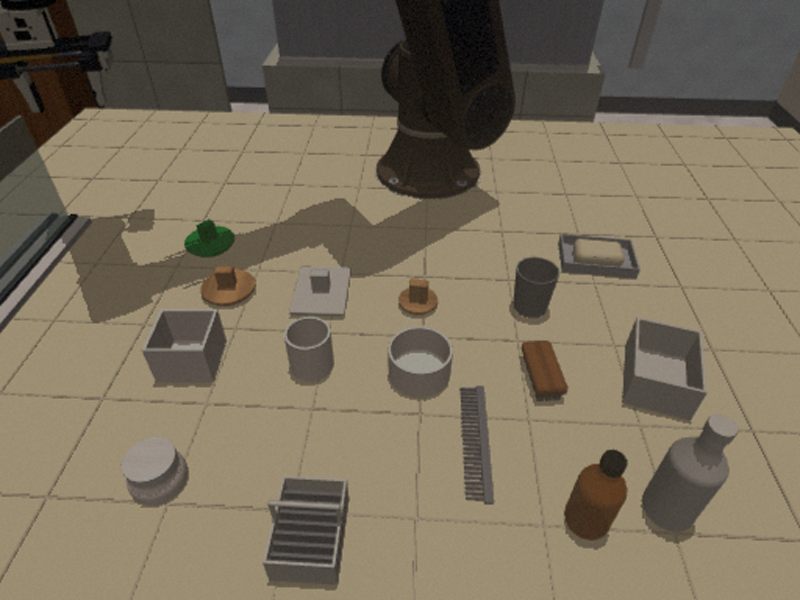

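The tumbler is at top px (178,218) and the bath at (115,163). The bamboo lids are the slim one at (253,216) and the wide one at (380,219). The bath lid is at (319,221) and the green decoy at (414,271). The pots are wide (250,158), slim (312,158) and square (384,156). There is no square lid. Next I measure these from the depth of both cameras.

```bash
cat > h.py <<'E'
import numpy as np,cv2
from station import arm
def cloud(f):
    z=f["z_map"]; v,u=np.mgrid[0:z.shape[0],0:z.shape[1]]
    P=np.stack([(u-f["cx"])/f["fx"]*z,(v-f["cy"])/f["fy"]*z,z],-1)
    T=f["cam_to_world"]; W=P@T[:3,:3].T+T[:3,3]; W[z<=0]=np.nan
    return W
def ray(f,u,v,h):
    T=f["cam_to_world"]; d=T[:3,:3]@np.array([(u-f["cx"])/f["fx"],(v-f["cy"])/f["fy"],1]); o=T[:3,3]
    return o+d*(h-o[2])/d[2]
def proj(f,p):
    T=f["cam_to_world"]; c=T[:3,:3].T@(np.asarray(p)-T[:3,3]); return c[0]/c[2]*f["fx"]+f["cx"],c[1]/c[2]*f["fy"]+f["cy"]
def load(n): return dict(np.load(n))
def fitcircle(p):
    A=np.c_[2*p,np.ones(len(p))]; s=np.linalg.lstsq(A,(p**2).sum(1),rcond=None)[0]
    return s[:2],np.sqrt(s[2]+s[:2]@s[:2])
E
python3 - <<'E'
from h import *
t=load("pics/top0.npz"); s=load("pics/scene0.npz")
Wt=cloud(t);Ws=cloud(s)
for n,(u,v) in dict(tumbler=(178,218),bath=(115,163),slim_lid=(253,216),wide_lid=(380,219),bath_lid=(319,221),green=(414,271),wide_pot=(250,158),slim_pot=(312,158),square_pot=(384,156),brush=(181,161),comb=(220,121),soap=(125,276)).items():
    c=ray(t,u,v,0.03)
    print(n,np.round(c,3))
    for nm,W in (("top",Wt),("scn",Ws)):
        w=W.reshape(-1,3); m=(np.hypot(w[:,0]-c[0],w[:,1]-c[1])<0.09)&(w[:,2]>0.012); q=w[m]
        hist=np.histogram(q[:,2],bins=np.arange(0.0,0.1,0.005))[0]
        print("  ",nm,"zmax",np.round(np.percentile(q[:,2],[50,90,98,100]),3),hist)
f=Wt[:,:,2]; print("table z", np.nanmedian(Wt[200:280,200:240,2]),np.nanstd(Wt[230:260,200:230,2]), np.nanmedian(Ws[260:300,220:280,2]))
E
```

```text
tumbler [0.452 0.181 0.03 ]
   top zmax [0.044 0.079 0.082 0.084] [ 0  0 11 28 89 69 21 22 25 21 20 23 22 32 23 77 44  0  0]
   scn zmax [0.058 0.079 0.081 0.083] [ 0  0 15 33 27 31 35 47 53 70 64 72 77 76 79 90 66  0  0]
bath [0.598 0.346 0.03 ]
   top zmax [0.044 0.06  0.062 0.065] [  0   0  56  66  89  81  80  74  85  84  90 231  96   0   0   0   0   0
   0]
   scn zmax [0.041 0.061 0.062 0.064] [  0   0  98 160 170 173 176 190 179 199 189 227 265   0   0   0   0   0
   0]
slim_lid [ 0.453 -0.008  0.03 ]
   top zmax [0.015 0.05  0.052 0.055] [  0   0 236  81   0   4   2   3   5  45  37   1   0   0   0   0   0   0
   0]
   scn zmax [0.016 0.05  0.052 0.053] [  0   0 119 127  16  19  14  20  19  29  38   0   0   0   0   0   0   0
   0]
wide_lid [ 0.439 -0.327  0.03 ]
   top zmax [0.014 0.047 0.051 0.054] [  0   0 485 175   4   6   6   4   8  55  30   0   0   0   0   0   0   0
   0]
   scn zmax [0.016 0.046 0.052 0.053] [  0   0 203 284  17  17  20  20  20  26  46   0   0   0   0   0   0   0
   0]
bath_lid [ 0.437 -0.174  0.03 ]
   top zmax [0.014 0.018 0.05  0.055] [  0   0 843 309 
[... 1334 characters left out ...]
   0   0   0   0   0   0
   0]
   scn zmax [0.032 0.034 0.035 0.036] [  0   0   0   9  44  85 571  12   0   0   0   0   0   0   0   0   0   0
   0]
comb [0.705 0.073 0.03 ]
   top zmax [0.041 0.052 0.053 0.054] [ 0  0  4  8  5  7  5  8  5 13 22  0  0  0  0  0  0  0  0]
   scn zmax [0.035 0.052 0.054 0.054] [ 0  0 14 23 23 28 26 26 27 23 41  0  0  0  0  0  0  0  0]
soap [0.311 0.31  0.03 ]
   top zmax [0.028 0.032 0.033 0.036] [  0   0  32 108 239 383 298   3   0   0   0   0   0   0   0   0   0   0
   0]
   scn zmax [0.023 0.032 0.033 0.035] [  0   0  79 191 244 111 233   0   0   0   0   0   0   0   0   0   0   0
   0]
table z -0.0006198136893138528 0.0020193836781458208 0.0012005386619766134
```

Both views give heights that match the text, so next I fit centres and orientations.

```bash
cat > m.py <<'E'
from h import *
def sel(W,c,r,z0,z1):
    w=W.reshape(-1,3); return w[(np.hypot(w[:,0]-c[0],w[:,1]-c[1])<r)&(w[:,2]>z0)&(w[:,2]<z1)]
def rect(p):
    (c,(a,b),th)=cv2.minAreaRect((p[:,:2]*1000).astype(np.float32))
    if a<b: a,b=b,a; th+=90
    return np.round(c,1),round(a,1),round(b,1),round((th+90)%180-90,1)   # long side angle from world x
def run(W,obj):
    for n,(k,c,h,r) in obj.items():
        if k=="c":
            p=sel(W,c,r,h-.004,h+.006); cc,R=fitcircle(p[:,:2]); print("  ",n,"circ",np.round(cc*1000,1),"d",round(2000*R,1),len(p))
        elif k=="r":
            p=sel(W,c,r,h-.005,h+.006); print("  ",n,"rect",rect(p),len(p))
        elif k=="l":
            p=sel(W,c,r,.009,.02); print("  ",n,"plate",rect(p),"enclC",[np.round(x,1) for x in cv2.minEnclosingCircle((p[:,:2]*1000).astype(np.float32))])
            p=sel(W,c,r,.045,.06); print("      grip",rect(p),"mean",np.round(p.mean(0)*1000,1),len(p))
OBJ=dict(tumbler=("c",(.452,.181),.080,.05),bath=("r",(.598,.346),.060,.09),slim_lid=("l",(.453,-.008),.014,.045),wide_lid=("l",(.439,-.327),.014,.06),bath_lid=("l",(.437,-.174),.014,.083),
 wide_pot=("c",(.604,-.004),.052,.06),slim_pot=("c",(.6,-.164),.07,.05),square_pot=("r",(.601,-.349),.068,.07),brush=("r",(.6,.175),.032,.06))
E
python3 - <<'E'
from m import *
for n in("top","scene"):
    print(n); run(cloud(load(f"pics/{n}0.npz")),OBJ)
E
```

```text
top
   tumbler circ [447.5 179.6] d 64.0 114
   bath rect (array([596.5, 345.7]), 120.4, 92.7, -15.8) 327
   slim_lid plate (array([453.8,  -8.1]), 63.7, 63.4, 45.0) enclC [array([453.8,  -7.5]), np.float64(32.8)]
      grip (array([454.5,  -7.5]), 27.6, 17.3, 87.3) mean [453.6  -7.1  49.6] 83
   wide_lid plate (array([ 439.4, -333.4]), 90.1, 89.8, -0.5) enclC [array([ 439.6, -333.8]), np.float64(46.1)]
      grip (array([ 439.9, -332.7]), 29.9, 17.5, -88.9) mean [ 439.3 -333.    49.2] 85
   bath_lid plate (array([ 438.3, -172.8]), 119.7, 90.7, 1.7) enclC [array([ 437.7, -172.6]), np.float64(72.5)]
      grip (array([ 438.3, -172. ]), 29.3, 17.7, -88.9) mean [ 438.1 -172.4   49. ] 87
   wide_pot circ [603.4  -1. ] d 87.4 166
   slim_pot circ [ 597.4 -161.9] d 61.5 124
   square_pot rect (array([ 601. , -343.9]), 85.9, 85.5, 3.5) 263
   brush rect (array([601.4, 177.2]), 93.6, 44.1, 7.4) 562
scene
   tumbler circ [450.7 177.8] d 64.2 137
   bath rect (array([598.2, 343.9]), 123.9, 91.1, -15.7) 492
   slim_lid plate (array([459.1, -10.1]), 63.9, 60.4, 84.7) enclC [array([457.2, -11. ]), np.float64(34.1)]
      grip (array([458.2,  -9.8]), 27.9, 18.6, -87.7) mean [459.3  -9.5  50. ] 67
   wide_lid plate (array([ 444.9, -334.5]), 90.5, 86.5, -60.5) enclC [array([ 442.5, -335.4]), np.float64(47.0)]
      grip (array([ 443.2, -334.4]), 28.4, 22.4, 85.1) mean [ 444.  -334.2   50.1] 72
   bath_lid plate (array([ 441. , -174.6]), 123.6, 90.0, 1.5) enclC [array([ 442.3, -174. ]), np.float64(72.6)]
      grip (array([ 443.1, -173.6]), 28.4, 16.3, -84.7) mean [ 444.2 -173.    50. ] 61
   wide_pot circ [607.1  -3.1] d 87.5 269
   slim_pot circ [ 601.2 -163.7] d 61.4 192
   square_pot rect (array([ 603.5, -345.6]), 85.7, 84.9, 3.8) 402
   brush rect (array([605.7, 175.1]), 95.8, 44.1, 7.6) 650
```

Run:
```python
import cv2
i=cv2.imread("pics/top0.png"); 
c=i[130:290,80:440]; cv2.imwrite("pics/top0c.png",cv2.resize(c,None,fx=2.2,fy=2.2,interpolation=cv2.INTER_CUBIC)*1)
c=i[195:240,155:205]; cv2.imwrite("pics/tum0.png",cv2.resize(c,None,fx=10,fy=10,interpolation=cv2.INTER_CUBIC))
```

```text
(no output)
```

View pics/tum0.png

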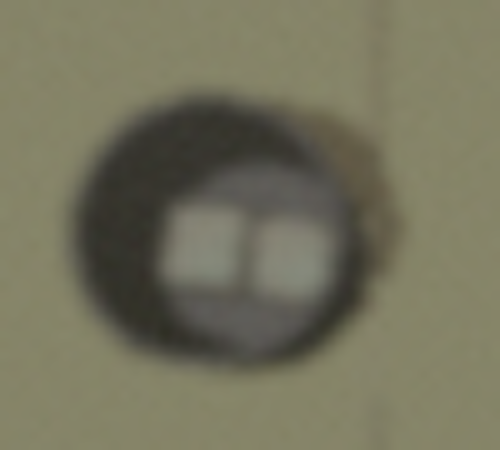

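The plan is to grip the tumbler from the side with the tool tilted, then roll about the tool axis to pour. The arm's geometry isn't given, so I'll collect joint and pose data as I go and fit a kinematic model to it. First I lift and swing toward the middle.

Request:
move_arm(deltas=[{"dp": [0,-20,35],"rotation": [0,0,0]},{"dp": [0,-20,35],"rotation": [0,0,0]},{"dp": [0,-20,35],"rotation": [0,5,0]},{"dp": [0,-10,35],"rotation": [0,5,0]},{"dp": [0,0,35],"rotation": [0,5,0]}])

```text
t: 0.52
eef_pos: [0.173, -0.4668, 0.2879]
ee_rot: [-1.553, 0.012, 0.066]
force: [0.2, 0.2, 0.6]
width: 0.0873
```

```bash
cat > st.py <<'E'
from station import arm
import json,numpy as np
s=arm.get_state()
d={k:np.round(np.asarray(v),5).tolist() for k,v in s.items()}
open("log.jsonl","a").write(json.dumps(d)+"\n")
print("t",d["t"],"p",np.round(s["eef_pos"]*1000,1),"rpy",np.round(np.degrees(s["ee_rot"]),1),"q",np.round(s["q"],3),"F",np.round(s["force"],1),"w",np.round(s["width"]*1000,1))
E
python3 st.py
```

```text
t 0.5167 p [ 173.  -466.8  287.9] rpy [-89.    0.7   3.8] q [-0.822  0.04  -0.252 -0.003 -1.3   -0.681] F [0.2 0.2 0.6] w 87.3
```

Request:
move_arm(deltas=[{"dp": [35,0,20],"rotation": [6,0,0]},{"dp": [35,0,20],"rotation": [6,0,0]},{"dp": [35,0,20],"rotation": [6,0,0]},{"dp": [35,0,20],"rotation": [6,0,0]},{"dp": [30,0,20],"rotation": [6,0,0]}])

```text
t: 0.93
eef_pos: [0.3263, -0.3388, 0.3153]
ee_rot: [-1.013, 0.01, 0.061]
force: [0.2, -0.8, -0.3]
width: 0.0876
```

```bash
python3 st.py
```

```text
t 0.9333 p [ 326.3 -338.8  315.3] rpy [-58.    0.6   3.5] q [-0.723  0.278  0.128 -0.391 -1.823 -0.809] F [ 0.2 -0.8 -0.3] w 87.6
```

Request:
move_arm(deltas=[{"dp": [20,0,35],"rotation": [6,0,0]},{"dp": [20,0,35],"rotation": [6,0,0]},{"dp": [0,0,35],"rotation": [6,0,4]},{"dp": [0,0,35],"rotation": [6,0,4]},{"dp": [0,0,30],"rotation": [0,0,4]}])

```text
t: 1.35
eef_pos: [0.3644, -0.213, 0.4299]
ee_rot: [-0.553, 0.143, 0.233]
force: [1.8, -0.2, -0.9]
width: 0.0878
```

```bash
python3 st.py
```

```text
t 1.35 p [ 364.4 -213.   429.9] rpy [-31.7   8.2  13.3] q [-0.638  0.375  0.374 -0.756 -2.344 -1.1  ] F [ 1.8 -0.2 -0.9] w 87.8
```

```bash
cat > fk.py <<'E'
import numpy as np,json
from scipy.spatial.transform import Rotation as R
from scipy.optimize import least_squares
S=[json.loads(l) for l in open("log.jsonl")]
S.insert(0,dict(q=[-9.44890132e-01,3.59384427e-01,1.10559190e-02,-3.62365357e-04,-1.22408464e+00,-2.88093975e-01],eef_pos=[0.22352383,-0.6363978,0.22562079],ee_rot=[-1.56914934e+00,1.32820651e-04,3.37688919e-01]))
def fk(p,q):
    # p: off1..off6, s3,s5 via sign; lengths: a1,d1,x2,z2,x3,z3,yoff, tool
    o=p[:6]; a1,d1,y1,x2,z2,x3,z3,tl,tx,ty,yaw0,c4=p[6:18]
    r=R.from_euler('z',q[0]+o[0]); P=r.apply([a1,y1,d1])
    r=r*R.from_euler('y',q[1]+o[1]); P=P+r.apply([x2,0,z2])
    r=r*R.from_euler('y',sg[0]*q[2]+o[2]); P=P+r.apply([x3,0,z3])
    r=r*R.from_euler('x',sg[1]*q[3]+o[3])*R.from_euler('y',sg[2]*q[4]+o[4])*R.from_euler('x',sg[3]*q[5]+o[5])
    P=P+r.apply([tl,tx,ty])
    return P,r
# tool: tool y = flange x ; tool z/x rolled by o[5]
M=R.from_matrix(np.array([[0,1,0],[0,0,1],[1,0,0]]))  # columns: toolx->fy.. tool y-> flange x
def res(p):
    e=[]
    for s in S:
        P,r=fk(p,s["q"]); Rm=R.from_euler('xyz',s["ee_rot"])
        e+=list((P-s["eef_pos"])*1); e+=list(((r*M).inv()*Rm).as_rotvec()*0.3)
    return np.r_[np.array(e),1e-4*np.array(p)]
import itertools
if __name__=="__main__":
    best=None
    for sg in itertools.product([1,-1],repeat=4):
        for o1 in(0,):
            for o6 in (0,np.pi/2,np.pi,-np.pi/2):
                for o3 in (0,np.pi/2,-np.pi/2):
                  p0=np.zeros(18);p0[0]=o1;p0[2]=o3;p0[5]=o6;p0[6:14]=[.05,.35,0.1,.0,.35,.35,0,.25]
                  f=least_squares(res,p0,max_nfev=200)
                  if best is None or f.cost<best[0]: best=(f.cost,sg,f.x); print(f.cost,sg,np.round(f.x,3))
    np.savez("fk.npz",sg=best[1],p=best[2])
    sg=best[1]; print(np.round(res(best[2])[:-18].reshape(-1,6),4))
E
python3 fk.py
```

```text
0.7560392419560232 (1, 1, 1, 1) [ 2.175  0.956 -1.389 -1.882  3.07  -0.378 -2.641  1.719  4.965 -0.152
 -1.128  0.877  0.088  3.824  0.395  4.688  0.     0.   ]
0.03831997217220604 (1, 1, 1, 1) [ 2.168  0.835  2.215 -0.031 -0.459  1.711 -0.954  0.455  0.239  1.302
  0.445  0.829 -0.548 -0.107  0.076  0.658  0.     0.   ]
0.038319969325492066 (1, 1, 1, 1) [ 2.168  1.641  1.409 -0.031 -0.459  1.711 -0.953  0.454  0.239  0.579
  1.246  0.828 -0.548 -0.107  0.076  0.658  0.     0.   ]
0.029699319756632512 (1, 1, 1, 1) [ 0.348 -0.803 -0.8    2.167 -1.752  1.921  0.614 -0.646 -0.447  0.5
  1.603 -0.339 -0.353  0.329  0.079  0.099  0.     0.   ]
0.014546911833072978 (1, 1, 1, -1) [ 0.734  0.798  0.713 -0.679  1.248 -0.079 -0.303 -0.498 -0.456 -0.47
  1.495  0.176 -0.213  0.273  0.007 -0.215  0.     0.   ]
0.010678906350735578 (1, 1, 1, -1) [-2.81  -0.249 -0.501 -0.084 -2.821  1.822 -0.134  0.479  0.54  -0.885
  0.291  0.345 -0.305  0.472  0.182  0.025  0.     0.   ]
0.01067888711995448 (1, -1, 1, -1) [-2.81   0.342  2.05   0.084  0.321  1.822 -0.134  0.479  0.54  -0.897
 -0.251 -0.345  0.30
[... 714 characters left out ...]
5313181168568 (-1, -1, 1, -1) [-0.004  0.016  0.013 -3.147  0.028  1.561  0.37   0.339 -0.193  0.066
  0.638  0.053 -0.222  0.455 -0.012  0.011  0.     0.   ]
0.00017560393906202953 (-1, -1, -1, -1) [-0.004  0.009  0.019 -0.005 -0.028 -1.581  0.37   0.339 -0.193  0.07
  0.637  0.053 -0.222  0.455 -0.012  0.011  0.     0.   ]
0.00017560393888172462 (-1, -1, -1, -1) [-0.004  0.017  0.012 -0.005 -0.028 -1.581  0.37   0.339 -0.193  0.065
  0.638  0.053 -0.222  0.455 -0.012  0.011  0.     0.   ]
[[ 0.0012  0.0016  0.0015  0.0002  0.0023 -0.0014]
 [-0.0037 -0.0011  0.0015  0.0007  0.0022 -0.0013]
 [ 0.0109  0.0046 -0.006   0.0008 -0.0016  0.0005]
 [-0.0078 -0.0056  0.003  -0.0018 -0.003   0.0043]]
```

```bash
cat > fk2.py <<'E'
import fk,numpy as np
from scipy.optimize import least_squares
fk.sg=(-1,-1,-1,-1)
def full(x): 
    p=np.zeros(18); p[5]=-np.pi/2; p[6:14]=x; return p
def fit():
    f=least_squares(lambda x:fk.res(full(x)),[.1,.35,-.19,0,.5,.3,0,.3]); return f.x
X=None
def FK(q):
    global X
    if X is None: X=fit()
    P,r=fk.fk(full(X),q); return P,(r*fk.M)
if __name__=="__main__":
    x=fit(); print(np.round(x,4)); print(np.round(fk.res(full(x))[:-18].reshape(-1,6),4))
E
python3 fk2.py
```

```text
[ 0.4197  0.3604 -0.1932  0.0838  0.6329  0.011  -0.2458  0.4617]
[[-0.0013 -0.0005  0.0013  0.      0.      0.    ]
 [-0.0017  0.0001  0.0014 -0.      0.     -0.    ]
 [ 0.0127  0.0088 -0.0056  0.      0.      0.    ]
 [-0.0092 -0.0088  0.0029  0.      0.     -0.    ]]
```

```bash
cat > go.py <<'E'
# usage: go.py x y z(mm) ax ay az (tool y dir) zx zy zz (tool z dir) [step mm]
import sys,numpy as np
from scipy.spatial.transform import Rotation as R
import st
s=st.s
a=[float(v) for v in sys.argv[1:]]
tp=np.array(a[:3]); step=a[9] if len(a)>9 else 38
if len(a)>=9:
    y=np.array(a[3:6]);y/=np.linalg.norm(y); z=np.array(a[6:9]); z-=y*(z@y); z/=np.linalg.norm(z); x=np.cross(y,z); Rt=R.from_matrix(np.c_[x,y,z])
else: Rt=R.from_euler('xyz',s["ee_rot"])
p=s["eef_pos"]*1000; r=R.from_euler('xyz',s["ee_rot"])
d=r.inv().apply(tp-p); w=np.degrees((r.inv()*Rt).as_rotvec())
print("total dp",np.round(d,1),np.linalg.norm(d).round(1),"rot",np.round(w,1))
n=max(1,int(np.ceil(max(np.linalg.norm(d)/step,np.linalg.norm(w)/7))))
print("rows",n)
for i in range(n):
    d=r.inv().apply((tp-p)/(n-i)); w=np.degrees((r.inv()*Rt).as_rotvec())/(n-i)
    print("{\"dp\": %s, \"rotation\": %s}"%(np.round(d,1).tolist(),np.round(w,2).tolist()))
    p=p+(tp-p)/(n-i); r=r*R.from_rotvec(np.radians(w))
E
python3 go.py 449 60 200 0 .866 -.5 -1 0 0
```

```text
t 1.35 p [ 364.4 -213.   429.9] rpy [-31.7   8.2  13.3] q [-0.638  0.375  0.374 -0.756 -2.344 -1.1  ] F [ 1.8 -0.2 -0.9] w 87.8
total dp [176.7 318.  -46.8] 366.8 rot [-10.2 -89.6 -14.3]
rows 14
{"dp": [12.6, 22.7, -3.3], "rotation": [-0.73, -6.4, -1.02]}
{"dp": [11.8, 23.0, -4.4], "rotation": [-0.73, -6.4, -1.02]}
{"dp": [10.8, 23.2, -5.4], "rotation": [-0.73, -6.4, -1.02]}
{"dp": [9.7, 23.5, -6.2], "rotation": [-0.73, -6.4, -1.02]}
{"dp": [8.6, 23.8, -7.0], "rotation": [-0.73, -6.4, -1.02]}
{"dp": [7.4, 24.0, -7.5], "rotation": [-0.73, -6.4, -1.02]}
{"dp": [6.1, 24.2, -8.0], "rotation": [-0.73, -6.4, -1.02]}
{"dp": [4.7, 24.4, -8.3], "rotation": [-0.73, -6.4, -1.02]}
{"dp": [3.3, 24.6, -8.4], "rotation": [-0.73, -6.4, -1.02]}
{"dp": [2.0, 24.7, -8.4], "rotation": [-0.73, -6.4, -1.02]}
{"dp": [0.6, 24.9, -8.2], "rotation": [-0.73, -6.4, -1.02]}
{"dp": [-0.8, 25.0, -7.9], "rotation": [-0.73, -6.4, -1.02]}
{"dp": [-2.1, 25.0, -7.4], "rotation": [-0.73, -6.4, -1.02]}
{"dp": [-3.3, 25.1, -6.8], "rotation": [-0.73, -6.4, -1.02]}
```

Request:
move_arm(deltas=[{"dp": [12,23,-3],"rotation": [-1,-6.5,-1]},{"dp": [12,23,-4],"rotation": [-1,-6.5,-1]},{"dp": [11,23,-5],"rotation": [-1,-6.5,-1]},{"dp": [10,23,-6],"rotation": [-1,-6.5,-1]},{"dp": [9,23,-7],"rotation": [-1,-6.5,-1]}])

```text
t: 1.77
eef_pos: [0.3988, -0.1136, 0.3483]
ee_rot: [-0.681, -0.386, 0.503]
force: [-0.2, -0.4, -0.1]
width: 0.0874
```

```bash
python3 st.py
```

```text
t 1.7667 p [ 398.8 -113.6  348.3] rpy [-39.  -22.1  28.8] q [-0.502  0.286  0.115 -0.748 -2.007 -0.489] F [-0.2 -0.4 -0.1] w 87.4
```

Request:
move_arm(deltas=[{"dp": [8,24,-8],"rotation": [-0.5,-6.5,-1]},{"dp": [7,24,-8],"rotation": [-0.5,-6.5,-1]},{"dp": [6,24,-8],"rotation": [-0.5,-6.5,-1]},{"dp": [4,24,-8],"rotation": [-0.5,-6.5,-1]},{"dp": [3,24,-8],"rotation": [-0.5,-6.5,-1]}])

```text
t: 2.18
eef_pos: [0.4322, -0.0102, 0.266]
ee_rot: [-1.019, -0.858, 0.978]
force: [0.6, 0.1, 0.1]
width: 0.0877
```

```bash
python3 go.py 449 60 200 0 .866 -.5 -1 0 0
```

```text
t 2.1833 p [432.2 -10.2 266. ] rpy [-58.4 -49.1  56. ] q [-0.383  0.281 -0.086 -0.845 -1.725  0.146] F [0.6 0.1 0.1] w 87.7
total dp [ -5.7  93.5 -27.9] 97.8 rot [ -3.5 -21.6  -4.7]
rows 4
{"dp": [-1.4, 23.4, -7.0], "rotation": [-0.88, -5.41, -1.18]}
{"dp": [-2.5, 23.4, -6.4], "rotation": [-0.88, -5.41, -1.18]}
{"dp": [-3.6, 23.5, -5.8], "rotation": [-0.88, -5.41, -1.18]}
{"dp": [-4.6, 23.5, -5.0], "rotation": [-0.88, -5.41, -1.18]}
```

Request:
move_arm(deltas=[{"dp": [-1.5,23.5,-7],"rotation": [-1,-5.5,-1.2]},{"dp": [-2.5,23.5,-6.5],"rotation": [-1,-5.5,-1.2]},{"dp": [-3.5,23.5,-6],"rotation": [-1,-5.5,-1.2]},{"dp": [-4.5,23.5,-5],"rotation": [-1,-5.5,-1.2]},{"dp": [0,0,0],"rotation": [0,0,0]}])

```text
t: 2.6
eef_pos: [0.4487, 0.0674, 0.1946]
ee_rot: [-1.633, -1.052, 1.631]
force: [-0.9, -0.1, -0.3]
width: 0.0876
```

```bash
python3 go.py 449 91 108 0 .866 -.5 -1 0 0 25
cat > pic.py <<'E'
import sys,cv2,numpy as np
from station import arm
k=sys.argv[1]
for n in sys.argv[2:]:
    f=arm.grab_frame(n); np.savez(f"pics/{n}{k}.npz",**f); cv2.imwrite(f"pics/{n}{k}.png",cv2.resize(f["pixels"][:,:,::-1],(768,576),interpolation=cv2.INTER_CUBIC))
E
python3 pic.py 1 scene top
```

```text
t 2.6 p [448.7  67.4 194.6] rpy [-93.6 -60.3  93.5] q [-0.321  0.34  -0.231 -0.976 -1.526  0.675] F [-0.9 -0.1 -0.3] w 87.6
total dp [-63.6  63.4   2.2] 89.8 rot [0.6 1.7 0.3]
rows 4
{"dp": [-15.9, 15.9, 0.5], "rotation": [0.14, 0.43, 0.08]}
{"dp": [-15.9, 15.9, 0.4], "rotation": [0.14, 0.43, 0.08]}
{"dp": [-15.8, 15.9, 0.2], "rotation": [0.14, 0.43, 0.08]}
{"dp": [-15.8, 15.9, 0.1], "rotation": [0.14, 0.43, 0.08]}
```

View pics/scene1.png

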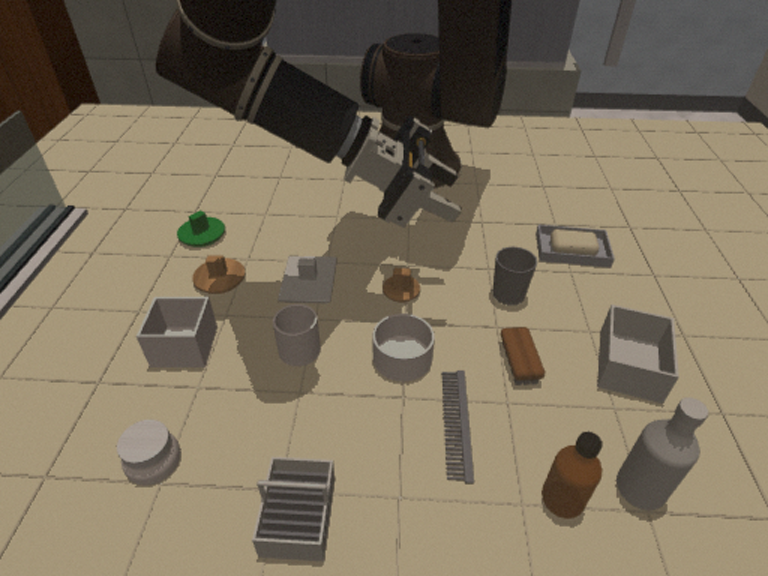

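View pics/top1.png

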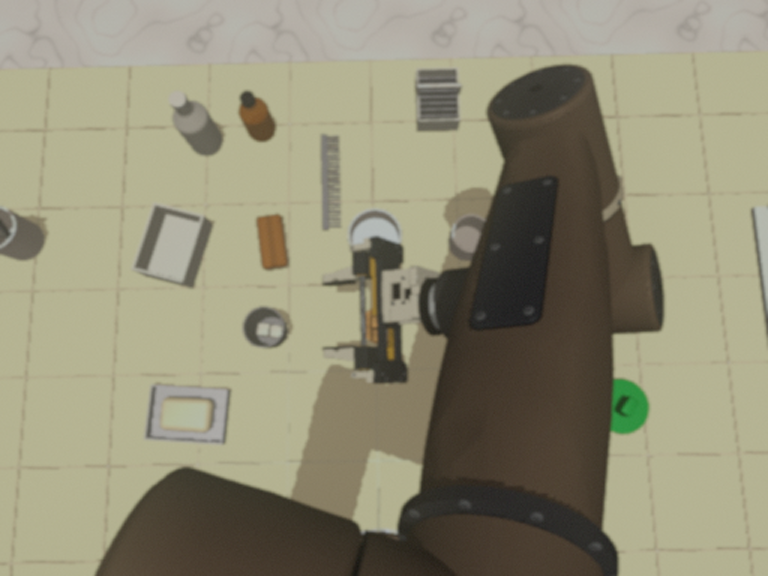

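Run:
```python
from h import *
W=cloud(load("pics/scene1.npz"))
k=512/768
for u,v in [(170,70),(180,85),(215,110),(240,85),(300,145),(330,155),(350,165),(370,180),(395,215),(430,215),(455,212),(410,150)]:
    print((u,v),np.round(W[int(v*k),int(u*k)]*1000))
W=cloud(load("pics/top1.npz"))
for u,v in [(540,90),(500,110),(520,260),(640,290),(450,300),(400,290),(375,250),(385,370),(330,280),(330,352)]:
    print("top",(u,v),np.round(W[int(v*k),int(u*k)]*1000))
```

```text
(170, 70) [ 490. -306.  391.]
(180, 85) [ 482. -301.  369.]
(215, 110) [-274. -556.    2.]
(240, 85) [ 493. -220.  375.]
(300, 145) [ 486. -154.  293.]
(330, 155) [ 491. -113.  281.]
(350, 165) [479. -88. 259.]
(370, 180) [497. -59. 247.]
(395, 215) [537. -22. 218.]
(430, 215) [213.  42.   2.]
(455, 212) [508.  62. 208.]
(410, 150) [400.  -5. 244.]
top (540, 90) [ 597. -161.  571.]
top (500, 110) [ 585. -127.  560.]
top (520, 260) [ 424. -113.  669.]
top (640, 290) [ 436. -281.  449.]
top (450, 300) [445. -97. 341.]
top (400, 290) [470. -38. 275.]
top (375, 250) [523.  -7. 283.]
top (385, 370) [368. -16. 269.]
top (330, 280) [498.  58. 214.]
top (330, 352) [397.  59. 211.]
```

The top view shows the gripper at (365,310), in line with the tumbler at (265,328), and the arm is well above the lids. I descend to the pregrasp and advance.

Request:
move_arm(deltas=[{"dp": [-16,16,0.5],"rotation": [0,0.5,0]},{"dp": [-16,16,0.5],"rotation": [0,0.5,0]},{"dp": [-16,16,0],"rotation": [0,0.5,0]},{"dp": [-16,16,0],"rotation": [0,0.2,0]},{"dp": [0,0,0],"rotation": [0,0,0]}])

```text
t: 3.12
eef_pos: [0.4542, 0.0838, 0.1107]
ee_rot: [-1.577, -1.041, 1.562]
force: [-1.1, 1.0, 0.3]
width: 0.0877
```

```bash
python3 go.py 449 195 47 0 .866 -.5 -1 0 0 25; python3 pic.py 2 scene top
```

```text
t 3.1167 p [454.2  83.8 110.7] rpy [-90.4 -59.6  89.5] q [-0.292  0.467 -0.283 -1.003 -1.397  0.778] F [-1.1  1.   0.3] w 87.7
total dp [  1.2 128.1   7. ] 128.3 rot [ 0.8 -0.2 -0.4]
rows 6
{"dp": [0.2, 21.4, 1.2], "rotation": [0.14, -0.04, -0.06]}
{"dp": [0.2, 21.4, 1.1], "rotation": [0.14, -0.04, -0.06]}
{"dp": [0.2, 21.4, 1.1], "rotation": [0.14, -0.04, -0.06]}
{"dp": [0.1, 21.4, 1.0], "rotation": [0.14, -0.04, -0.06]}
{"dp": [0.1, 21.4, 1.0], "rotation": [0.14, -0.04, -0.06]}
{"dp": [0.1, 21.4, 0.9], "rotation": [0.14, -0.04, -0.06]}
```

View pics/scene2.png

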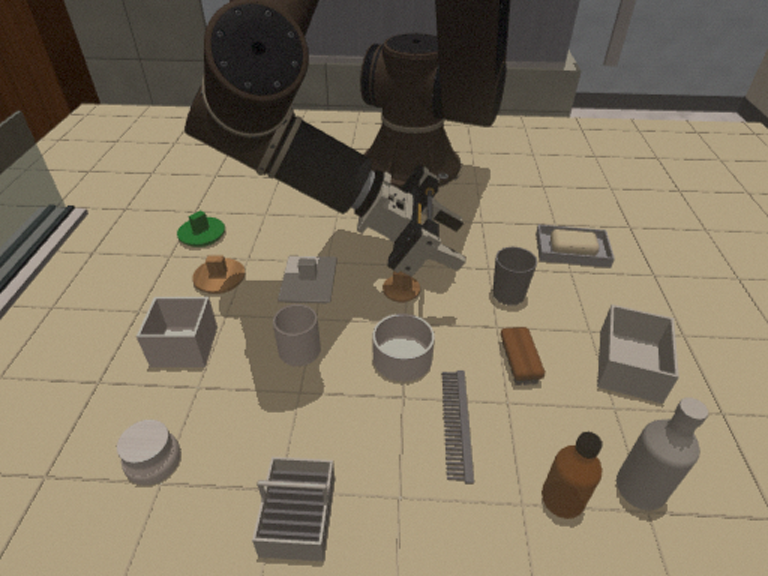

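View pics/top2.png

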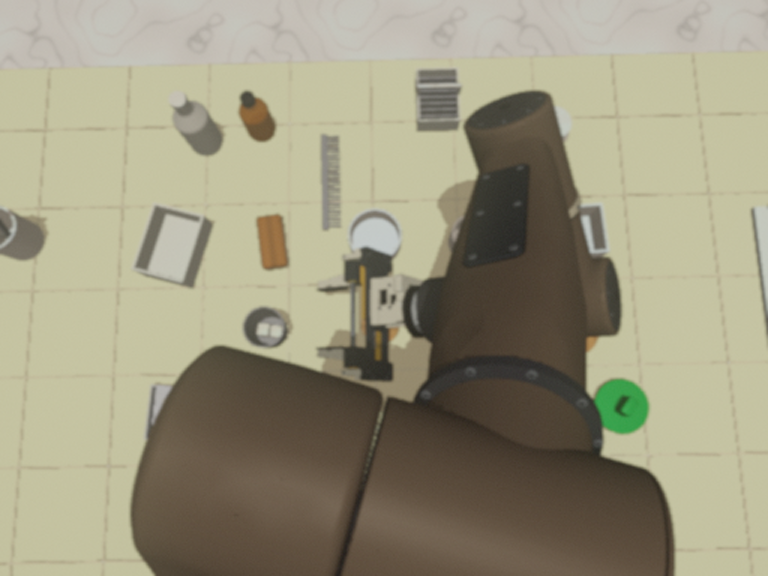

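Request:
move_arm(deltas=[{"dp": [0,22,2.5],"rotation": [0.2,0,0]},{"dp": [0,22,2.5],"rotation": [0.2,0,0]},{"dp": [0,22,1.5],"rotation": [0.2,0,0]},{"dp": [0,15,1],"rotation": [0,0,0]},{"dp": [0,0,0],"rotation": [0,0,0]}])

```text
t: 3.63
eef_pos: [0.4551, 0.1499, 0.0793]
ee_rot: [-1.603, -1.035, 1.591]
force: [-0.2, -0.0, 0.3]
width: 0.0876
```

```bash
python3 go.py 449 195 47 0 .866 -.5 -1 0 0 12; python3 pic.py 3 scene top
```

```text
t 3.6333 p [455.1 149.9  79.3] rpy [-91.8 -59.3  91.2] q [-0.184  0.494 -0.334 -1.083 -1.288  0.822] F [-0.2 -0.   0.3] w 87.6
total dp [-4.7 55.2  6.9] 55.8 rot [ 0.8  0.6 -0.7]
rows 5
{"dp": [-0.9, 11.0, 1.4], "rotation": [0.17, 0.12, -0.14]}
{"dp": [-1.0, 11.0, 1.4], "rotation": [0.17, 0.12, -0.14]}
{"dp": [-1.0, 11.0, 1.3], "rotation": [0.17, 0.12, -0.14]}
{"dp": [-1.0, 11.0, 1.3], "rotation": [0.17, 0.12, -0.14]}
{"dp": [-1.1, 11.0, 1.3], "rotation": [0.17, 0.12, -0.14]}
```

View pics/top3.png

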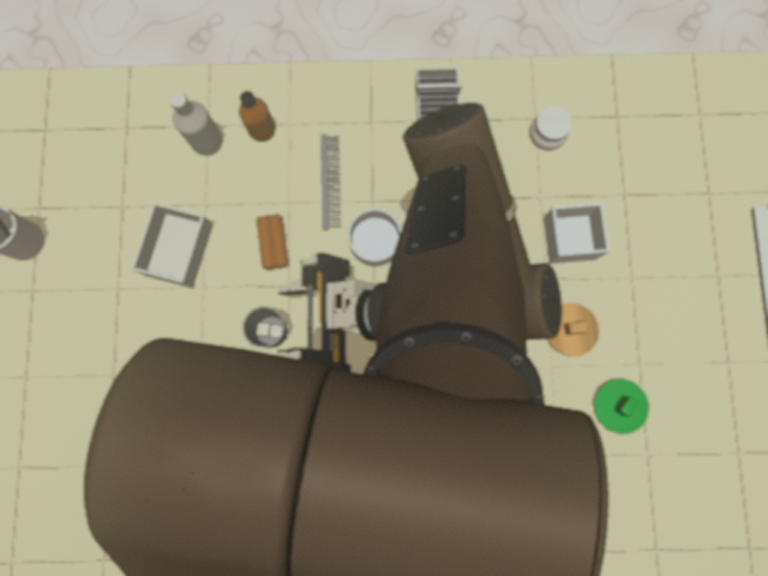

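View pics/scene3.png

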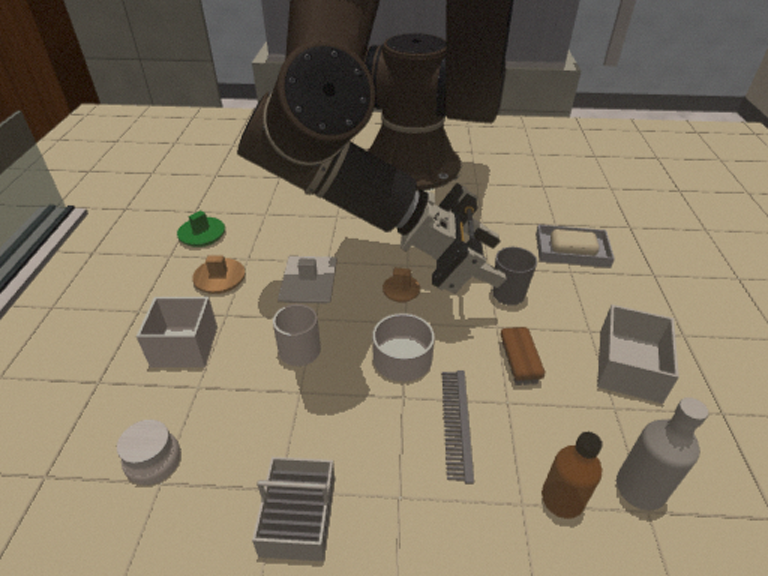

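Request:
move_arm(deltas=[{"dp": [-2,4,6],"rotation": [0.8,0.6,-0.6]},{"dp": [-1,12,2],"rotation": [0,0,0]},{"dp": [-1,12,2],"rotation": [0,0,0]},{"dp": [-1,10,1],"rotation": [0,0,0]},{"dp": [0,0,0],"rotation": [0,0,0]}])

```text
t: 4.15
eef_pos: [0.446, 0.1786, 0.0564]
ee_rot: [-1.581, -1.044, 1.578]
force: [-0.2, -0.9, -0.3]
width: 0.0873
```

```bash
python3 go.py 449 195 47 0 .866 -.5 -1 0 0 12; python3 pic.py 4 scene top
python3 - <<'E'
import cv2
i=cv2.imread("pics/top4.png"); cv2.imwrite("pics/top4c.png",cv2.resize(i[230:400,200:400],None,fx=3.5,fy=3.5))
i=cv2.imread("pics/scene4.png"); cv2.imwrite("pics/scene4c.png",cv2.resize(i[170:350,380:580],None,fx=3,fy=3))
E
```

```text
t 4.15 p [446.  178.6  56.4] rpy [-90.6 -59.8  90.4] q [-0.145  0.534 -0.361 -1.126 -1.248  0.866] F [-0.2 -0.9 -0.3] w 87.3
total dp [ 0.1 18.9 -2.9] 19.2 rot [ 0.3  0.2 -0.2]
rows 2
{"dp": [0.1, 9.5, -1.5], "rotation": [0.13, 0.1, -0.09]}
{"dp": [0.1, 9.5, -1.5], "rotation": [0.13, 0.1, -0.09]}
```

View pics/top4c.png

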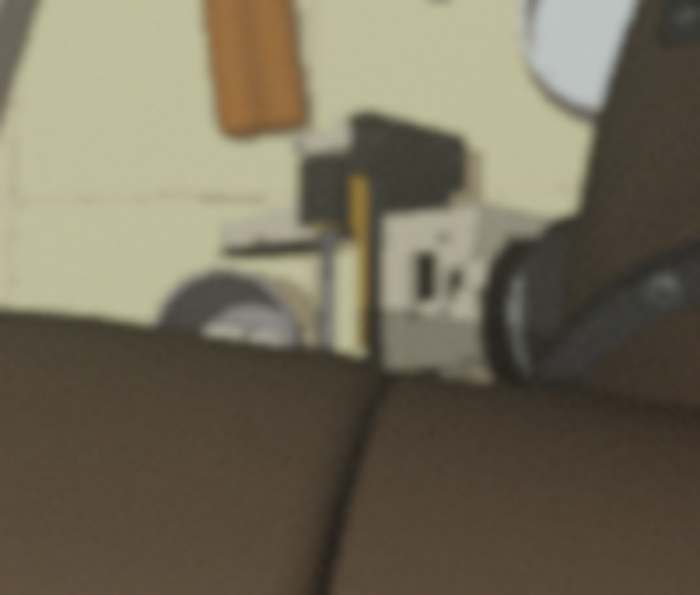

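View pics/scene4c.png

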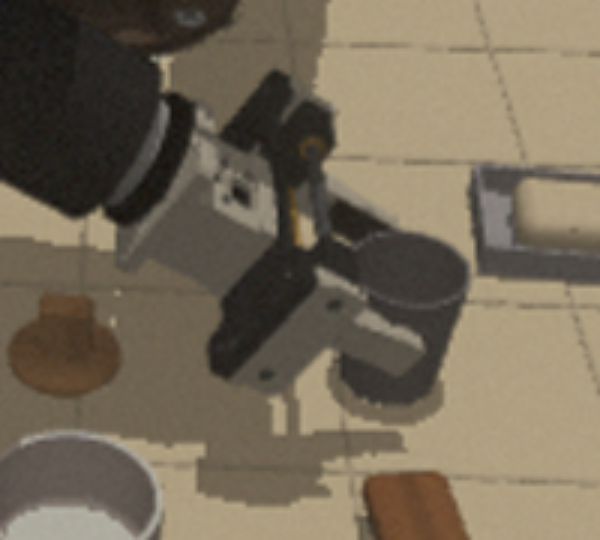

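The fingers now straddle the tumbler, so I advance the last bit and close.

Request:
move_arm(deltas=[{"dp": [0,10,-1.5],"rotation": [0.2,0,0]},{"dp": [0,10,-1.5],"rotation": [0,0,0]},{"dp": [0,2,0],"rotation": [0,0,0]}])

```text
t: 4.5
eef_pos: [0.4504, 0.1972, 0.0454]
ee_rot: [-1.582, -1.043, 1.581]
force: [0.6, -0.5, 0.7]
width: 0.0876
```

Request:
move_arm(deltas=[{"dp": [0,0,0],"rotation": [0,0,0]},{"dp": [0,0,0],"rotation": [0,0,0]},{"dp": [0,0,0],"rotation": [0,0,0]},{"dp": [0,0,0],"rotation": [0,0,0]},{"dp": [0,0,0],"rotation": [0,0,0]}], jaw=150, squeeze=20)

```text
t: 4.92
eef_pos: [0.4501, 0.1978, 0.045]
ee_rot: [-1.581, -1.043, 1.582]
force: [-0.4, 0.9, -0.4]
width: 0.0646
```

```bash
python3 go.py 449 195 47 0 .866 -.5 -1 0 0 12
```

```text
t 4.9167 p [450.1 197.8  45. ] rpy [-90.6 -59.7  90.7] q [-0.111  0.556 -0.359 -1.151 -1.223  0.876] F [-0.4  0.9 -0.4] w 64.6
total dp [ 0.3 -3.4  1.1] 3.6 rot [ 0.   0.3 -0.2]
rows 1
{"dp": [0.3, -3.4, 1.1], "rotation": [0.0, 0.33, -0.25]}
```

Width is 64.6 mm, which fits the taper at that height (64.7). I lift it vertically.

Request:
move_arm(deltas=[{"dp": [9,-5,0],"rotation": [0,0,0]},{"dp": [17,-10,0],"rotation": [0,0,0]},{"dp": [22,-13,0],"rotation": [0,0,0]},{"dp": [22,-13,0],"rotation": [0,0,0]},{"dp": [22,-13,0],"rotation": [0,0,0]}])

```text
t: 5.33
eef_pos: [0.4474, 0.1963, 0.152]
ee_rot: [-1.554, -1.042, 1.557]
force: [1.6, 0.2, -2.0]
width: 0.0648
```

```bash
python3 st.py; python3 pic.py 5 scene;python3 fk2.py;  python3 - <<'E'
import cv2
i=cv2.imread("pics/scene5.png"); cv2.imwrite("pics/scene5c.png",cv2.resize(i[100:400,330:730],None,fx=2,fy=2))
E
```

```text
t 5.3333 p [447.4 196.3 152. ] rpy [-89.1 -59.7  89.2] q [-0.092  0.344 -0.33  -1.092 -1.318  0.628] F [ 1.6  0.2 -2. ] w 64.8
[-0.3076  0.3764 -0.1603  0.318   0.6376  0.4985 -0.1775  0.4328]
[[ 0.0109  0.0388 -0.1339  0.      0.      0.    ]
 [ 0.0183  0.0267 -0.0334 -0.      0.     -0.    ]
 [ 0.0293  0.0238 -0.0299  0.      0.      0.    ]
 [ 0.0021  0.0061  0.0202  0.      0.     -0.    ]
 [ 0.0021  0.0061  0.0202  0.      0.     -0.    ]
 [ 0.0113  0.0098  0.0384  0.     -0.      0.    ]
 [ 0.0098  0.0041  0.0494 -0.     -0.      0.    ]
 [ 0.0062 -0.01    0.044   0.     -0.      0.    ]
 [-0.0085 -0.0097  0.0038 -0.     -0.     -0.    ]
 [-0.0051 -0.0234 -0.0007  0.      0.      0.    ]
 [-0.0081 -0.03   -0.0108 -0.     -0.      0.    ]
 [-0.0081 -0.0345 -0.0163 -0.      0.     -0.    ]
 [ 0.0197 -0.0268  0.0491  0.      0.      0.    ]]
```

View pics/scene5c.png

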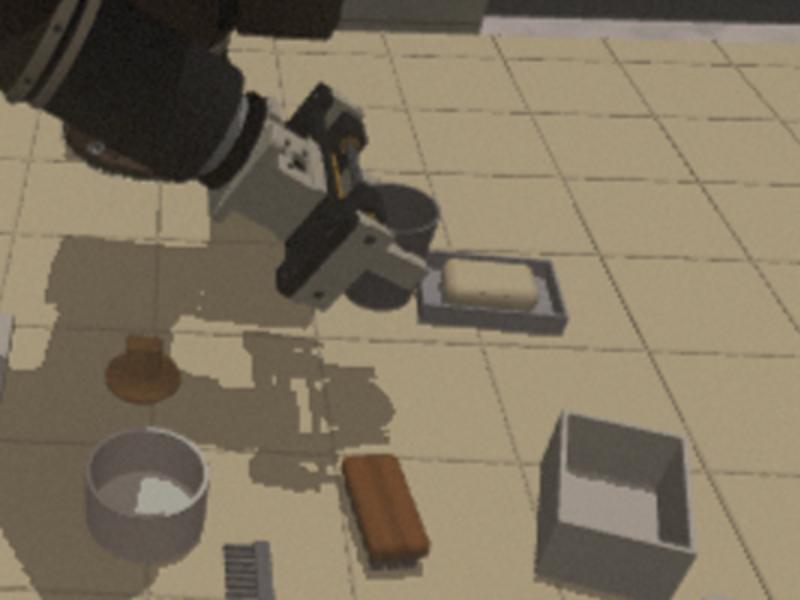

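```bash
python3 go.py 530 340 230 0 1 0 -1 0 0 22
```

```text
t 5.3833 p [449.2 196.2 157.1] rpy [-89.9 -59.7  90. ] q [-0.091  0.336 -0.325 -1.091 -1.321  0.624] F [ 1.7 -0.4  4. ] w 64.8
total dp [135.6  87.2 -80.9] 180.4 rot [ -0.1  -0.  -30.3]
rows 9
{"dp": [15.1, 9.7, -9.0], "rotation": [-0.01, -0.0, -3.37]}
{"dp": [14.5, 10.6, -9.0], "rotation": [-0.01, -0.0, -3.37]}
{"dp": [13.8, 11.4, -9.0], "rotation": [-0.01, -0.0, -3.37]}
{"dp": [13.1, 12.2, -9.0], "rotation": [-0.01, -0.0, -3.37]}
{"dp": [12.4, 12.9, -9.0], "rotation": [-0.01, -0.0, -3.37]}
{"dp": [11.6, 13.6, -9.0], "rotation": [-0.01, -0.0, -3.37]}
{"dp": [10.8, 14.3, -9.0], "rotation": [-0.01, -0.0, -3.37]}
{"dp": [9.9, 14.9, -9.0], "rotation": [-0.01, -0.0, -3.37]}
{"dp": [9.0, 15.5, -9.0], "rotation": [-0.01, -0.0, -3.37]}
```

Request:
move_arm(deltas=[{"dp": [15,10,-9],"rotation": [0,0,-3.4]},{"dp": [14.5,10.5,-9],"rotation": [0,0,-3.4]},{"dp": [14,11.5,-9],"rotation": [0,0,-3.4]},{"dp": [13,12,-9],"rotation": [0,0,-3.4]},{"dp": [12.5,13,-9],"rotation": [0,0,-3.4]}], squeeze=30)

```text
t: 5.8
eef_pos: [0.4953, 0.2766, 0.2104]
ee_rot: [-1.659, -1.342, 1.658]
force: [-0.3, 0.2, -1.9]
width: 0.0646
```

Request:
move_arm(deltas=[{"dp": [11.5,13.5,-9],"rotation": [0,0,-3.4]},{"dp": [11,14.5,-9],"rotation": [0,0,-3.4]},{"dp": [10,15,-9],"rotation": [0,0,-3.4]},{"dp": [9,15.5,-9],"rotation": [0,0,-3.4]},{"dp": [0,0,0],"rotation": [0,0,0]}])

```text
t: 6.22
eef_pos: [0.5331, 0.3429, 0.2493]
ee_rot: [2.331, -1.538, -2.33]
force: [0.7, -0.4, -2.2]
width: 0.0644
```

```bash
python3 go.py 558 387 190 0 1 0 -1 0 0 22; python3 pic.py 6 scene
```

```text
t 6.2167 p [533.1 342.9 249.3] rpy [ 133.5  -88.1 -133.5] q [-0.057  0.587 -0.179 -1.548 -1.629  0.788] F [ 0.7 -0.4 -2.2] w 64.4
total dp [-60.8  42.7 -23.6] 78.0 rot [-0.   1.3  1.4]
rows 4
{"dp": [-15.2, 10.7, -5.9], "rotation": [-0.01, 0.32, 0.34]}
{"dp": [-15.1, 10.8, -6.0], "rotation": [-0.01, 0.32, 0.34]}
{"dp": [-15.0, 10.9, -6.1], "rotation": [-0.01, 0.32, 0.34]}
{"dp": [-14.9, 10.9, -6.1], "rotation": [-0.01, 0.32, 0.34]}
```

View pics/scene6.png

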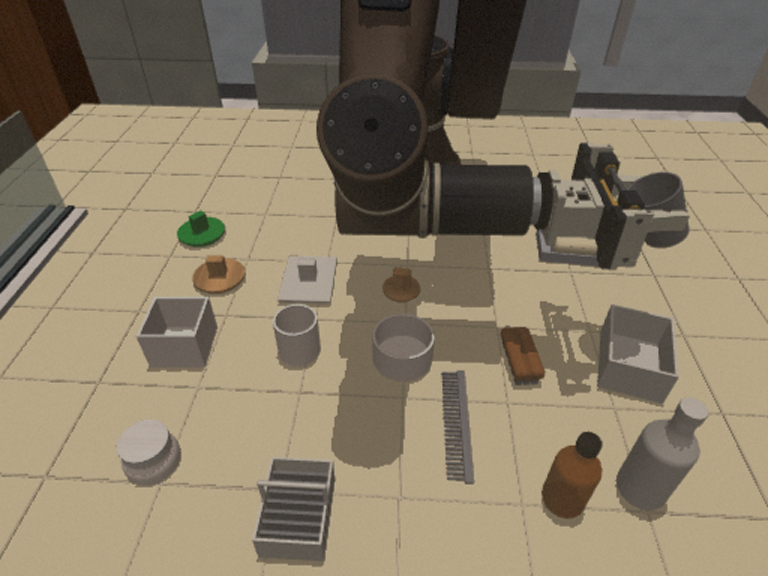

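Request:
move_arm(deltas=[{"dp": [-15,11,-6],"rotation": [0,0.3,0.4]},{"dp": [-15,11,-6],"rotation": [0,0.3,0.3]},{"dp": [-15,11,-6],"rotation": [0,0.3,0.3]},{"dp": [-15,11,-6],"rotation": [0,0.3,0.3]},{"dp": [0,0,0],"rotation": [0,0,0]}])

```text
t: 6.68
eef_pos: [0.5579, 0.3862, 0.188]
ee_rot: [-2.045, -1.559, 2.047]
force: [0.1, 0.8, -1.6]
width: 0.0645
```

Request:
move_arm(deltas=[{"dp": [0,0,0],"rotation": [0,5,0]},{"dp": [0,0,0],"rotation": [0,5,0]},{"dp": [0,0,0],"rotation": [0,5,0]},{"dp": [0,0,0],"rotation": [0,5,0]},{"dp": [0,0,0],"rotation": [0,5,0]}])

```text
t: 7.1
eef_pos: [0.5559, 0.3856, 0.1872]
ee_rot: [-0.037, -1.123, 0.039]
force: [0.1, -0.2, -0.5]
width: 0.0642
```

Request:
move_arm(deltas=[{"dp": [0,0,0],"rotation": [0,5,0]},{"dp": [0,0,0],"rotation": [0,5,0]},{"dp": [0,0,0],"rotation": [0,5,0]},{"dp": [0,0,0],"rotation": [0,5,0]},{"dp": [0,0,0],"rotation": [0,5,0]}])

```text
t: 7.52
eef_pos: [0.5545, 0.3834, 0.1891]
ee_rot: [-0.026, -0.668, 0.024]
force: [0.5, -0.8, -1.9]
width: 0.0646
```

```bash
python3 go.py 558 387 182 0 1 0 0 0 1 22; python3 pic.py 7 scene top
```

```text
t 7.5167 p [554.5 383.4 189.1] rpy [ -1.5 -38.3   1.4] q [ 0.013  0.682 -0.133 -1.56  -1.552 -0.088] F [ 0.5 -0.8 -1.9] w 64.6
total dp [-1.6  3.7 -7.6] 8.6 rot [ 1.  38.3 -0.8]
rows 6
{"dp": [-0.3, 0.6, -1.3], "rotation": [0.16, 6.38, -0.14]}
{"dp": [-0.1, 0.6, -1.3], "rotation": [0.16, 6.38, -0.14]}
{"dp": [0.0, 0.6, -1.3], "rotation": [0.16, 6.38, -0.14]}
{"dp": [0.2, 0.6, -1.3], "rotation": [0.16, 6.38, -0.14]}
{"dp": [0.3, 0.6, -1.3], "rotation": [0.16, 6.38, -0.14]}
{"dp": [0.4, 0.6, -1.2], "rotation": [0.16, 6.38, -0.14]}
```

View pics/scene7.png

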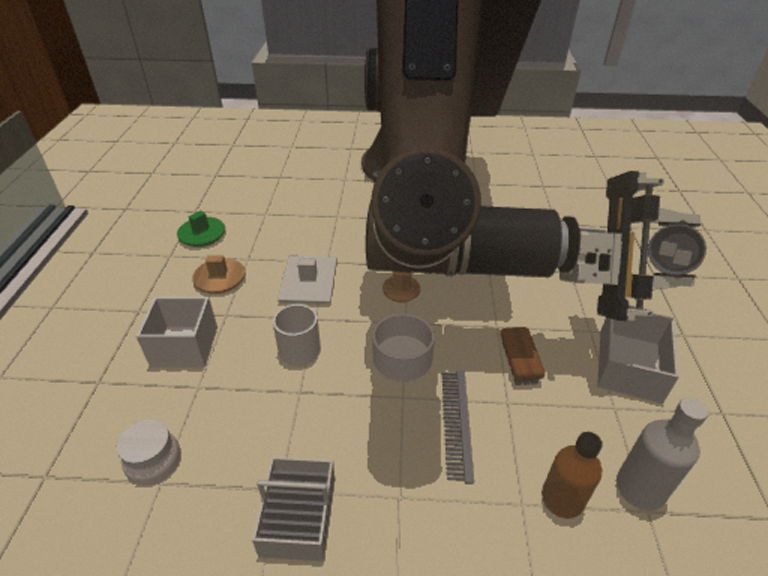

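View pics/top7.png

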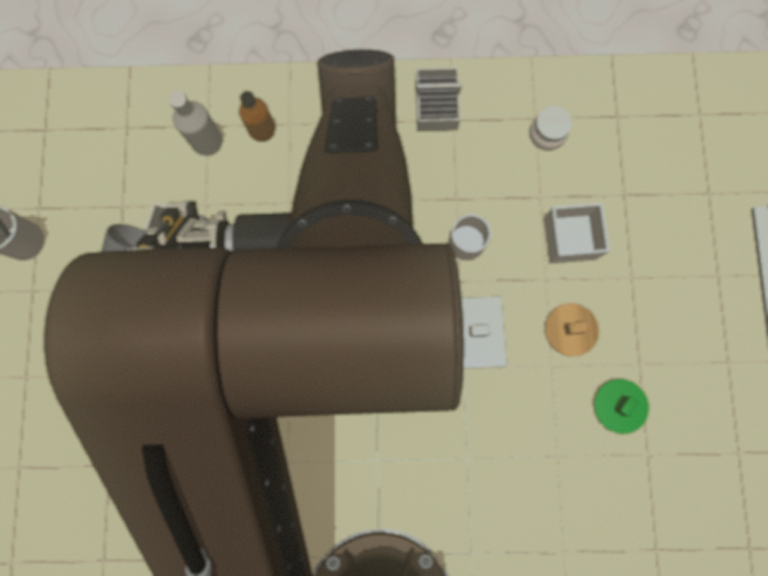

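The tumbler is over the left part of the bath and the tablets are visible inside at scene (675,250). I continue the roll, slower as it nears horizontal.

Request:
move_arm(deltas=[{"dp": [-1,4,-6],"rotation": [1,5,-0.8]},{"dp": [0,0,0],"rotation": [0,5,0]},{"dp": [0,0,0],"rotation": [0,5,0]},{"dp": [0,0,0],"rotation": [0,5,0]},{"dp": [0,0,0],"rotation": [0,5,0]}])

```text
t: 8.03
eef_pos: [0.5571, 0.3862, 0.185]
ee_rot: [0.0, -0.241, 0.008]
force: [0.4, -0.1, -1.2]
width: 0.0646
```

Request:
move_arm(deltas=[{"dp": [0,0,0],"rotation": [0,3,0]},{"dp": [0,0,0],"rotation": [0,3,0]},{"dp": [0,0,0],"rotation": [0,3,0]},{"dp": [0,0,0],"rotation": [0,3,0]},{"dp": [0,0,0],"rotation": [0,3,0]}])

```text
t: 8.45
eef_pos: [0.5564, 0.3849, 0.1859]
ee_rot: [-0.003, 0.016, 0.009]
force: [-0.2, -0.2, -1.9]
width: 0.0646
```

```bash
python3 go.py 558 387 182 0 1 0 0 0 1 22; python3 pic.py 8 scene
python3 - <<'E'
import cv2
i=cv2.imread("pics/scene8.png"); cv2.imwrite("pics/scene8c.png",cv2.resize(i[160:420,560:760],None,fx=2.3,fy=2.3))
E
```

```text
t 8.45 p [556.4 384.9 185.9] rpy [-0.2  0.9  0.5] q [ 0.012  0.702 -0.128 -1.571 -1.567 -0.757] F [-0.2 -0.2 -1.9] w 64.6
total dp [ 1.6  2.1 -3.8] 4.7 rot [ 0.2 -0.9 -0.5]
rows 1
{"dp": [1.6, 2.1, -3.8], "rotation": [0.16, -0.93, -0.5]}
```

View pics/scene8c.png

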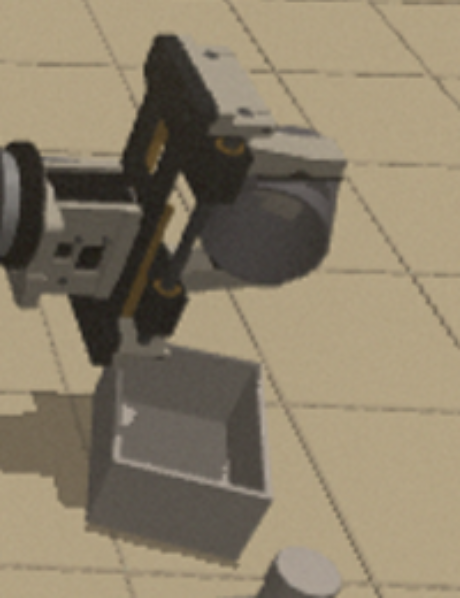

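Request:
move_arm(deltas=[{"dp": [0,1,0],"rotation": [0,2,-0.5]},{"dp": [0,0,0],"rotation": [0,2,0]},{"dp": [0,0,0],"rotation": [0,2,0]},{"dp": [0,0,0],"rotation": [0,2,0]},{"dp": [0,0,0],"rotation": [0,2,0]}])

```text
t: 8.92
eef_pos: [0.5559, 0.3849, 0.1868]
ee_rot: [-0.005, 0.178, -0.001]
force: [-0.0, 0.8, -1.1]
width: 0.0647
```

```bash
cat > crop.py <<'E'
import cv2,sys
n,x0,x1,y0,y1,f=sys.argv[1:7]
i=cv2.imread(f"pics/{n}.png"); cv2.imwrite(f"pics/{n}c.png",cv2.resize(i[int(y0):int(y1),int(x0):int(x1)],None,fx=float(f),fy=float(f),interpolation=cv2.INTER_CUBIC))
E
python3 pic.py 9 scene; python3 crop.py scene9 560 760 160 420 2.3; python3 st.py
```

```text
t 8.9667 p [555.9 384.9 186.8] rpy [-0.3 10.3 -0. ] q [ 0.011  0.696 -0.136 -1.575 -1.56  -0.92 ] F [-0.3 -0.3 -1.2] w 64.4
```

View pics/scene9c.png

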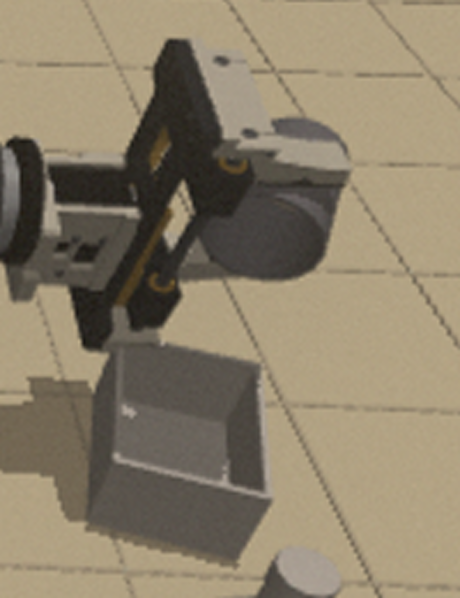

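Request:
move_arm(deltas=[{"dp": [0,0,0],"rotation": [0,2,0]},{"dp": [0,0,0],"rotation": [0,2,0]},{"dp": [0,0,0],"rotation": [0,2,0]},{"dp": [0,0,0],"rotation": [0,1,0]},{"dp": [0,0,0],"rotation": [0,1,0]}])

```text
t: 9.38
eef_pos: [0.5556, 0.3842, 0.1875]
ee_rot: [-0.007, 0.305, -0.001]
force: [0.1, -0.4, -1.1]
width: 0.0642
```

```bash
python3 pic.py 10 scene; python3 crop.py scene10 560 760 160 420 2.3; python3 st.py
```

```text
t 9.4333 p [555.6 384.2 187.6] rpy [-0.4 17.6 -0.1] q [ 0.01   0.693 -0.136 -1.573 -1.56  -1.048] F [-0.5  0.2 -0.5] w 64.5
```

View pics/scene10c.png

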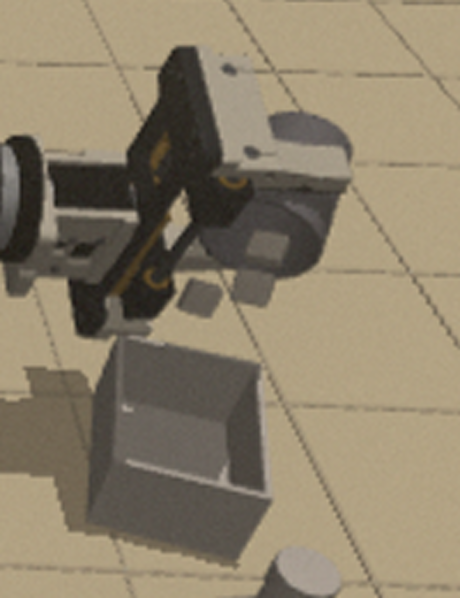

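Tablets are falling toward the bath at scene crop (200,297) and (253,288). I hold here.

Request:
move_arm(deltas=[{"dp": [0,0,0],"rotation": [0,1,0]},{"dp": [0,0,0],"rotation": [0,1,0]},{"dp": [0,0,0],"rotation": [0,1,0]}])

```text
t: 9.68
eef_pos: [0.5556, 0.3841, 0.1879]
ee_rot: [-0.007, 0.358, -0.001]
force: [0.7, -0.5, -0.5]
width: 0.0643
```

```bash
python3 pic.py 11 scene; python3 crop.py scene11 560 760 160 420 2.3; python3 st.py
```

```text
t 9.7333 p [555.6 384.1 187.9] rpy [-0.4 20.6 -0.1] q [ 0.01   0.693 -0.136 -1.573 -1.56  -1.102] F [ 0.7  0.3 -1.2] w 64.6
```

View pics/scene11c.png

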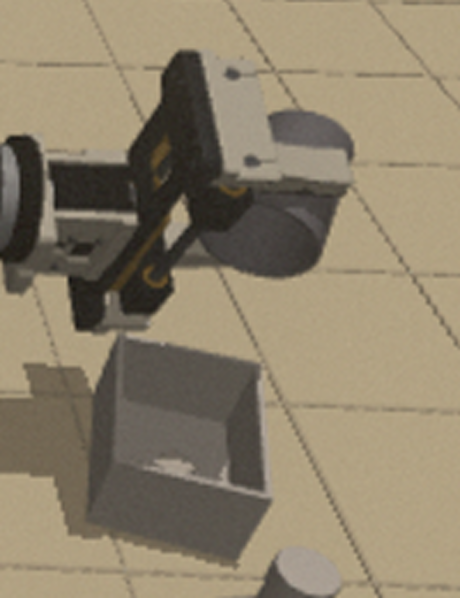

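Request:
move_arm(deltas=[{"dp": [0,0,0],"rotation": [0,3,0]},{"dp": [0,0,0],"rotation": [0,3,0]},{"dp": [0,0,0],"rotation": [0,3,0]},{"dp": [0,0,0],"rotation": [0,4,0]},{"dp": [0,0,0],"rotation": [0,4,0]}])

```text
t: 10.15
eef_pos: [0.5556, 0.3841, 0.1878]
ee_rot: [-0.008, 0.667, -0.004]
force: [0.4, -0.2, -0.7]
width: 0.0644
```

Request:
move_arm(deltas=[{"dp": [0,0,0],"rotation": [0,4,0]},{"dp": [0,0,0],"rotation": [0,4,0]},{"dp": [0,0,0],"rotation": [0,4,0]},{"dp": [0,0,0],"rotation": [0,0,0]},{"dp": [0,0,0],"rotation": [0,0,0]}])

```text
t: 10.57
eef_pos: [0.5555, 0.3842, 0.1878]
ee_rot: [-0.01, 0.888, -0.007]
force: [-0.0, 1.2, -0.7]
width: 0.0643
```

```bash
python3 pic.py 12 scene top; python3 crop.py scene12 480 760 160 480 1.8; python3 crop.py top12 60 310 140 300 3; python3 st.py
```

```text
t 10.6667 p [555.5 384.2 187.8] rpy [-0.6 50.9 -0.4] q [ 0.01   0.693 -0.136 -1.573 -1.56  -1.63 ] F [-0.9  0.  -0.3] w 64.4
```

View pics/scene12c.png

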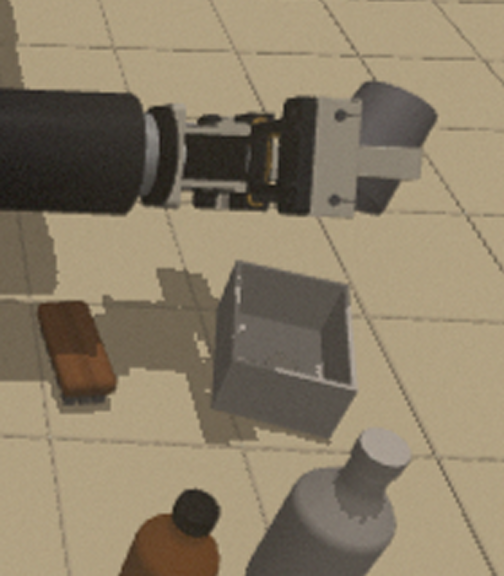

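View pics/top12c.png

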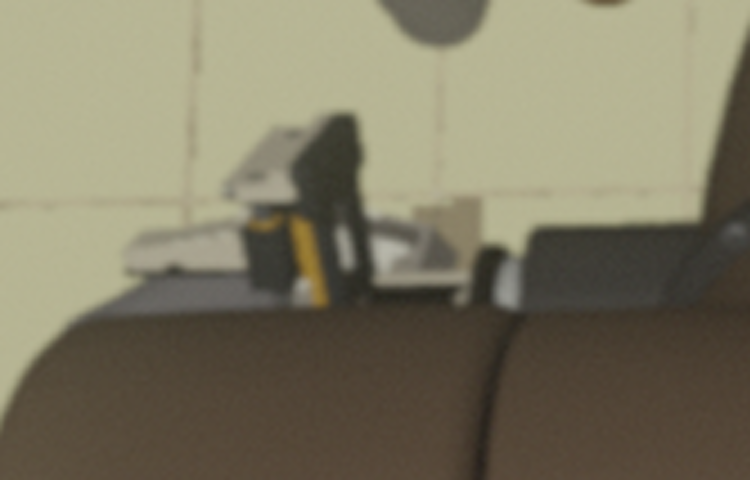

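No tablets are outside the bath, as far as this view shows. I roll back and carry the tumbler to its old spot.

```bash
python3 go.py 520 320 240 0 1 0 -0.7 0 0.7 22
```

```text
t 10.6667 p [555.5 384.2 187.8] rpy [-0.6 50.9 -0.4] q [ 0.01   0.693 -0.136 -1.573 -1.56  -1.63 ] F [-0.9  0.  -0.3] w 64.4
total dp [-62.7 -64.5   5.1] 90.0 rot [  0.4 -95.9  -0.1]
rows 14
{"dp": [-4.5, -4.6, 0.4], "rotation": [0.03, -6.85, -0.0]}
{"dp": [-4.4, -4.6, 0.9], "rotation": [0.03, -6.85, -0.0]}
{"dp": [-4.3, -4.6, 1.4], "rotation": [0.03, -6.85, -0.0]}
{"dp": [-4.1, -4.6, 1.9], "rotation": [0.03, -6.85, -0.0]}
{"dp": [-3.8, -4.6, 2.4], "rotation": [0.03, -6.85, -0.0]}
{"dp": [-3.5, -4.6, 2.8], "rotation": [0.03, -6.85, -0.0]}
{"dp": [-3.1, -4.6, 3.2], "rotation": [0.03, -6.85, -0.0]}
{"dp": [-2.7, -4.6, 3.6], "rotation": [0.03, -6.85, -0.0]}
{"dp": [-2.3, -4.6, 3.9], "rotation": [0.03, -6.85, -0.0]}
{"dp": [-1.8, -4.6, 4.1], "rotation": [0.03, -6.85, -0.0]}
{"dp": [-1.3, -4.6, 4.3], "rotation": [0.03, -6.85, -0.0]}
{"dp": [-0.8, -4.6, 4.4], "rotation": [0.03, -6.85, -0.0]}
{"dp": [-0.2, -4.6, 4.5], "rotation": [0.03, -6.85, -0.0]}
{"dp": [0.3, -4.6, 4.5], "rotation": [0.03, -6.85, -0.0]}
```

Request:
move_arm(deltas=[{"dp": [-4.5,0,0.5],"rotation": [0,-6.8,0]},{"dp": [-4.5,0,1],"rotation": [0,-6.8,0]},{"dp": [-4.5,-2,1.5],"rotation": [0,-6.8,0]},{"dp": [-4,-5,2],"rotation": [0,-6.8,0]},{"dp": [-4,-5,2.5],"rotation": [0,-6.8,0]}])

```text
t: 11.08
eef_pos: [0.5421, 0.3728, 0.2066]
ee_rot: [-0.006, 0.269, 0.0]
force: [0.4, 0.1, -0.7]
width: 0.0643
```

Request:
move_arm(deltas=[{"dp": [-3.5,-5,3],"rotation": [0,-6.8,0]},{"dp": [-3,-5,3],"rotation": [0,-6.8,0]},{"dp": [-3,-5,3.5],"rotation": [0,-6.8,0]},{"dp": [-2,-5,4],"rotation": [0,-6.8,0]},{"dp": [-2,-5,4],"rotation": [0,-6.8,0]}])

```text
t: 11.5
eef_pos: [0.5278, 0.347, 0.2257]
ee_rot: [-0.007, -0.357, 0.005]
force: [-0.9, 0.2, -0.9]
width: 0.0646
```

```bash
python3 go.py 449 198 170 0 .866 -.5 -1 0 0 25
```

```text
t 11.5 p [527.8 347.  225.7] rpy [ -0.4 -20.4   0.3] q [-0.045  0.605 -0.191 -1.533 -1.6   -0.417] F [-0.9  0.2 -0.9] w 64.6
total dp [ -94.  -148.4  -25.4] 177.5 rot [-18.1 -67.9  25.8]
rows 11
{"dp": [-8.5, -13.5, -2.3], "rotation": [-1.65, -6.17, 2.34]}
{"dp": [-9.3, -13.1, -1.7], "rotation": [-1.65, -6.17, 2.34]}
{"dp": [-10.0, -12.6, -1.1], "rotation": [-1.65, -6.17, 2.34]}
{"dp": [-10.6, -12.2, -0.3], "rotation": [-1.65, -6.17, 2.34]}
{"dp": [-11.0, -11.8, 0.5], "rotation": [-1.65, -6.17, 2.34]}
{"dp": [-11.4, -11.3, 1.4], "rotation": [-1.65, -6.17, 2.34]}
{"dp": [-11.7, -10.9, 2.3], "rotation": [-1.65, -6.17, 2.34]}
{"dp": [-11.8, -10.5, 3.3], "rotation": [-1.65, -6.17, 2.34]}
{"dp": [-11.8, -10.1, 4.3], "rotation": [-1.65, -6.17, 2.34]}
{"dp": [-11.7, -9.8, 5.2], "rotation": [-1.65, -6.17, 2.34]}
{"dp": [-11.5, -9.5, 6.2], "rotation": [-1.65, -6.17, 2.34]}
```

Request:
move_arm(deltas=[{"dp": [-8.5,-13.5,-2],"rotation": [-1.6,-6.2,2.3]},{"dp": [-9,-13,-2],"rotation": [-1.6,-6.2,2.3]},{"dp": [-10,-12.5,-1],"rotation": [-1.6,-6.2,2.3]},{"dp": [-10.5,-12,0],"rotation": [-1.6,-6.2,2.3]},{"dp": [-11,-12,0.5],"rotation": [-1.6,-6.2,2.3]}])

```text
t: 11.92
eef_pos: [0.4912, 0.2767, 0.1985]
ee_rot: [-0.384, -0.884, 0.386]
force: [-0.1, 0.2, -0.5]
width: 0.0647
```

Request:
move_arm(deltas=[{"dp": [-11.5,-11,1.5],"rotation": [-1.6,-6.2,2.3]},{"dp": [-11.5,-11,2.5],"rotation": [-1.6,-6.2,2.3]},{"dp": [-12,-10.5,3],"rotation": [-1.6,-6.2,2.3]},{"dp": [-12,-10,4],"rotation": [-1.6,-6.2,2.3]},{"dp": [-11.5,-10,5],"rotation": [-1.6,-6.2,2.3]}])

```text
t: 12.33
eef_pos: [0.4573, 0.2049, 0.1706]
ee_rot: [-1.473, -1.086, 1.477]
force: [0.2, -0.7, -0.8]
width: 0.0644
```

```bash
python3 go.py 450 198 75 0 .8625 -.506 -1 0 0 15; python3 pic.py 13 scene; python3 crop.py scene13 380 760 160 480 1.8
```

```text
t 12.3333 p [457.3 204.9 170.6] rpy [-84.4 -62.2  84.6] q [-0.098  0.353 -0.295 -1.116 -1.37   0.579] F [ 0.2 -0.7 -0.8] w 64.4
total dp [-88.1  38.4   2.9] 96.2 rot [-0.9 -2.5  2.8]
rows 7
{"dp": [-12.6, 5.5, 0.4], "rotation": [-0.13, -0.35, 0.4]}
{"dp": [-12.5, 5.6, 0.5], "rotation": [-0.13, -0.35, 0.4]}
{"dp": [-12.5, 5.7, 0.6], "rotation": [-0.13, -0.35, 0.4]}
{"dp": [-12.5, 5.7, 0.7], "rotation": [-0.13, -0.35, 0.4]}
{"dp": [-12.4, 5.8, 0.8], "rotation": [-0.13, -0.35, 0.4]}
{"dp": [-12.4, 5.9, 0.9], "rotation": [-0.13, -0.35, 0.4]}
{"dp": [-12.3, 6.0, 1.0], "rotation": [-0.13, -0.35, 0.4]}
```

View pics/scene13c.png

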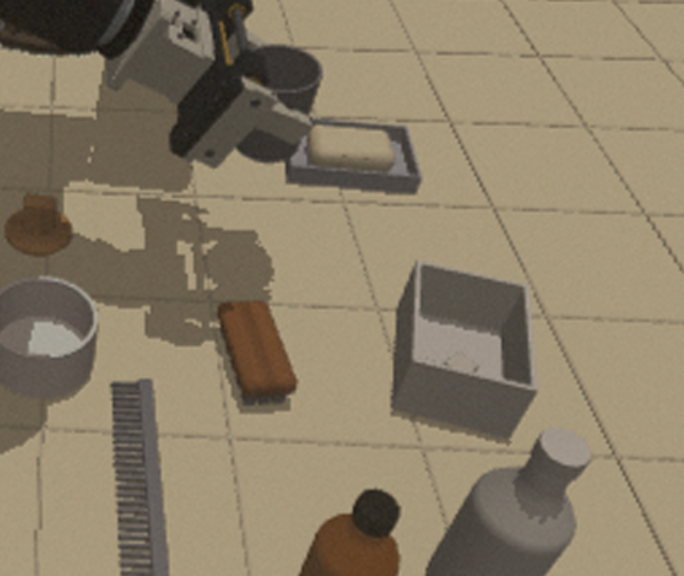

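Request:
move_arm(deltas=[{"dp": [-13,6,0.5],"rotation": [-0.2,-0.5,0.6]},{"dp": [-13,6,0.5],"rotation": [-0.2,-0.5,0.6]},{"dp": [-13,6,0.5],"rotation": [-0.2,-0.5,0.6]},{"dp": [-13,6,1],"rotation": [-0.2,-0.5,0.5]},{"dp": [-13,6,1],"rotation": [-0.2,-0.5,0.5]}])

```text
t: 12.8
eef_pos: [0.4528, 0.1972, 0.1025]
ee_rot: [-1.632, -1.033, 1.629]
force: [0.6, 0.7, -0.7]
width: 0.064
```

```bash
python3 go.py 450 198 52 0 .8625 -.506 -1 0 0 10
```

```text
t 12.8 p [452.8 197.2 102.5] rpy [-93.5 -59.2  93.3] q [-0.097  0.432 -0.351 -1.121 -1.256  0.769] F [ 0.6  0.7 -0.7] w 64.0
total dp [-42.8  26.5   4.3] 50.6 rot [ 0.7  1.7 -0.4]
rows 6
{"dp": [-7.1, 4.4, 0.7], "rotation": [0.11, 0.28, -0.06]}
{"dp": [-7.1, 4.4, 0.7], "rotation": [0.11, 0.28, -0.06]}
{"dp": [-7.2, 4.4, 0.6], "rotation": [0.11, 0.28, -0.06]}
{"dp": [-7.2, 4.4, 0.6], "rotation": [0.11, 0.28, -0.06]}
{"dp": [-7.2, 4.4, 0.5], "rotation": [0.11, 0.28, -0.06]}
{"dp": [-7.2, 4.4, 0.5], "rotation": [0.11, 0.28, -0.06]}
```

Request:
move_arm(deltas=[{"dp": [-9,5.5,1],"rotation": [0.2,0.5,-0.1]},{"dp": [-9,5.5,1],"rotation": [0.2,0.5,-0.1]},{"dp": [-9,5.5,1],"rotation": [0.2,0.5,-0.1]},{"dp": [-8,5,1],"rotation": [0,0.2,0]},{"dp": [0,0,0],"rotation": [0,0,0]}])

```text
t: 13.22
eef_pos: [0.4486, 0.1984, 0.0568]
ee_rot: [-1.564, -1.041, 1.564]
force: [-0.3, -0.1, -1.7]
width: 0.0643
```

```bash
python3 go.py 450 198 46 0 .8625 -.506 -1 0 0 4;python3 pic.py 14 scene; python3 crop.py scene14 380 660 160 380 2.5
```

```text
t 13.2167 p [448.6 198.4  56.8] rpy [-89.6 -59.6  89.6] q [-0.106  0.53  -0.36  -1.144 -1.23   0.84 ] F [-0.3 -0.1 -1.7] w 64.3
total dp [-9.6  5.1 -1.4] 10.9 rot [-0.1 -0.2  0. ]
rows 3
{"dp": [-3.2, 1.7, -0.5], "rotation": [-0.02, -0.07, 0.01]}
{"dp": [-3.2, 1.7, -0.5], "rotation": [-0.02, -0.07, 0.01]}
{"dp": [-3.2, 1.7, -0.5], "rotation": [-0.02, -0.07, 0.01]}
```

View pics/scene14c.png

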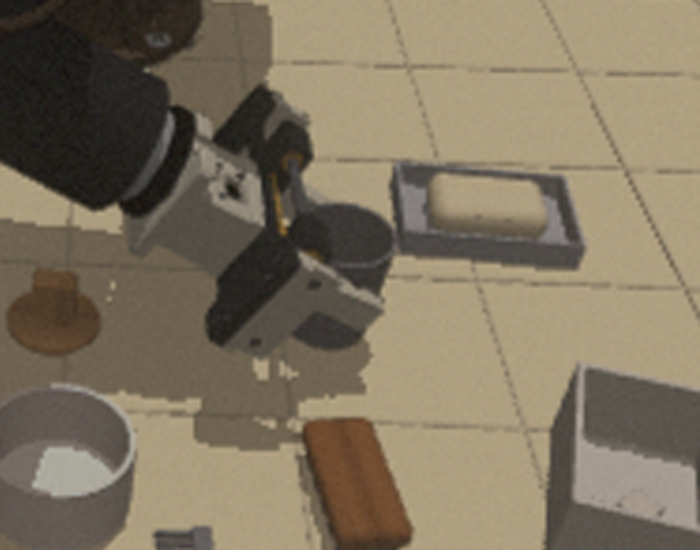

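Request:
move_arm(deltas=[{"dp": [-4,2.2,-0.5],"rotation": [0,0,0]},{"dp": [-3,1.6,-0.5],"rotation": [0,0,0]},{"dp": [-2,1,0],"rotation": [0,0,0]},{"dp": [0,0,0],"rotation": [0,0,0]}])

```text
t: 13.6
eef_pos: [0.4509, 0.1979, 0.0472]
ee_rot: [-1.569, -1.041, 1.568]
force: [0.3, -0.2, -0.4]
width: 0.0644
```

Request:
move_arm(deltas=[{"dp": [-1.5,0.8,0],"rotation": [0,0,0]},{"dp": [0,0,0],"rotation": [0,0,0]}])

```text
t: 13.77
eef_pos: [0.4512, 0.1978, 0.0457]
ee_rot: [-1.571, -1.041, 1.57]
force: [-0.0, 1.1, 0.1]
width: 0.0645
```

Request:
move_arm(deltas=[{"dp": [-0.8,0.4,0],"rotation": [0,0,0]},{"dp": [0,0,0],"rotation": [0,0,0]},{"dp": [0,0,0],"rotation": [0,0,0]}])

```text
t: 14.02
eef_pos: [0.4515, 0.1978, 0.0454]
ee_rot: [-1.573, -1.041, 1.573]
force: [-0.2, -0.1, -0.3]
width: 0.0646
```

Request:
move_arm(deltas=[{"dp": [0,0,0],"rotation": [0,0,0]},{"dp": [0,0,0],"rotation": [0,0,0]},{"dp": [0,0,0],"rotation": [0,0,0]},{"dp": [0,0,0],"rotation": [0,0,0]},{"dp": [0,0,0],"rotation": [0,0,0]}], jaw=0)

```text
t: 14.43
eef_pos: [0.4517, 0.1979, 0.0461]
ee_rot: [-1.575, -1.042, 1.575]
force: [-0.2, -0.3, 0.1]
width: 0.0866
```

```bash
python3 st.py;python3 pic.py 15 scene; python3 crop.py scene15 380 660 160 380 2.5
```

```text
t 14.4333 p [451.7 197.9  46.1] rpy [-90.3 -59.7  90.2] q [-0.11   0.554 -0.356 -1.151 -1.222  0.867] F [-0.2 -0.3  0.1] w 86.6
```

View pics/scene15c.png

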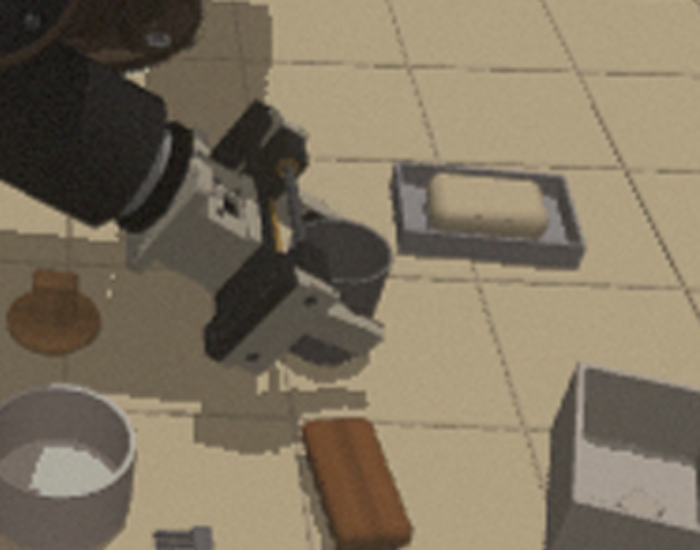

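Request:
move_arm(deltas=[{"dp": [0,-12,0],"rotation": [0,0,0]},{"dp": [0,-18,0],"rotation": [0,0,0]},{"dp": [0,-25,0],"rotation": [0,0,0]},{"dp": [0,-30,0],"rotation": [0,0,0]},{"dp": [0,-30,0],"rotation": [0,0,0]}])

```text
t: 14.9
eef_pos: [0.4485, 0.0955, 0.1057]
ee_rot: [-1.561, -1.042, 1.567]
force: [1.2, 0.6, -0.6]
width: 0.0879
```

Request:
move_arm(deltas=[{"dp": [25,-20,0],"rotation": [0,0,0]},{"dp": [25,-20,0],"rotation": [0,0,0]},{"dp": [30,-20,0],"rotation": [0,0,0]},{"dp": [30,-20,0],"rotation": [0,0,0]},{"dp": [30,-20,0],"rotation": [0,0,0]}])

```text
t: 15.32
eef_pos: [0.4465, 0.0674, 0.2824]
ee_rot: [-1.538, -1.035, 1.54]
force: [1.7, -0.9, -0.5]
width: 0.0876
```

```bash
python3 st.py;python3 pic.py 16 scene top
```

```text
t 15.3167 p [446.5  67.4 282.4] rpy [-88.1 -59.3  88.2] q [-0.308  0.214 -0.148 -0.961 -1.639  0.452] F [ 1.7 -0.9 -0.5] w 87.6
```

View pics/scene16.png

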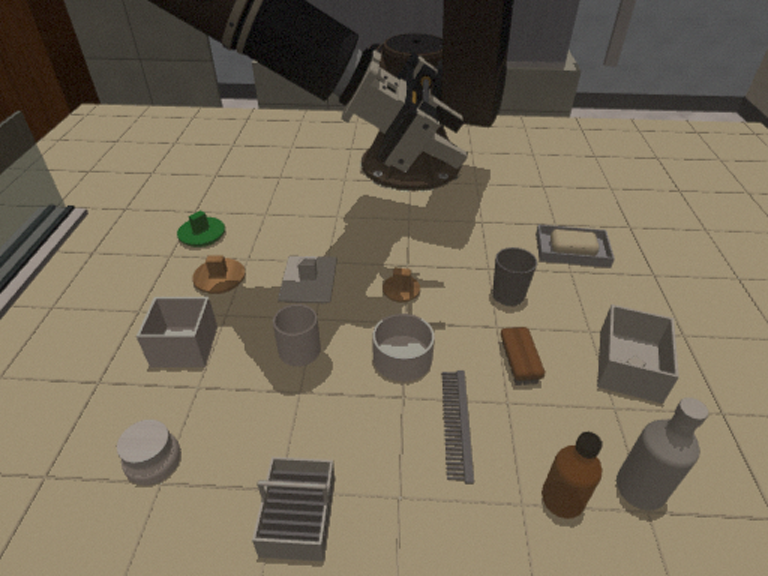

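View pics/top16.png

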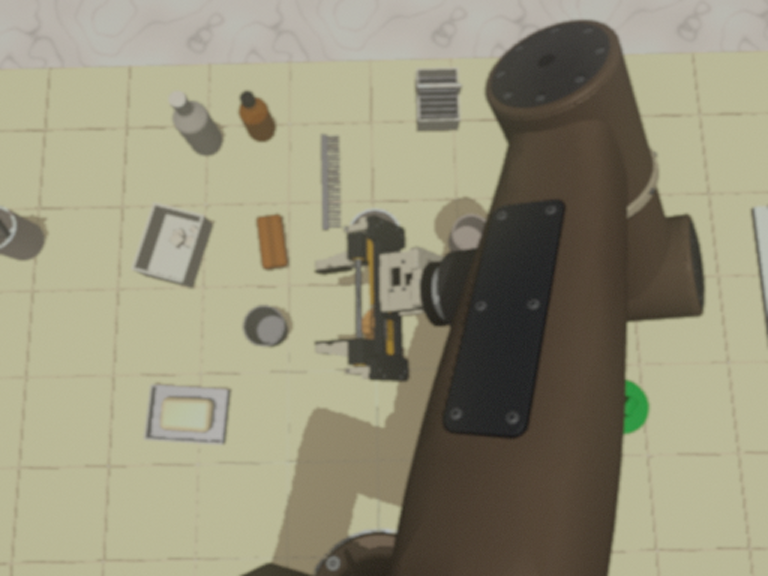

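```bash
python3 crop.py top16 120 300 195 355 4
python3 - <<'E'
from m import *
for n in("top","scene"):
    W=cloud(load(f"pics/{n}16.npz")); run(W,{k:OBJ[k] for k in("tumbler","bath")}); p=sel(W,(.598,.346),.035,-.01,.1); print(np.percentile(p[:,2],[5,50,95,100]).round(4)); p=sel(W,(.45,.179),.022,-.01,.1); print("tumbler in",np.percentile(p[:,2],[5,50,95,100]).round(4));
E
```

```text
tumbler circ [449.6 179.1] d 64.3 107
   bath rect (array([596.8, 345.6]), 121.2, 92.6, -16.1) 315
[0.0001 0.0041 0.0233 0.0269]
tumbler in [0.0012 0.0042 0.0078 0.0103]
   tumbler circ [452.6 177.3] d 64.3 145
   bath rect (array([598.8, 344. ]), 124.3, 91.1, -16.1) 491
[0.0033 0.0051 0.0253 0.0272]Traceback (most recent call last):
  File "<stdin>", line 3, in <module>
    return _quantile_unchecked(
        a, q, axis, out, overwrite_input, method, keepdims, weights)
    return _ureduce(a,
                    func=_quantile_ureduce_func,
    ...<5 lines>...
                    overwrite_input=overwrite_input,
                    method=method)
    r = func(a, **kwargs)
    result = _quantile(arr,
                       quantiles=q,
    ...<2 lines>...
                       out=out,
                       weights=wgt)
    slices_having_nans = np.isnan(arr[-1, ...])
                                  ~~~^^^^^^^^^
IndexError: index -1 is out of bounds for axis 0 with size 0
```

View pics/top16c.png

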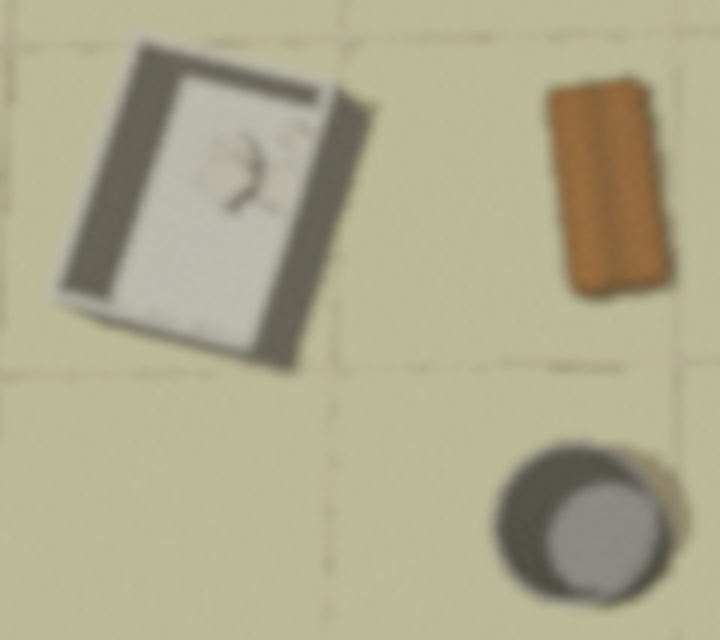

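The tumbler is empty (floor reads about 4 mm) and upright. The tablets lie in the bath, with the pile no higher than 27 mm. Next is the bath lid.

```bash
python3 go.py 440 -173 140 0 0 -1 -.9996 -.028 0 36
```

```text
t 15.4167 p [448.6  66.5 286.4] rpy [-89.5 -59.1  89.4] q [-0.308  0.208 -0.142 -0.961 -1.639  0.452] F [ 0.1 -0.1 -0.9] w 87.9
total dp [-248.6 -130.4    7.3] 280.8 rot [ 0.6 -1.7 59.1]
rows 9
{"dp": [-27.6, -14.5, 0.8], "rotation": [0.07, -0.19, 6.57]}
{"dp": [-29.1, -11.2, 0.9], "rotation": [0.07, -0.19, 6.57]}
{"dp": [-30.2, -7.8, 1.0], "rotation": [0.07, -0.19, 6.57]}
{"dp": [-30.9, -4.3, 1.1], "rotation": [0.07, -0.19, 6.57]}
{"dp": [-31.2, -0.8, 1.3], "rotation": [0.07, -0.19, 6.57]}
{"dp": [-31.0, 2.8, 1.4], "rotation": [0.07, -0.19, 6.57]}
{"dp": [-30.5, 6.3, 1.5], "rotation": [0.07, -0.19, 6.57]}
{"dp": [-29.6, 9.8, 1.5], "rotation": [0.07, -0.19, 6.57]}
{"dp": [-28.3, 13.1, 1.6], "rotation": [0.07, -0.19, 6.57]}
```

Request:
move_arm(deltas=[{"dp": [-27.5,-14.5,1],"rotation": [0.1,-0.2,6.6]},{"dp": [-29,-11,1],"rotation": [0.1,-0.2,6.6]},{"dp": [-30,-8,1],"rotation": [0.1,-0.2,6.6]},{"dp": [-31,-4.5,1],"rotation": [0.1,-0.2,6.6]},{"dp": [-31,-1,1],"rotation": [0.1,-0.2,6.6]}])

```text
t: 15.83
eef_pos: [0.4441, -0.0811, 0.2131]
ee_rot: [-1.584, -0.43, 1.583]
force: [-0.6, 0.2, -1.6]
width: 0.0876
```

Request:
move_arm(deltas=[{"dp": [-31,2.5,1.5],"rotation": [0,-0.2,6.6]},{"dp": [-30,6,1.5],"rotation": [0,-0.2,6.6]},{"dp": [-29,10,1.5],"rotation": [0,-0.2,6.6]},{"dp": [-28,13,1.5],"rotation": [0,-0.2,6.6]},{"dp": [0,0,0],"rotation": [0,0,0]}])

```text
t: 16.25
eef_pos: [0.4403, -0.2015, 0.1586]
ee_rot: [-1.597, 0.065, 1.59]
force: [-2.0, -0.1, -1.4]
width: 0.0875
```

```bash
python3 go.py 440 -173 90 0 0 -1 -.9996 -.028 0 15; python3 pic.py 17 scene top
```

```text
t 16.25 p [ 440.3 -201.5  158.6] rpy [-91.5   3.7  91.1] q [ 0.033  0.07  -0.568  0.083 -0.909 -0.064] F [-2.  -0.1 -1.4] w 87.5
total dp [32.9 66.6  1.5] 74.3 rot [ 1.5 -0.5 -3.8]
rows 5
{"dp": [6.6, 13.3, 0.3], "rotation": [0.3, -0.1, -0.75]}
{"dp": [6.4, 13.4, 0.2], "rotation": [0.3, -0.1, -0.75]}
{"dp": [6.2, 13.5, 0.1], "rotation": [0.3, -0.1, -0.75]}
{"dp": [6.1, 13.6, 0.1], "rotation": [0.3, -0.1, -0.75]}
{"dp": [5.9, 13.6, -0.0], "rotation": [0.3, -0.1, -0.75]}
```

View pics/scene17.png

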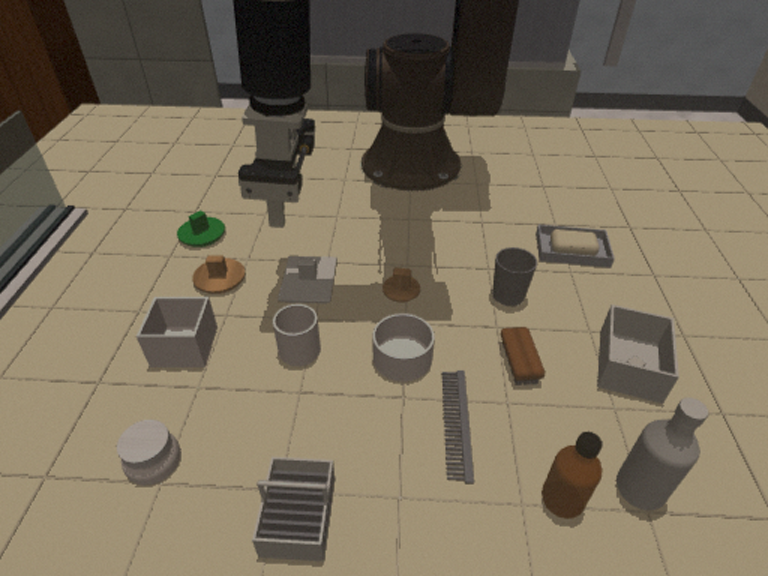

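View pics/top17.png

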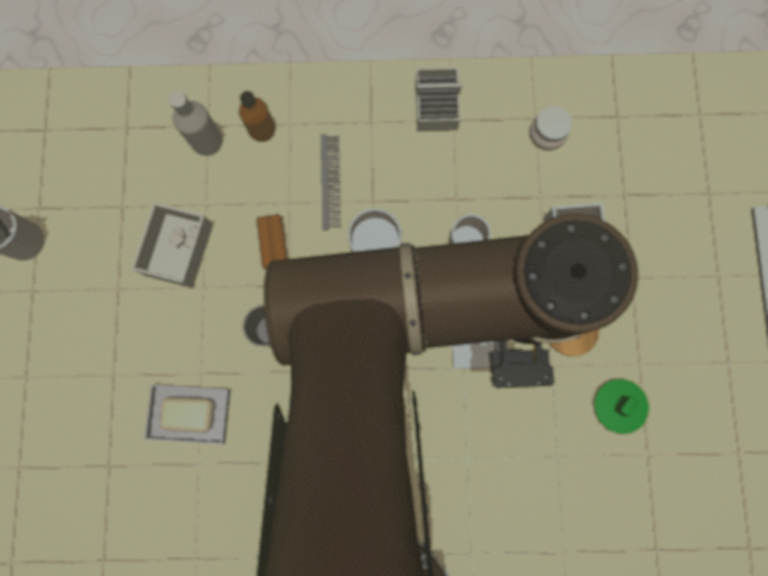

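Run:
```python
from m import *
W=cloud(load("pics/scene17.npz")); run(W,{k:OBJ[k] for k in OBJ})
```

```text
tumbler circ [452.6 177.4] d 64.1 139
   bath rect (array([599.4, 343.8]), 123.3, 91.1, -16.1) 491
   slim_lid plate (array([459.2, -10.1]), 63.7, 60.8, 85.4) enclC [array([456.5, -10.4]), np.float64(33.6)]
      grip (array([458.6,  -9.8]), 28.0, 17.2, -88.0) mean [459.2  -9.2  50.1] 66
   wide_lid plate (array([ 444.8, -334.8]), 91.2, 87.3, -68.0) enclC [array([ 441.8, -334.3]), np.float64(47.2)]
      grip (array([ 442.5, -335.3]), 29.1, 22.1, 87.5) mean [ 443.6 -334.5   49.8] 72
   bath_lid plate (array([ 441.4, -174.5]), 121.7, 89.8, 1.6) enclC [array([ 442.3, -174.2]), np.float64(72.6)]
      grip (array([ 443.2, -174.2]), 29.4, 15.9, -89.7) mean [ 444.1 -173.2   49.6] 63
   wide_pot circ [607.   -3.1] d 87.6 263
   slim_pot circ [ 601.2 -163.7] d 61.4 190
   square_pot rect (array([ 603.2, -345.8]), 86.4, 85.4, 3.7) 403
   brush rect (array([604.5, 175.1]), 95.9, 44.8, 7.8) 641
```

Request:
move_arm(deltas=[{"dp": [8,13,0],"rotation": [0.5,-0.2,-1.3]},{"dp": [8,13,0],"rotation": [0.5,-0.2,-1.3]},{"dp": [8,13,0],"rotation": [0.5,-0.2,-1.2]},{"dp": [5,13,0],"rotation": [0,0,0]},{"dp": [0,0,0],"rotation": [0,0,0]}])

```text
t: 16.77
eef_pos: [0.4525, -0.1685, 0.1169]
ee_rot: [-1.592, -0.031, 1.592]
force: [0.2, -0.1, 0.2]
width: 0.088
```

```bash
python3 go.py 440 -173 60 0 0 -1 -.9996 -.028 0 15
```

```text
t 16.7667 p [ 452.5 -168.5  116.9] rpy [-91.2  -1.8  91.2] q [ 0.026  0.144 -0.542 -0.04  -0.864  0.021] F [ 0.2 -0.1  0.2] w 88.0
total dp [-6.  56.5 13.8] 58.4 rot [ 1.2 -0.4  1.8]
rows 4
{"dp": [-1.5, 14.1, 3.5], "rotation": [0.3, -0.11, 0.44]}
{"dp": [-1.4, 14.1, 3.4], "rotation": [0.3, -0.11, 0.44]}
{"dp": [-1.3, 14.2, 3.3], "rotation": [0.3, -0.11, 0.44]}
{"dp": [-1.2, 14.2, 3.2], "rotation": [0.3, -0.11, 0.44]}
```

Request:
move_arm(deltas=[{"dp": [-1.5,10,4],"rotation": [0.4,0,0.5]},{"dp": [-1.5,14,4],"rotation": [0.4,0,0.5]},{"dp": [-1.5,14,3],"rotation": [0.4,0,0.5]},{"dp": [-1,14,3],"rotation": [0,0,0.3]},{"dp": [0,0,0],"rotation": [0,0,0]}])

```text
t: 17.18
eef_pos: [0.4453, -0.1748, 0.0686]
ee_rot: [-1.581, -0.004, 1.585]
force: [-1.6, -0.2, 0.4]
width: 0.0876
```

```bash
python3 go.py 440 -173 21 0 0 -1 -.9996 -.028 0 15;  python3 pic.py 18 scene; python3 crop.py scene18 200 400 180 380 3
```

```text
t 17.1833 p [ 445.3 -174.8   68.6] rpy [-90.6  -0.2  90.8] q [ 0.035  0.203 -0.623 -0.006 -0.735 -0.017] F [-1.6 -0.2  0.4] w 87.6
total dp [ 1.7 47.6  5.7] 48.0 rot [ 0.6 -0.8  0.2]
rows 4
{"dp": [0.4, 11.9, 1.4], "rotation": [0.15, -0.2, 0.06]}
{"dp": [0.4, 11.9, 1.4], "rotation": [0.15, -0.2, 0.06]}
{"dp": [0.5, 11.9, 1.4], "rotation": [0.15, -0.2, 0.06]}
{"dp": [0.5, 11.9, 1.3], "rotation": [0.15, -0.2, 0.06]}
```

View pics/scene18c.png

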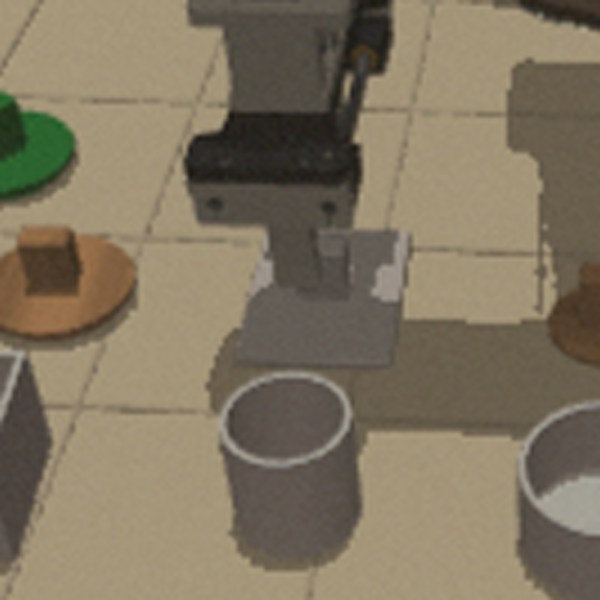

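Run:
```python
from h import *
f=load("pics/scene18.npz")
for p in [(.440,-.173,.05),(.4895,-.1748,.0686),(.4895,-.1653,.0686),(.4895,-.1843,.0686)]:
    u,v=proj(f,p); print(np.round([(u*1.5-200)*3,(v*1.5-180)*3],0))
```

```text
[321. 244.]
[301. 274.]
[318. 275.]
[283. 273.]
```

Request:
move_arm(deltas=[{"dp": [0.5,12,3],"rotation": [0.2,-0.4,0]},{"dp": [0.5,13,2.5],"rotation": [0.2,-0.4,0]},{"dp": [0.5,12,1.5],"rotation": [0,0,0]},{"dp": [0,8,0],"rotation": [0,0,0]},{"dp": [0,0,0],"rotation": [0,0,0]}])

```text
t: 17.65
eef_pos: [0.4464, -0.1743, 0.0301]
ee_rot: [-1.587, -0.005, 1.599]
force: [-0.3, 0.0, 0.3]
width: 0.0875
```

```bash
python3 go.py 440 -173 21 0 0 -1 -.9996 -.028 0 15
```

```text
t 17.65 p [ 446.4 -174.3   30.1] rpy [-90.9  -0.3  91.6] q [ 0.035  0.263 -0.663 -0.008 -0.628 -0.001] F [-0.3  0.   0.3] w 87.5
total dp [1.5 9.  6.5] 11.2 rot [ 0.9 -0.   0.3]
rows 1
{"dp": [1.5, 9.0, 6.5], "rotation": [0.93, -0.01, 0.29]}
```

Request:
move_arm(deltas=[{"dp": [1,3,6],"rotation": [0.9,0,0.3]},{"dp": [0,4,1],"rotation": [0,0,0]},{"dp": [0,1,0],"rotation": [0,0,0]},{"dp": [0,0,0],"rotation": [0,0,0]}])

```text
t: 17.98
eef_pos: [0.4412, -0.1738, 0.024]
ee_rot: [-1.574, 0.001, 1.598]
force: [-0.2, 0.2, -0.2]
width: 0.0879
```

Request:
move_arm(deltas=[{"dp": [0,0,0],"rotation": [0,0,0]},{"dp": [0,0,0],"rotation": [0,0,0]},{"dp": [0,0,0],"rotation": [0,0,0]},{"dp": [0,0,0],"rotation": [0,0,0]},{"dp": [0,0,0],"rotation": [0,0,0]}], jaw=255, squeeze=20)

```text
t: 18.4
eef_pos: [0.4421, -0.1737, 0.0251]
ee_rot: [-1.575, 0.001, 1.599]
force: [0.3, 0.7, -0.2]
width: 0.0602
```

Request:
move_arm(deltas=[{"dp": [0,0,0],"rotation": [0,0,0]},{"dp": [0,0,0],"rotation": [0,0,0]},{"dp": [0,0,0],"rotation": [0,0,0]},{"dp": [0,0,0],"rotation": [0,0,0]},{"dp": [0,0,0],"rotation": [0,0,0]}])

```text
t: 18.82
eef_pos: [0.4422, -0.1737, 0.0252]
ee_rot: [-1.576, 0.001, 1.599]
force: [-0.6, 0.0, -0.4]
width: 0.0263
```

```bash
python3 go.py 440 -173 21 0 0 -1 -.9996 -.028 0 15
```

```text
t 18.8167 p [ 442.2 -173.7   25.2] rpy [-90.3   0.   91.6] q [ 0.042  0.27  -0.674  0.001 -0.622 -0.015] F [-0.6  0.  -0.4] w 26.3
total dp [0.8 4.2 2.2] 4.8 rot [ 0.3 -0.  -0. ]
rows 1
{"dp": [0.8, 4.2, 2.2], "rotation": [0.28, -0.0, -0.04]}
```

Request:
move_arm(deltas=[{"dp": [0,3,1],"rotation": [0.2,0,0]},{"dp": [0,0,0],"rotation": [0,0,0]},{"dp": [0,0,0],"rotation": [0,0,0]},{"dp": [0,0,0],"rotation": [0,0,0]},{"dp": [0,0,0],"rotation": [0,0,0]}])

```text
t: 19.23
eef_pos: [0.4409, -0.1737, 0.0219]
ee_rot: [-1.571, 0.001, 1.599]
force: [-0.1, -0.6, 1.7]
width: 0.0175
```

```bash
python3 st.py; python3 pic.py 19 scene; python3 crop.py scene19 200 400 180 380 3
python3 - <<'E'
from m import *
W=cloud(load("pics/scene19.npz")); run(W,{"bath_lid":OBJ["bath_lid"]})
E
```

```text
t 19.2333 p [ 440.9 -173.7   21.9] rpy [-90.    0.   91.6] q [ 0.042  0.276 -0.676  0.001 -0.618 -0.015] F [-0.1 -0.6  1.7] w 17.5
   bath_lid plate (array([ 444. , -174.1]), 123.1, 89.5, 1.7) enclC [array([ 442.2, -174.2]), np.float64(74.2)]
      grip (array([0., 0.]), 0.0, 0.0, 0.0) mean [nan nan nan] 0m.py:16: RuntimeWarning: Mean of empty slice.
  p=sel(W,c,r,.045,.06); print("      grip",rect(p),"mean",np.round(p.mean(0)*1000,1),len(p))
  ret = um.true_divide(
```

View pics/scene19c.png

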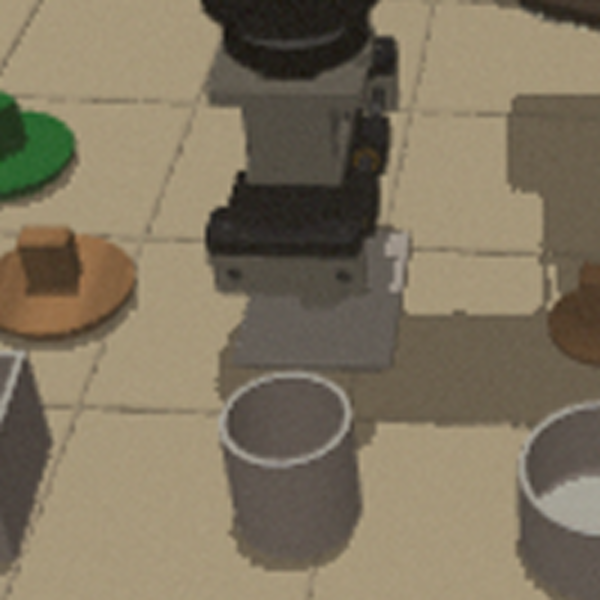

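The lid is gripped, with a width of 17.5 mm against 18. I lift and carry it to the bath.

Request:
move_arm(deltas=[{"dp": [0,-10,0],"rotation": [0,0,0]},{"dp": [0,-25,0],"rotation": [0,0,0]},{"dp": [0,-40,0],"rotation": [0,0,0]},{"dp": [0,-40,0],"rotation": [0,0,0]},{"dp": [0,-40,0],"rotation": [0,0,0]}], squeeze=30)

```text
t: 19.7
eef_pos: [0.4339, -0.1732, 0.173]
ee_rot: [-1.55, -0.001, 1.597]
force: [2.1, -0.6, -1.1]
width: 0.0175
```

```bash
python3 go.py 598 345 180 0 0 -1 -.961 .276 0 32
```

```text
t 19.7 p [ 433.9 -173.2  173. ] rpy [-88.8  -0.1  91.5] q [ 0.042  0.07  -0.493 -0.002 -1.028 -0.015] F [ 2.1 -0.6 -1.1] w 17.5
total dp [ 513.8  -10.1 -177.3] 543.7 rot [-1.2 17.5 -0.1]
rows 17
{"dp": [30.2, -0.6, -10.4], "rotation": [-0.07, 1.03, -0.01]}
{"dp": [30.4, -0.6, -9.9], "rotation": [-0.07, 1.03, -0.01]}
{"dp": [30.6, -0.6, -9.3], "rotation": [-0.07, 1.03, -0.01]}
{"dp": [30.7, -0.5, -8.8], "rotation": [-0.07, 1.03, -0.01]}
{"dp": [30.9, -0.5, -8.2], "rotation": [-0.07, 1.03, -0.01]}
{"dp": [31.0, -0.5, -7.7], "rotation": [-0.07, 1.03, -0.01]}
{"dp": [31.2, -0.5, -7.1], "rotation": [-0.07, 1.03, -0.01]}
{"dp": [31.3, -0.5, -6.6], "rotation": [-0.07, 1.03, -0.01]}
{"dp": [31.4, -0.5, -6.0], "rotation": [-0.07, 1.03, -0.01]}
{"dp": [31.5, -0.5, -5.4], "rotation": [-0.07, 1.03, -0.01]}
{"dp": [31.6, -0.5, -4.9], "rotation": [-0.07, 1.03, -0.01]}
{"dp": [31.7, -0.5, -4.3], "rotation": [-0.07, 1.03, -0.01]}
{"dp": [31.8, -0.4, -3.7], "rotation": [-0.07, 1.03, -0.01]}
{"dp": [31.8, -0.4, -3.2], "rotation": [-0.07, 1.03, -0.01]}
{"dp": [31.9, -0.4, -2.6], "rotation": [-0.07, 1.03, -0.01]}
{"dp": [31.9, -0.4, -2.0], "rotation": [-0.07, 1.03, -0.01]}
{"dp": [31.9, -0.4, -1.4], "rotation": [-0.07, 1.03, -0.01]}
```

Request:
move_arm(deltas=[{"dp": [20,-3,-10],"rotation": [0,1,0]},{"dp": [30,-3,-10],"rotation": [0,1,0]},{"dp": [31,-2,-9.5],"rotation": [0,1,0]},{"dp": [31,0,-9],"rotation": [0,1,0]},{"dp": [31,0,-8.5],"rotation": [0,1,0]}])

```text
t: 20.12
eef_pos: [0.4875, -0.0302, 0.1926]
ee_rot: [-1.569, -0.001, 1.498]
force: [0.7, -0.3, 0.2]
width: 0.0179
```

Request:
move_arm(deltas=[{"dp": [31,0,-8],"rotation": [0,1,0]},{"dp": [31,0,-7.5],"rotation": [0,1,0]},{"dp": [31,0,-7],"rotation": [0,1,0]},{"dp": [31,0,-6],"rotation": [0,1,0]},{"dp": [31,0,-5.5],"rotation": [0,1,0]}])

```text
t: 20.53
eef_pos: [0.5383, 0.1284, 0.1931]
ee_rot: [-1.569, -0.003, 1.406]
force: [0.8, 0.5, -0.6]
width: 0.0176
```

```bash
python3 go.py 598 345 180 0 0 -1 -.961 .276 0 32
```

```text
t 20.5333 p [538.3 128.4 193.1] rpy [-89.9  -0.2  80.6] q [ 0.586  0.185 -0.306 -0.003 -1.079 -0.749] F [ 0.8  0.5 -0.6] w 17.6
total dp [223.4  13.7 -23.4] 225.0 rot [-0.1  6.6  0.2]
rows 8
{"dp": [27.9, 1.7, -2.9], "rotation": [-0.01, 0.83, 0.02]}
{"dp": [28.0, 1.7, -2.5], "rotation": [-0.01, 0.83, 0.02]}
{"dp": [28.0, 1.7, -2.1], "rotation": [-0.01, 0.83, 0.02]}
{"dp": [28.0, 1.7, -1.7], "rotation": [-0.01, 0.83, 0.02]}
{"dp": [28.0, 1.7, -1.3], "rotation": [-0.01, 0.83, 0.02]}
{"dp": [28.1, 1.7, -0.9], "rotation": [-0.01, 0.83, 0.02]}
{"dp": [28.1, 1.7, -0.5], "rotation": [-0.01, 0.83, 0.02]}
{"dp": [28.1, 1.6, -0.1], "rotation": [-0.01, 0.83, 0.02]}
```

Request:
move_arm(deltas=[{"dp": [31,1,-3.5],"rotation": [0,0.9,0]},{"dp": [31,1,-3],"rotation": [0,0.9,0]},{"dp": [31,1,-2.5],"rotation": [0,0.9,0]},{"dp": [31,1,-2],"rotation": [0,0.9,0]},{"dp": [31,1,-1.5],"rotation": [0,0.9,0]}])

```text
t: 20.95
eef_pos: [0.5811, 0.2861, 0.1869]
ee_rot: [-1.568, -0.002, 1.324]
force: [1.0, -1.0, 0.0]
width: 0.0177
```

Request:
move_arm(deltas=[{"dp": [30,1,-1],"rotation": [0,0.9,0]},{"dp": [25,1,-1],"rotation": [0,0.9,0]},{"dp": [12,1,0],"rotation": [0,0,0]},{"dp": [0,0,0],"rotation": [0,0,0]},{"dp": [0,0,0],"rotation": [0,0,0]}])

```text
t: 21.37
eef_pos: [0.6, 0.3592, 0.1787]
ee_rot: [-1.564, 0.002, 1.295]
force: [0.3, -0.7, -0.5]
width: 0.018
```

```bash
python3 go.py 598 345 100 0 0 -1 -.961 .276 0 20; python3 pic.py 20 scene top
```

```text
t 21.3667 p [600.  359.2 178.7] rpy [-89.6   0.1  74.2] q [ 0.815  0.431  0.014 -0.005 -1.159 -1.089] F [ 0.3 -0.7 -0.5] w 18.0
total dp [-14.   78.7  -2.4] 80.0 rot [-0.4  0.2 -0.1]
rows 5
{"dp": [-2.8, 15.7, -0.5], "rotation": [-0.07, 0.04, -0.02]}
{"dp": [-2.8, 15.7, -0.5], "rotation": [-0.07, 0.04, -0.02]}
{"dp": [-2.8, 15.7, -0.5], "rotation": [-0.07, 0.04, -0.02]}
{"dp": [-2.8, 15.7, -0.4], "rotation": [-0.07, 0.04, -0.02]}
{"dp": [-2.8, 15.7, -0.4], "rotation": [-0.07, 0.04, -0.02]}
```

View pics/scene20.png

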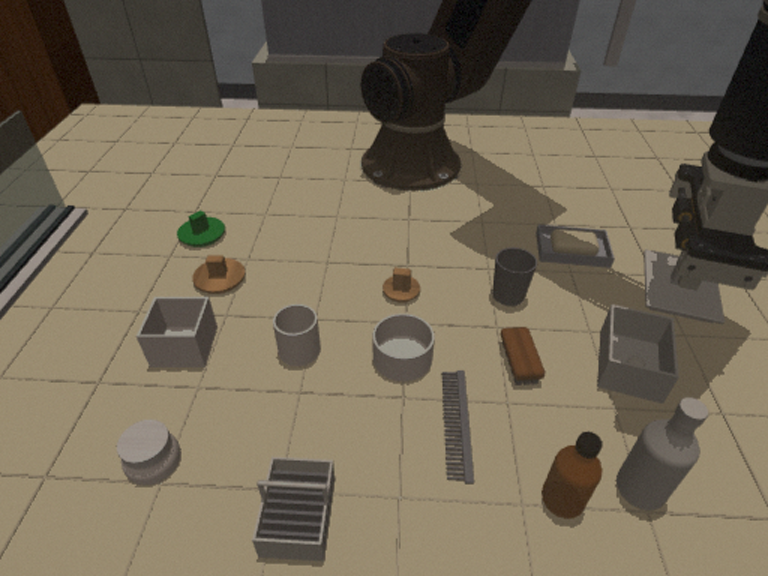

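Request:
move_arm(deltas=[{"dp": [-7,14,-1],"rotation": [-0.4,0.2,0]},{"dp": [-5,16,-1],"rotation": [0,0,0]},{"dp": [-2,16,0],"rotation": [0,0,0]},{"dp": [0,8,0],"rotation": [0,0,0]},{"dp": [0,0,0],"rotation": [0,0,0]}])

```text
t: 21.88
eef_pos: [0.5982, 0.3386, 0.1271]
ee_rot: [-1.574, -0.002, 1.287]
force: [-0.2, -0.6, -0.4]
width: 0.0181
```

```bash
python3 go.py 598 345 95 0 0 -1 -.961 .276 0 20; python3 pic.py 21 scene top; python3 crop.py scene21 540 768 180 420 2.5;  python3 crop.py top21 60 310 140 300 3
python3 - <<'E'
from m import *
from station import arm
z=arm.get_state()["eef_pos"][2]
for n in ("scene","top"):
    W=cloud(load(f"pics/{n}21.npz"))
    p=sel(W,(.598,.345),.08,z-.0085-.004,z-.0085+.004); print(n,"plate",rect(p),len(p),p[:,2].mean()-z)
    run(W,{"bath":OBJ["bath"]})
E
```

```text
t 21.8833 p [598.2 338.6 127.1] rpy [-90.2  -0.1  73.7] q [ 0.799  0.446 -0.089  0.002 -1.032 -1.084] F [-0.2 -0.6 -0.4] w 18.1
total dp [ 6.  32.1  2.1] 32.8 rot [ 0.2 -0.2  0.1]
rows 2
{"dp": [3.0, 16.1, 1.0], "rotation": [0.09, -0.12, 0.05]}
{"dp": [3.0, 16.1, 1.0], "rotation": [0.09, -0.12, 0.05]}
scene plate (array([599.1, 337. ]), 122.5, 89.9, -16.3) 1291 -0.00880791416172394
   bath rect (array([598.7, 343.9]), 123.1, 90.9, -15.9) 318
top plate (array([597. , 338.6]), 120.3, 90.4, -17.3) 859 -0.009612887725573158
   bath rect (array([593.7, 336. ]), 120.1, 72.1, -15.9) 157
```

View pics/scene21c.png

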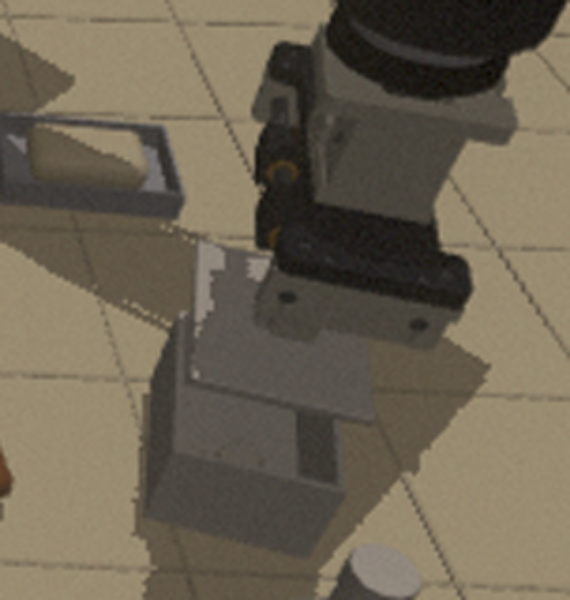

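View pics/top21c.png

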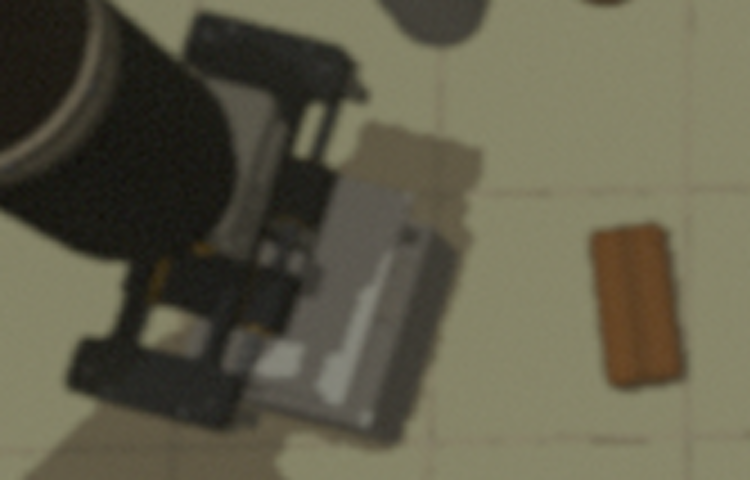

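Request:
move_arm(deltas=[{"dp": [8,10,2],"rotation": [0.2,0,0]},{"dp": [3,10,1],"rotation": [0,0,0]},{"dp": [0,0,0],"rotation": [0,0,0]}])

```text
t: 22.23
eef_pos: [0.601, 0.3529, 0.1108]
ee_rot: [-1.575, -0.008, 1.287]
force: [-0.5, 0.1, -1.5]
width: 0.0178
```

```bash
python3 go.py 598 345.5 85 0 0 -1 -.961 .276 0 8
```

```text
t 22.2333 p [601.  352.9 110.8] rpy [-90.2  -0.5  73.7] q [ 0.81   0.472 -0.087 -0.    -1.003 -1.093] F [-0.5  0.1 -1.5] w 17.8
total dp [-8.2 25.8  0.9] 27.0 rot [ 0.2 -0.2  0.5]
rows 4
{"dp": [-2.0, 6.4, 0.2], "rotation": [0.06, -0.06, 0.12]}
{"dp": [-2.0, 6.4, 0.2], "rotation": [0.06, -0.06, 0.12]}
{"dp": [-2.0, 6.4, 0.2], "rotation": [0.06, -0.06, 0.12]}
{"dp": [-2.0, 6.5, 0.2], "rotation": [0.06, -0.06, 0.12]}
```

Request:
move_arm(deltas=[{"dp": [-5,6,0],"rotation": [0.2,-0.2,0.4]},{"dp": [-1,6,0],"rotation": [0,0,0]},{"dp": [0,4,0],"rotation": [0,0,0]},{"dp": [0,0,0],"rotation": [0,0,0]}])

```text
t: 22.57
eef_pos: [0.599, 0.3476, 0.0926]
ee_rot: [-1.571, 0.0, 1.292]
force: [0.5, 0.1, -0.3]
width: 0.0178
```

```bash
python3 go.py 598 345.5 85 0 0 -1 -.961 .276 0 8
```

```text
t 22.5667 p [599.  347.6  92.6] rpy [-90.   0.  74.] q [ 0.806  0.487 -0.108 -0.    -0.976 -1.085] F [ 0.5  0.1 -0.3] w 17.8
total dp [-2.3  7.6  0.4] 7.9 rot [-0.   0.1 -0. ]
rows 1
{"dp": [-2.3, 7.6, 0.4], "rotation": [-0.01, 0.07, -0.0]}
```

Request:
move_arm(deltas=[{"dp": [-2.2,4,0.4],"rotation": [0,0,0]},{"dp": [0,3,0],"rotation": [0,0,0]},{"dp": [0,0,0],"rotation": [0,0,0]}])

```text
t: 22.82
eef_pos: [0.5979, 0.3452, 0.0847]
ee_rot: [-1.571, 0.0, 1.292]
force: [0.1, 0.6, -0.6]
width: 0.0177
```

```bash
python3 go.py 598 345.5 74 0 0 -1 -.961 .276 0 8; python3 pic.py 22 scene; python3 crop.py scene22 540 768 180 420 2.5
```

```text
t 22.8167 p [597.9 345.2  84.7] rpy [-90.   0.  74.] q [ 0.805  0.492 -0.12  -0.    -0.959 -1.084] F [ 0.1  0.6 -0.6] w 17.7
total dp [ 0.3 10.7  0. ] 10.7 rot [-0.   0.1 -0. ]
rows 2
{"dp": [0.2, 5.3, 0.0], "rotation": [-0.01, 0.03, -0.01]}
{"dp": [0.2, 5.3, 0.0], "rotation": [-0.01, 0.03, -0.01]}
```

View pics/scene22c.png

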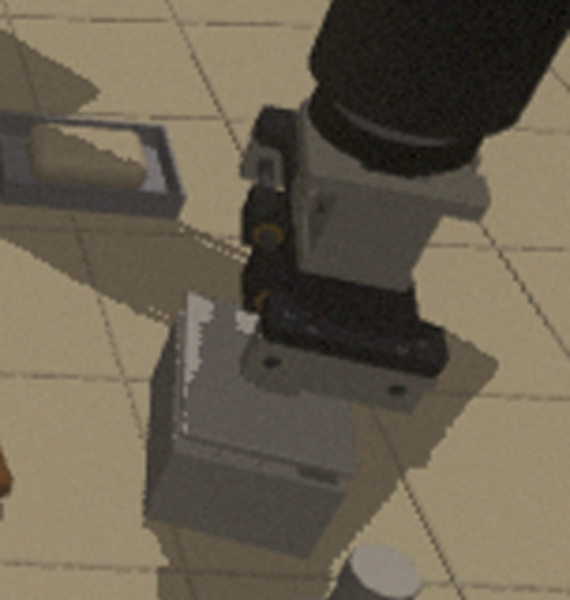

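Aligned. I lower it while watching the force.

Request:
move_arm(deltas=[{"dp": [0,3,0],"rotation": [0,0,0]},{"dp": [0,3,0],"rotation": [0,0,0]},{"dp": [0,0,0],"rotation": [0,0,0]}])

```text
t: 23.12
eef_pos: [0.5984, 0.3454, 0.0791]
ee_rot: [-1.571, -0.001, 1.292]
force: [0.2, -0.2, -0.8]
width: 0.018
```

Request:
move_arm(deltas=[{"dp": [0,2,0],"rotation": [0,0,0]},{"dp": [0,2,0],"rotation": [0,0,0]},{"dp": [0,0,0],"rotation": [0,0,0]}])

```text
t: 23.37
eef_pos: [0.5985, 0.3456, 0.0748]
ee_rot: [-1.572, -0.001, 1.292]
force: [0.7, -1.3, -1.2]
width: 0.0177
```

```bash
python3 go.py 598 345.5 74 0 0 -1 -.961 .276 0 8; python3 pic.py 23 scene; python3 crop.py scene23 540 768 180 420 2.5
```

```text
t 23.3667 p [598.5 345.6  74.8] rpy [-90.   -0.1  74. ] q [ 0.805  0.501 -0.13   0.    -0.938 -1.084] F [ 0.7 -1.3 -1.2] w 17.7
total dp [-0.2  0.8  0.5] 1.0 rot [0.  0.1 0.1]
rows 1
{"dp": [-0.2, 0.8, 0.5], "rotation": [0.05, 0.07, 0.06]}
```

View pics/scene23c.png

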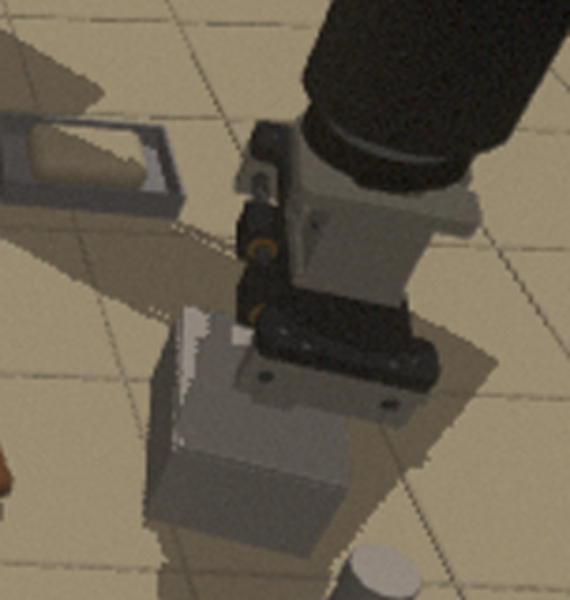

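Request:
move_arm(deltas=[{"dp": [0,1.2,0],"rotation": [0,0,0]},{"dp": [0,0,0],"rotation": [0,0,0]}])

```text
t: 23.58
eef_pos: [0.5988, 0.3459, 0.0742]
ee_rot: [-1.572, -0.002, 1.293]
force: [0.8, -0.1, -0.0]
width: 0.0179
```

Request:
move_arm(deltas=[{"dp": [0,0,0],"rotation": [0,0,0]},{"dp": [0,0,0],"rotation": [0,0,0]},{"dp": [0,0,0],"rotation": [0,0,0]},{"dp": [0,0,0],"rotation": [0,0,0]},{"dp": [0,0,0],"rotation": [0,0,0]}], jaw=100)

```text
t: 24.0
eef_pos: [0.5992, 0.3461, 0.0748]
ee_rot: [-1.573, -0.002, 1.293]
force: [-0.0, -0.4, 0.5]
width: 0.0459
```

Request:
move_arm(deltas=[{"dp": [0,-10,0],"rotation": [0,0,0]},{"dp": [0,-20,0],"rotation": [0,0,0]},{"dp": [0,-35,0],"rotation": [0,0,0]},{"dp": [0,-40,0],"rotation": [0,0,0]},{"dp": [-20,-20,0],"rotation": [0,0,0]}])

```text
t: 24.42
eef_pos: [0.5912, 0.326, 0.1991]
ee_rot: [-1.566, 0.009, 1.293]
force: [1.4, 0.1, 1.3]
width: 0.0532
```

```bash
python3 go.py 456 -8.5 150 0 0 -1 -1 0 0 35; python3 pic.py 24 scene top; python3 crop.py scene24 480 768 180 420 2.5
python3 - <<'E'
from m import *
for n in ("scene","top"):
    W=cloud(load(f"pics/{n}24.npz"))
    p=sel(W,(.598,.345),.08,.055,.075); print(n,"plate",rect(p),len(p),p[:,2].mean(), "plane z by corner", [round(float(np.median(p[(sx*(p[:,0]-.598)>.015)&(sy*(p[:,1]-.345)>.015)][:,2])),4) for sx in(1,-1) for sy in(1,-1)])
    p=sel(W,(.598,.345),.04,.09,.12); print("grip",rect(p),p[:,2].mean() if len(p) else 0)
    run(W,OBJ)
E
```

```text
t 24.4167 p [591.2 326.  199.1] rpy [-89.8   0.5  74.1] q [ 0.792  0.381 -0.018  0.    -1.181 -1.07 ] F [1.4 0.1 1.3] w 53.2
total dp [-358.3   52.3   38.3] 364.1 rot [ -0.3 -15.9  -0.5]
rows 11
{"dp": [-32.6, 4.8, 3.5], "rotation": [-0.03, -1.44, -0.04]}
{"dp": [-32.5, 4.7, 4.3], "rotation": [-0.03, -1.44, -0.04]}
{"dp": [-32.4, 4.7, 5.1], "rotation": [-0.03, -1.44, -0.04]}
{"dp": [-32.2, 4.7, 5.9], "rotation": [-0.03, -1.44, -0.04]}
{"dp": [-32.1, 4.7, 6.8], "rotation": [-0.03, -1.44, -0.04]}
{"dp": [-31.9, 4.6, 7.6], "rotation": [-0.03, -1.44, -0.04]}
{"dp": [-31.7, 4.6, 8.4], "rotation": [-0.03, -1.44, -0.04]}
{"dp": [-31.5, 4.6, 9.2], "rotation": [-0.03, -1.44, -0.04]}
{"dp": [-31.2, 4.5, 10.0], "rotation": [-0.03, -1.44, -0.04]}
{"dp": [-31.0, 4.5, 10.7], "rotation": [-0.03, -1.44, -0.04]}
{"dp": [-30.7, 4.5, 11.5], "rotation": [-0.03, -1.44, -0.04]}
scene plate (array([599.4, 344.1]), 122.6, 91.6, -15.9) 1673 0.06614064431570446 plane z by corner [0.0667, 0.0665, 0.0669, 0.0667]
grip (array([600.3, 344.2]), 30.3, 19.0, 78.3) 0.09927076693464087
   tumbler circ [452.8 177. ] d 
[... 1344 characters left out ...]
.2, -333.2]), 89.8, 89.7, -2.4) enclC [array([ 439.4, -333.7]), np.float64(45.9)]
      grip (array([ 440.1, -333. ]), 28.2, 17.4, 88.2) mean [ 439.2 -332.8   49.4] 81
   bath_lid plate (array([0., 0.]), 0.0, 0.0, 0.0) enclC [array([0., 0.]), np.float64(0.0)]
      grip (array([0., 0.]), 0.0, 0.0, 0.0) mean [nan nan nan] 0
   wide_pot circ [603.5  -1.2] d 87.6 164
   slim_pot circ [ 597.5 -162. ] d 61.4 119
   square_pot rect (array([ 600.7, -344. ]), 86.4, 85.1, -86.6) 259
   brush rect (array([601.5, 177. ]), 94.7, 44.8, 7.7) 555m.py:16: RuntimeWarning: Mean of empty slice.
  p=sel(W,c,r,.045,.06); print("      grip",rect(p),"mean",np.round(p.mean(0)*1000,1),len(p))
  ret = um.true_divide(
```

View pics/scene24c.png

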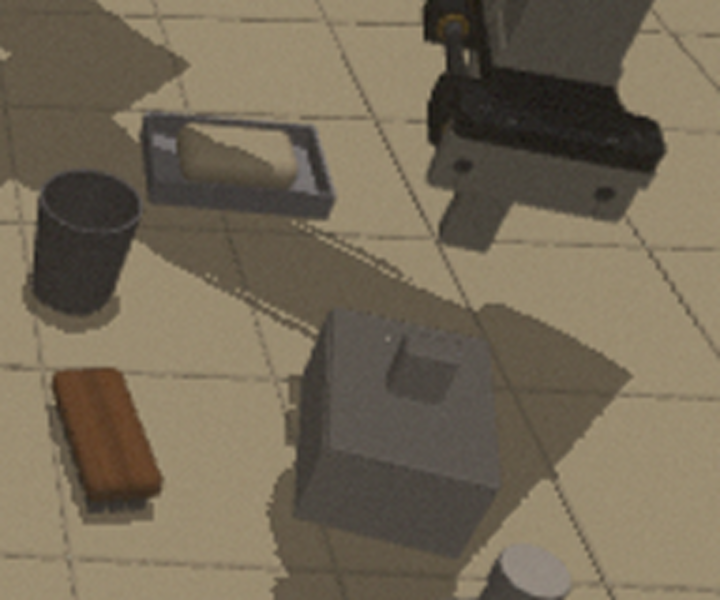

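The bath lid is seated: plate top at 66 mm, level, and centred to about 1 mm. Now the slim lid.

Request:
move_arm(deltas=[{"dp": [-33,0,3.5],"rotation": [0,-1.4,0]},{"dp": [-33,0,4],"rotation": [0,-1.4,0]},{"dp": [-33,0,5],"rotation": [0,-1.4,0]},{"dp": [-33,2,6],"rotation": [0,-1.4,0]},{"dp": [-33,4,7],"rotation": [0,-1.4,0]}])

```text
t: 24.93
eef_pos: [0.5281, 0.1678, 0.1971]
ee_rot: [-1.57, 0.002, 1.422]
force: [0.4, -0.3, 0.4]
width: 0.0534
```

Request:
move_arm(deltas=[{"dp": [-33,6,8],"rotation": [0,-1.5,0]},{"dp": [-33,8,9],"rotation": [0,-1.5,0]},{"dp": [-33,8,9],"rotation": [0,-1.5,0]},{"dp": [-33,8,10],"rotation": [0,-1.5,0]},{"dp": [-33,8,11],"rotation": [0,-1,0]}])

```text
t: 25.35
eef_pos: [0.4618, 0.0012, 0.1607]
ee_rot: [-1.575, -0.001, 1.553]
force: [0.5, 0.2, 0.9]
width: 0.0533
```

```bash
python3 go.py 456 -8.8 80 0 0 -1 -.9994 .035 0 20
```

```text
t 25.35 p [461.8   1.2 160.7] rpy [-90.2  -0.1  89. ] q [ 0.432  0.058 -0.539  0.001 -0.969 -0.45 ] F [0.5 0.2 0.9] w 53.3
total dp [-10.2  80.7   5.9] 81.5 rot [0.2 1.  0.1]
rows 5
{"dp": [-2.0, 16.1, 1.2], "rotation": [0.05, 0.19, 0.01]}
{"dp": [-2.0, 16.1, 1.2], "rotation": [0.05, 0.19, 0.01]}
{"dp": [-2.0, 16.1, 1.1], "rotation": [0.05, 0.19, 0.01]}
{"dp": [-2.0, 16.1, 1.1], "rotation": [0.05, 0.19, 0.01]}
{"dp": [-2.0, 16.1, 1.1], "rotation": [0.05, 0.19, 0.01]}
```

Request:
move_arm(deltas=[{"dp": [-5,16,2],"rotation": [0,0.5,0]},{"dp": [-1,20,2],"rotation": [0,0.5,0]},{"dp": [0,20,1],"rotation": [0,0,0]},{"dp": [0,16,0],"rotation": [0,0,0]},{"dp": [0,0,0],"rotation": [0,0,0]}])

```text
t: 25.77
eef_pos: [0.4521, -0.0118, 0.0878]
ee_rot: [-1.577, -0.003, 1.528]
force: [-0.9, 0.3, -0.7]
width: 0.0534
```

```bash
python3 go.py 456 -8.8 60 0 0 -1 -.9994 .035 0 20; python3 pic.py 25 scene; python3 crop.py scene25 300 500 150 350 3
```

```text
t 25.7667 p [452.1 -11.8  87.8] rpy [-90.4  -0.2  87.5] q [ 0.412  0.134 -0.656  0.    -0.774 -0.455] F [-0.9  0.3 -0.7] w 53.4
total dp [ 3.1 27.8 -3.6] 28.3 rot [ 0.4 -0.4  0.2]
rows 2
{"dp": [1.5, 13.9, -1.8], "rotation": [0.19, -0.22, 0.08]}
{"dp": [1.6, 13.9, -1.9], "rotation": [0.19, -0.22, 0.08]}
```

View pics/scene25c.png

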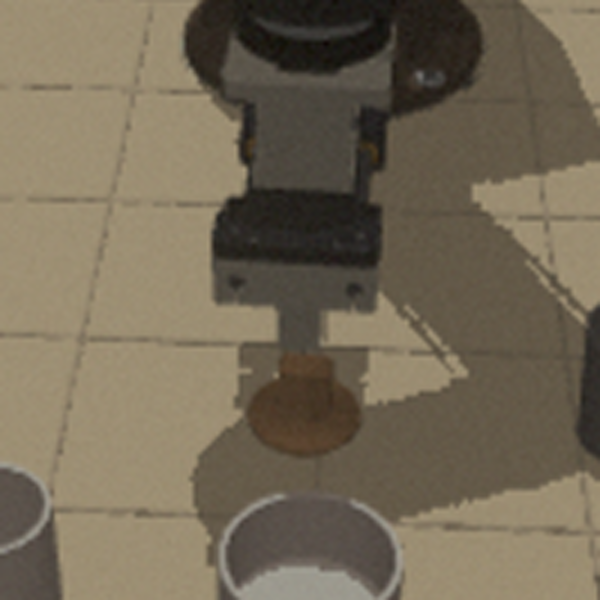

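Request:
move_arm(deltas=[{"dp": [3,10,-3.5],"rotation": [0.3,-0.4,0.2]},{"dp": [0,14,0],"rotation": [0,0,0]},{"dp": [0,0,0],"rotation": [0,0,0]},{"dp": [0,0,0],"rotation": [0,0,0]}])

```text
t: 26.15
eef_pos: [0.4598, -0.0075, 0.0692]
ee_rot: [-1.578, -0.0, 1.538]
force: [0.5, 0.4, -0.1]
width: 0.0532
```

```bash
python3 go.py 456 -8.8 22 0 0 -1 -.9994 .035 0 20
```

```text
t 26.15 p [459.8  -7.5  69.2] rpy [-90.4  -0.   88.1] q [ 0.417  0.174 -0.664  0.004 -0.726 -0.453] F [ 0.5  0.4 -0.1] w 53.2
total dp [-1.4 47.2  4.1] 47.4 rot [0.4 0.1 0. ]
rows 3
{"dp": [-0.5, 15.7, 1.4], "rotation": [0.14, 0.04, 0.01]}
{"dp": [-0.5, 15.7, 1.3], "rotation": [0.14, 0.04, 0.01]}
{"dp": [-0.5, 15.7, 1.3], "rotation": [0.14, 0.04, 0.01]}
```

Request:
move_arm(deltas=[{"dp": [-0.5,14,3],"rotation": [0.2,0,0]},{"dp": [-0.5,14,1.5],"rotation": [0.2,0,0]},{"dp": [0,10,1],"rotation": [0,0,0]},{"dp": [0,0,0],"rotation": [0,0,0]},{"dp": [0,0,0],"rotation": [0,0,0]}])

```text
t: 26.57
eef_pos: [0.4591, -0.0063, 0.0371]
ee_rot: [-1.58, -0.003, 1.54]
force: [0.5, 0.4, -0.4]
width: 0.0533
```

```bash
python3 go.py 456 -8.8 22 0 0 -1 -.9994 .035 0 20
```

```text
t 26.5667 p [459.1  -6.3  37.1] rpy [-90.5  -0.2  88.2] q [ 0.418  0.225 -0.701  0.002 -0.635 -0.45 ] F [ 0.5  0.4 -0.4] w 53.3
total dp [-2.6 15.   3.2] 15.6 rot [0.5 0.2 0.2]
rows 1
{"dp": [-2.6, 15.0, 3.2], "rotation": [0.54, 0.25, 0.19]}
```

Request:
move_arm(deltas=[{"dp": [-2.5,5,3.5],"rotation": [0.5,0,0.2]},{"dp": [0,6,0.5],"rotation": [0,0,0]},{"dp": [0,4,0],"rotation": [0,0,0]},{"dp": [0,0,0],"rotation": [0,0,0]},{"dp": [0,0,0],"rotation": [0,0,0]}])

```text
t: 26.98
eef_pos: [0.4572, -0.008, 0.0242]
ee_rot: [-1.576, -0.001, 1.541]
force: [-0.4, -0.3, -0.6]
width: 0.0534
```

```bash
python3 go.py 456 -8.8 22 0 0 -1 -.9994 .035 0 20
```

```text
t 26.9833 p [457.2  -8.   24.2] rpy [-90.3  -0.1  88.3] q [ 0.416  0.247 -0.714  0.001 -0.605 -0.447] F [-0.4 -0.3 -0.6] w 53.4
total dp [-0.8  2.2  1.1] 2.6 rot [0.3 0.3 0.1]
rows 1
{"dp": [-0.8, 2.2, 1.1], "rotation": [0.28, 0.3, 0.08]}
```

Request:
move_arm(deltas=[{"dp": [-0.8,2,1],"rotation": [0.3,0,0.1]},{"dp": [0,0,0],"rotation": [0,0,0]},{"dp": [0,0,0],"rotation": [0,0,0]},{"dp": [0,0,0],"rotation": [0,0,0]},{"dp": [0,0,0],"rotation": [0,0,0]}], jaw=255, squeeze=20)

```text
t: 27.4
eef_pos: [0.4562, -0.0088, 0.0222]
ee_rot: [-1.57, 0.001, 1.541]
force: [0.3, -0.5, -0.1]
width: 0.0252
```

Request:
move_arm(deltas=[{"dp": [0,0,0],"rotation": [0,0,0]},{"dp": [0,0,0],"rotation": [0,0,0]},{"dp": [0,0,0],"rotation": [0,0,0]},{"dp": [0,0,0],"rotation": [0,0,0]}])

```text
t: 27.73
eef_pos: [0.4562, -0.0088, 0.0223]
ee_rot: [-1.57, 0.0, 1.541]
force: [0.7, -0.9, -0.6]
width: 0.0178
```

```bash
python3 go.py 456 -8.8 22 0 0 -1 -.9994 .035 0 20
```

```text
t 27.7333 p [456.2  -8.8  22.3] rpy [-90.    0.   88.3] q [ 0.415  0.252 -0.712  0.    -0.607 -0.445] F [ 0.7 -0.9 -0.6] w 17.8
total dp [-0.   0.3  0.2] 0.4 rot [-0.   0.3 -0. ]
rows 1
{"dp": [-0.0, 0.3, 0.2], "rotation": [-0.04, 0.29, -0.02]}
```

Request:
move_arm(deltas=[{"dp": [0,-10,0],"rotation": [0,0,0]},{"dp": [0,-25,0],"rotation": [0,0,0]},{"dp": [0,-35,0],"rotation": [0,0,0]},{"dp": [0,-35,0],"rotation": [0,0,0]},{"dp": [0,-30,0],"rotation": [0,0,0]}], squeeze=30)

```text
t: 28.15
eef_pos: [0.451, -0.0106, 0.1554]
ee_rot: [-1.554, 0.007, 1.54]
force: [1.2, -0.1, -1.1]
width: 0.0177
```

```bash
python3 go.py 600 -162.6 150 0 0 -1 -.9994 .035 0 25
```

```text
t 28.15 p [451.  -10.6 155.4] rpy [-89.    0.4  88.2] q [ 0.415  0.059 -0.551 -0.001 -0.978 -0.445] F [ 1.2 -0.1 -1.1] w 17.7
total dp [-147.2    3.8 -153.8] 212.9 rot [-1.   0.2 -0.4]
rows 9
{"dp": [-16.4, 0.4, -17.1], "rotation": [-0.11, 0.02, -0.04]}
{"dp": [-16.4, 0.4, -17.1], "rotation": [-0.11, 0.02, -0.04]}
{"dp": [-16.3, 0.5, -17.1], "rotation": [-0.11, 0.02, -0.04]}
{"dp": [-16.3, 0.5, -17.1], "rotation": [-0.11, 0.02, -0.04]}
{"dp": [-16.3, 0.5, -17.1], "rotation": [-0.11, 0.02, -0.04]}
{"dp": [-16.3, 0.5, -17.1], "rotation": [-0.11, 0.02, -0.04]}
{"dp": [-16.3, 0.5, -17.1], "rotation": [-0.11, 0.02, -0.04]}
{"dp": [-16.3, 0.6, -17.1], "rotation": [-0.11, 0.02, -0.04]}
{"dp": [-16.3, 0.6, -17.1], "rotation": [-0.11, 0.02, -0.04]}
```

Request:
move_arm(deltas=[{"dp": [-16,0,-17],"rotation": [-0.5,0,-0.2]},{"dp": [-18,0,-19],"rotation": [-0.5,0,-0.2]},{"dp": [-18,0,-19],"rotation": [0,0,0]},{"dp": [-18,0,-19],"rotation": [0,0,0]},{"dp": [-18,0,-19],"rotation": [0,0,0]}])

```text
t: 28.57
eef_pos: [0.5468, -0.1009, 0.1671]
ee_rot: [-1.591, -0.007, 1.547]
force: [0.0, 1.6, 0.8]
width: 0.0176
```

Request:
move_arm(deltas=[{"dp": [-18,0,-19],"rotation": [0,0,0]},{"dp": [-18,0,-19],"rotation": [0,0,0]},{"dp": [-12,0,-12],"rotation": [0,0,0]},{"dp": [0,0,0],"rotation": [0,0,0]},{"dp": [0,0,0],"rotation": [0,0,0]}])

```text
t: 28.98
eef_pos: [0.5999, -0.1567, 0.1659]
ee_rot: [-1.589, -0.006, 1.543]
force: [-0.4, 0.5, -1.1]
width: 0.0175
```

```bash
python3 go.py 600 -162.6 110 0 0 -1 -.9994 .035 0 15
```

```text
t 28.9833 p [ 599.9 -156.7  165.9] rpy [-91.1  -0.3  88.4] q [ 0.056  0.304 -0.211 -0.005 -1.038 -0.081] F [-0.4  0.5 -1.1] w 17.5
total dp [-6.3 55.8  0.8] 56.2 rot [1.1 0.4 0.4]
rows 4
{"dp": [-1.6, 14.0, 0.2], "rotation": [0.26, 0.11, 0.09]}
{"dp": [-1.6, 14.0, 0.1], "rotation": [0.26, 0.11, 0.09]}
{"dp": [-1.5, 14.0, 0.1], "rotation": [0.26, 0.11, 0.09]}
{"dp": [-1.5, 14.0, -0.0], "rotation": [0.26, 0.11, 0.09]}
```

Request:
move_arm(deltas=[{"dp": [-4,14,0],"rotation": [0.5,0.2,0.2]},{"dp": [-1.5,16,0],"rotation": [0.5,0.2,0.2]},{"dp": [-0.5,16,0],"rotation": [0,0,0]},{"dp": [0,10,0],"rotation": [0,0,0]},{"dp": [0,0,0],"rotation": [0,0,0]}])

```text
t: 29.4
eef_pos: [0.5974, -0.161, 0.1043]
ee_rot: [-1.568, 0.001, 1.536]
force: [0.1, 0.6, -0.4]
width: 0.0174
```

```bash
python3 go.py 600 -162.6 100 0 0 -1 -.9994 .035 0 15; python3 pic.py 26 scene top; python3 crop.py scene26 200 400 180 380 3
python3 - <<'E'
from m import *
from station import arm
s=arm.get_state()["eef_pos"]; z=s[2]
for n in ("scene","top"):
    W=cloud(load(f"pics/{n}26.npz"))
    p=sel(W,s[:2],.05,z-.0085-.005,z-.0085+.004); print(n,rect(p),"plate",[np.round(x,1) for x in cv2.minEnclosingCircle((p[:,:2]*1000).astype(np.float32))],len(p),p[:,2].mean()-z)
    run(W,{"slim_pot":OBJ["slim_pot"]})
E
```

```text
t 29.4 p [ 597.4 -161.   104.3] rpy [-89.8   0.1  88. ] q [ 0.052  0.37  -0.271  0.001 -0.932 -0.087] F [ 0.1  0.6 -0.4] w 17.4
total dp [-1.5  4.3 -2.7] 5.3 rot [-0.2  0.  -0.1]
rows 1
{"dp": [-1.5, 4.3, -2.7], "rotation": [-0.16, 0.02, -0.05]}
scene (array([ 605.5, -153.3]), 64.5, 45.8, -39.2) plate [array([ 599.3, -161. ]), np.float64(32.8)] 247 -0.009549970169444366
   slim_pot circ [ 600.9 -163.7] d 61.5 111
top (array([ 591.6, -152.9]), 63.3, 18.7, 26.8) plate [array([ 593.3, -156.2]), np.float64(32.1)] 28 -0.009823201698954467
   slim_pot circ [ 596.7 -161.7] d 61.0 18
```

View pics/scene26c.png

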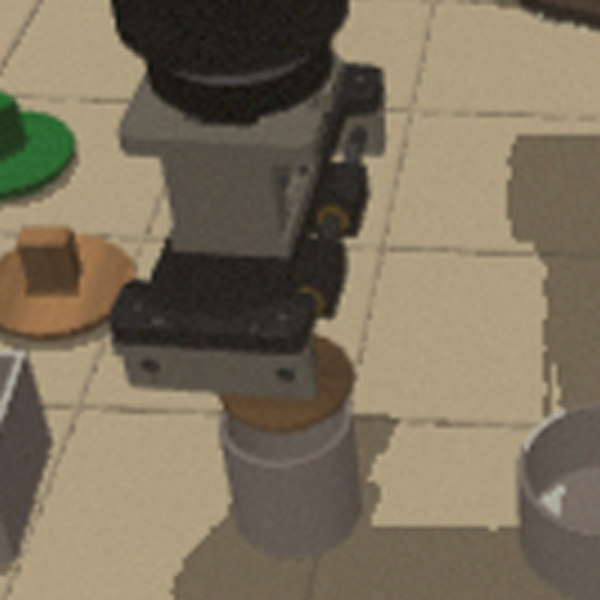

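Request:
move_arm(deltas=[{"dp": [-2.3,4,-2.3],"rotation": [-0.2,0,0]},{"dp": [0,2,0],"rotation": [0,0,0]},{"dp": [0,0,0],"rotation": [0,0,0]}])

```text
t: 29.75
eef_pos: [0.6022, -0.1633, 0.1021]
ee_rot: [-1.577, 0.002, 1.538]
force: [0.6, 0.1, -1.8]
width: 0.0175
```

```bash
python3 go.py 599.7 -163 95 0 0 -1 -.9994 .035 0 15
```

```text
t 29.75 p [ 602.2 -163.3  102.1] rpy [-90.4   0.1  88.1] q [ 0.049  0.375 -0.27   0.003 -0.919 -0.083] F [ 0.6  0.1 -1.8] w 17.5
total dp [0.3 7.  2.6] 7.5 rot [ 0.4  0.1 -0.1]
rows 1
{"dp": [0.3, 7.0, 2.6], "rotation": [0.38, 0.13, -0.09]}
```

Request:
move_arm(deltas=[{"dp": [0.3,4,2.2],"rotation": [0.3,0,0]},{"dp": [0,3,0],"rotation": [0,0,0]},{"dp": [0,0,0],"rotation": [0,0,0]}])

```text
t: 30.0
eef_pos: [0.6007, -0.163, 0.0958]
ee_rot: [-1.574, 0.001, 1.538]
force: [0.2, 0.1, -0.2]
width: 0.0178
```

```bash
python3 go.py 599.7 -163 84.5 0 0 -1 -.9994 .035 0 15
```

```text
t 30.0 p [ 600.7 -163.    95.8] rpy [-90.2   0.1  88.1] q [ 0.049  0.381 -0.278  0.002 -0.909 -0.084] F [ 0.2  0.1 -0.2] w 17.8
total dp [-0.  11.3  1. ] 11.3 rot [ 0.2  0.1 -0.1]
rows 1
{"dp": [-0.0, 11.3, 1.0], "rotation": [0.2, 0.13, -0.09]}
```

Request:
move_arm(deltas=[{"dp": [0,3,1],"rotation": [0.2,0,0]},{"dp": [0,2.5,0],"rotation": [0,0,0]},{"dp": [0,0,0],"rotation": [0,0,0]}])

```text
t: 30.25
eef_pos: [0.5997, -0.163, 0.0901]
ee_rot: [-1.571, 0.001, 1.538]
force: [-0.8, -0.5, -0.0]
width: 0.0178
```

Request:
move_arm(deltas=[{"dp": [0,2.5,0],"rotation": [0,0,0]},{"dp": [0,2,0],"rotation": [0,0,0]},{"dp": [0,0,0],"rotation": [0,0,0]}])

```text
t: 30.5
eef_pos: [0.5996, -0.163, 0.085]
ee_rot: [-1.571, 0.001, 1.538]
force: [-0.2, -0.5, 0.1]
width: 0.0178
```

```bash
python3 go.py 599.7 -163 84.5 0 0 -1 -.9994 .035 0 15; python3 pic.py 27 scene; python3 crop.py scene27 200 400 180 380 3
```

```text
t 30.5 p [ 599.6 -163.    85. ] rpy [-90.    0.1  88.1] q [ 0.049  0.393 -0.288  0.002 -0.89  -0.083] F [-0.2 -0.5  0.1] w 17.8
total dp [ 0.   0.5 -0.1] 0.5 rot [-0.   0.1 -0.1]
rows 1
{"dp": [0.0, 0.5, -0.1], "rotation": [-0.0, 0.12, -0.09]}
```

View pics/scene27c.png

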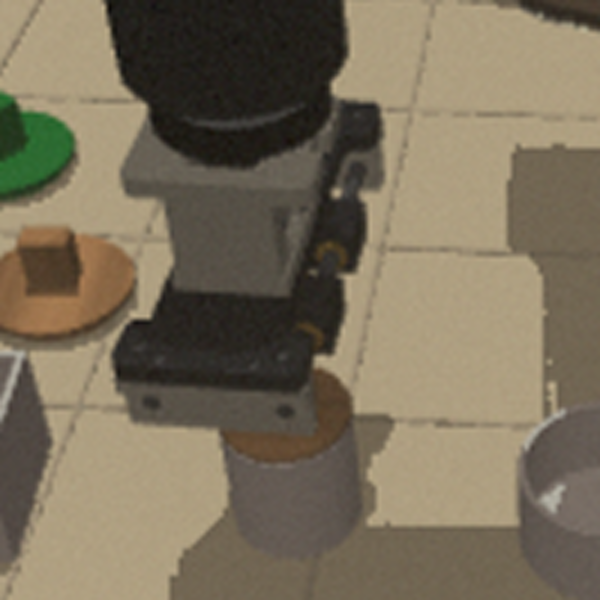

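The slim lid is down in its mouth without resistance. I release, go up and head for the wide lid.

Request:
move_arm(deltas=[{"dp": [0,0.5,0],"rotation": [0,0,0]},{"dp": [0,0,0],"rotation": [0,0,0]},{"dp": [0,0,0],"rotation": [0,0,0]},{"dp": [0,0,0],"rotation": [0,0,0]},{"dp": [0,0,0],"rotation": [0,0,0]}], jaw=100)

```text
t: 30.97
eef_pos: [0.6002, -0.1631, 0.0851]
ee_rot: [-1.572, 0.002, 1.538]
force: [-0.4, -0.3, -0.7]
width: 0.0459
```

Request:
move_arm(deltas=[{"dp": [0,-10,0],"rotation": [0,0,0]},{"dp": [0,-20,0],"rotation": [0,0,0]},{"dp": [0,-30,0],"rotation": [0,0,0]},{"dp": [-20,-20,20],"rotation": [0,0,0]},{"dp": [-30,0,30],"rotation": [0,0,0]}])

```text
t: 31.38
eef_pos: [0.5512, -0.2095, 0.1692]
ee_rot: [-1.569, 0.004, 1.544]
force: [1.4, -1.5, 0.4]
width: 0.0533
```

```bash
python3 pic.py 28 scene top
python3 - <<'E'
from m import *
for n in ("scene","top"):
    W=cloud(load(f"pics/{n}28.npz"))
    p=sel(W,(.600,-.163),.045,.070,.085); print(n,"plate",rect(p),[np.round(x,1) for x in cv2.minEnclosingCircle((p[:,:2]*1000).astype(np.float32))],len(p),p[:,2].mean(), np.linalg.lstsq(np.c_[p[:,:2]-p[:,:2].mean(0),np.ones(len(p))],p[:,2],rcond=None)[0].round(4))
    run(W,{k:OBJ[k] for k in("wide_lid","wide_pot","slim_pot","square_pot","tumbler","bath")})
E
python3 go.py 441.8 -333.6 130 0 0 -1 -.9994 .035 0 30
```

```text
scene plate (array([ 604.3, -162.4]), 64.6, 58.8, -74.9) [array([ 601.5, -163.4]), np.float64(33.0)] 406 0.0770250822967121 [-0.0414 -0.0117  0.077 ]
   wide_lid plate (array([ 444.7, -334.9]), 91.5, 86.6, -70.0) enclC [array([ 441.9, -335. ]), np.float64(46.8)]
      grip (array([ 442.8, -334. ]), 29.3, 22.3, 84.3) mean [ 444.  -334.3   50. ] 73
   wide_pot circ [607.  -3.] d 87.6 261
   slim_pot circ [ 605.8 -161.9] d 53.7 121
   square_pot rect (array([ 603.5, -345.8]), 87.5, 86.3, 3.6) 404
   tumbler circ [452.8 177.3] d 64.2 145
   bath rect (array([600.1, 343.6]), 122.6, 91.0, -16.0) 438
top plate (array([ 598.2, -161.7]), 64.4, 62.1, -4.5) [array([ 598.5, -161.5]), np.float64(33.0)] 407 0.0752711076373163 [-0.0092  0.0017  0.0753]
   wide_lid plate (array([ 438.7, -333.9]), 90.2, 89.6, 42.5) enclC [array([ 439.1, -333.3]), np.float64(45.9)]
      grip (array([ 440.3, -332.9]), 29.9, 17.8, 89.2) mean [ 439.2 -333.    49.1] 86
   wide_pot circ [0. 0.] d 0.0 0
   slim_pot circ [ 598.1 -162.1] d 52.8 293
   square_pot rect (array([ 585. , -345.8]), 85.5, 53.0, -86.1) 113
   tumbler circ [449.7 179.2] d 64.4 105
   bath rect (array([596.7, 345.7]), 120.6, 92.7, -15.9) 1125
t 31.4833 p [ 545.6 -211.9  167.2] rpy [-89.7   0.1  88.1] q [-3.500e-02  2.610e-01 -2.720e-01  3.000e-03 -1.044e+00  1.000e-03] F [ 0.4 -0.8 -1.1] w 53.3
total dp [-124.9   38.    99.6] 164.2 rot [-0.3  0.1 -0.1]
rows 6
{"dp": [-20.8, 6.3, 16.6], "rotation": [-0.05, 0.02, -0.02]}
{"dp": [-20.8, 6.3, 16.6], "rotation": [-0.05, 0.02, -0.02]}
{"dp": [-20.8, 6.3, 16.6], "rotation": [-0.05, 0.02, -0.02]}
{"dp": [-20.8, 6.3, 16.6], "rotation": [-0.05, 0.02, -0.02]}
{"dp": [-20.9, 6.2, 16.6], "rotation": [-0.05, 0.02, -0.02]}
{"dp": [-20.9, 6.2, 16.6], "rotation": [-0.05, 0.02, -0.02]}
```

View pics/scene28.png

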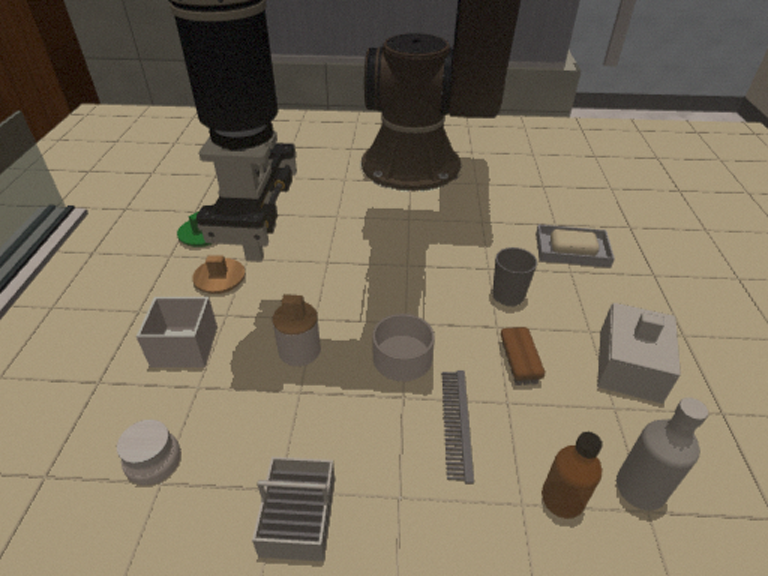

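The slim lid is seated: 75–77 mm, level, centred. Now the wide lid.

Request:
move_arm(deltas=[{"dp": [-22,0,18],"rotation": [0,0,0]},{"dp": [-22,0,18],"rotation": [0,0,0]},{"dp": [-22,6,18],"rotation": [0,0,0]},{"dp": [-22,10,18],"rotation": [0,0,0]},{"dp": [-20,10,16],"rotation": [0,0,0]}])

```text
t: 31.9
eef_pos: [0.4551, -0.3198, 0.1486]
ee_rot: [-1.577, 0.005, 1.543]
force: [1.3, -1.4, -1.1]
width: 0.0533
```

Request:
move_arm(deltas=[{"dp": [-8,10,8],"rotation": [0,0,0]},{"dp": [0,10,0],"rotation": [0,0,0]},{"dp": [0,0,0],"rotation": [0,0,0]},{"dp": [0,0,0],"rotation": [0,0,0]}])

```text
t: 32.23
eef_pos: [0.4433, -0.3304, 0.128]
ee_rot: [-1.576, 0.005, 1.537]
force: [0.5, 0.1, 0.3]
width: 0.0537
```

```bash
python3 go.py 441.2 -334.3 65 0 0 -1 -.9998 .0175 0 20
```

```text
t 32.2333 p [ 443.3 -330.4  128. ] rpy [-90.3   0.3  88.1] q [-0.284  0.242 -0.4    0.004 -0.923  0.248] F [0.5 0.1 0.3] w 53.7
total dp [-3.7 63.   2.3] 63.1 rot [ 0.3 -0.9 -0.3]
rows 4
{"dp": [-0.9, 15.7, 0.6], "rotation": [0.07, -0.23, -0.07]}
{"dp": [-0.9, 15.7, 0.6], "rotation": [0.07, -0.23, -0.07]}
{"dp": [-0.9, 15.7, 0.5], "rotation": [0.07, -0.23, -0.07]}
{"dp": [-1.0, 15.7, 0.5], "rotation": [0.07, -0.23, -0.07]}
```

Request:
move_arm(deltas=[{"dp": [-2,16,1.5],"rotation": [0.3,-0.5,-0.3]},{"dp": [-1,16,1],"rotation": [0,-0.4,0]},{"dp": [0,16,0],"rotation": [0,0,0]},{"dp": [0,12,0],"rotation": [0,0,0]},{"dp": [0,0,0],"rotation": [0,0,0]}])

```text
t: 32.65
eef_pos: [0.448, -0.3311, 0.0695]
ee_rot: [-1.577, 0.002, 1.56]
force: [-1.5, 0.6, -0.1]
width: 0.0533
```

```bash
python3 go.py 441.2 -334.3 22 0 0 -1 -.9998 .0175 0 20; python3 pic.py 29 scene; python3 crop.py scene29 130 330 150 350 3
```

```text
t 32.65 p [ 448.  -331.1   69.5] rpy [-90.4   0.1  89.4] q [-0.285  0.317 -0.453  0.001 -0.794  0.273] F [-1.5  0.6 -0.1] w 53.3
total dp [-3.2 47.5  7. ] 48.1 rot [ 0.4  0.4 -0.1]
rows 3
{"dp": [-1.1, 15.8, 2.3], "rotation": [0.12, 0.13, -0.04]}
{"dp": [-1.1, 15.8, 2.3], "rotation": [0.12, 0.13, -0.04]}
{"dp": [-1.1, 15.8, 2.3], "rotation": [0.12, 0.13, -0.04]}
```

View pics/scene29c.png

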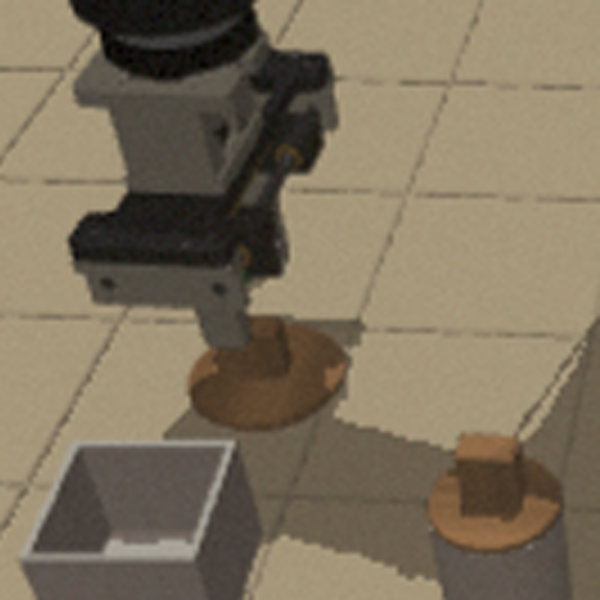

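Request:
move_arm(deltas=[{"dp": [-3,6,7],"rotation": [0.4,0,0]},{"dp": [0,14,0],"rotation": [0,0,0]},{"dp": [0,10,0],"rotation": [0,0,0]},{"dp": [0,0,0],"rotation": [0,0,0]},{"dp": [0,0,0],"rotation": [0,0,0]}])

```text
t: 33.12
eef_pos: [0.445, -0.3345, 0.0431]
ee_rot: [-1.575, 0.006, 1.565]
force: [0.9, -0.1, 1.4]
width: 0.0531
```

```bash
python3 go.py 441.2 -334.3 22 0 0 -1 -.9998 .0175 0 20
```

```text
t 33.1167 p [ 445.  -334.5   43.1] rpy [-90.2   0.3  89.6] q [-0.29   0.352 -0.482  0.006 -0.732  0.279] F [ 0.9 -0.1  1.4] w 53.1
total dp [ 0.3 21.1  3.8] 21.5 rot [ 0.2  0.7 -0.3]
rows 2
{"dp": [0.1, 10.6, 1.9], "rotation": [0.12, 0.33, -0.16]}
{"dp": [0.1, 10.6, 1.9], "rotation": [0.12, 0.33, -0.16]}
```

Request:
move_arm(deltas=[{"dp": [0,8,4],"rotation": [0.2,0.5,-0.3]},{"dp": [0,8,1],"rotation": [0,0,0]},{"dp": [0,5,0],"rotation": [0,0,0]},{"dp": [0,0,0],"rotation": [0,0,0]}])

```text
t: 33.45
eef_pos: [0.4404, -0.3349, 0.022]
ee_rot: [-1.574, 0.001, 1.555]
force: [-0.5, 0.3, -0.4]
width: 0.0534
```

```bash
python3 go.py 441.2 -334.3 22 0 0 -1 -.9998 .0175 0 20
```

```text
t 33.45 p [ 440.4 -334.9   22. ] rpy [-90.2   0.   89.1] q [-0.296  0.379 -0.501 -0.    -0.687  0.281] F [-0.5  0.3 -0.4] w 53.4
total dp [ 0.6  0.  -0.8] 1.0 rot [ 0.2  0.1 -0. ]
rows 1
{"dp": [0.6, 0.0, -0.8], "rotation": [0.17, 0.1, -0.04]}
```

Request:
move_arm(deltas=[{"dp": [0.6,0,-0.8],"rotation": [0.2,0,0]},{"dp": [0,0,0],"rotation": [0,0,0]},{"dp": [0,0,0],"rotation": [0,0,0]},{"dp": [0,0,0],"rotation": [0,0,0]},{"dp": [0,0,0],"rotation": [0,0,0]}], jaw=255, squeeze=20)

```text
t: 33.87
eef_pos: [0.4414, -0.3345, 0.022]
ee_rot: [-1.57, 0.001, 1.555]
force: [0.8, 0.3, -0.0]
width: 0.0253
```

Request:
move_arm(deltas=[{"dp": [0,0,0],"rotation": [0,0,0]},{"dp": [0,0,0],"rotation": [0,0,0]},{"dp": [0,0,0],"rotation": [0,0,0]},{"dp": [0,0,0],"rotation": [0,0,0]}])

```text
t: 34.2
eef_pos: [0.4416, -0.3345, 0.0224]
ee_rot: [-1.57, 0.001, 1.555]
force: [-0.3, 0.2, -0.7]
width: 0.0177
```

```bash
python3 st.py;  python3 pic.py 30 scene
python3 - <<'E'
from m import *
W=cloud(load("pics/scene30.npz")); p=sel(W,(.441,-.334),.06,.009,.02); print("lid plate",[np.round(x,1) for x in cv2.minEnclosingCircle((p[:,:2]*1000).astype(np.float32))])
E
```

```text
t 34.2 p [ 441.6 -334.5   22.4] rpy [-90.    0.1  89.1] q [-0.294  0.381 -0.498  0.002 -0.692  0.277] F [-0.3  0.2 -0.7] w 17.7
lid plate [array([ 443.7, -334.6]), np.float64(46.4)]
```

Request:
move_arm(deltas=[{"dp": [0,-10,0],"rotation": [0,0,0]},{"dp": [0,-25,0],"rotation": [0,0,0]},{"dp": [0,-40,0],"rotation": [0,0,0]},{"dp": [0,-40,0],"rotation": [0,0,0]},{"dp": [0,-40,0],"rotation": [0,0,0]}], squeeze=30)

```text
t: 34.67
eef_pos: [0.4355, -0.3319, 0.1756]
ee_rot: [-1.551, -0.006, 1.553]
force: [0.7, 0.1, -1.1]
width: 0.0179
```

```bash
python3 go.py 605.6 -2.3 180 0 0 -1 -.9998 .0175 0 30
```

```text
t 34.6667 p [ 435.5 -331.9  175.6] rpy [-88.9  -0.4  89. ] q [-2.940e-01  2.020e-01 -3.280e-01 -1.000e-03 -1.061e+00  2.770e-01] F [ 0.7  0.1 -1.1] w 17.9
total dp [ 332.5   -5.5 -164.3] 371.0 rot [-1.1  0.   0.4]
rows 13
{"dp": [25.6, -0.4, -12.6], "rotation": [-0.09, 0.0, 0.03]}
{"dp": [25.6, -0.4, -12.6], "rotation": [-0.09, 0.0, 0.03]}
{"dp": [25.6, -0.4, -12.6], "rotation": [-0.09, 0.0, 0.03]}
{"dp": [25.6, -0.4, -12.6], "rotation": [-0.09, 0.0, 0.03]}
{"dp": [25.6, -0.4, -12.6], "rotation": [-0.09, 0.0, 0.03]}
{"dp": [25.6, -0.4, -12.6], "rotation": [-0.09, 0.0, 0.03]}
{"dp": [25.6, -0.4, -12.6], "rotation": [-0.09, 0.0, 0.03]}
{"dp": [25.6, -0.4, -12.6], "rotation": [-0.09, 0.0, 0.03]}
{"dp": [25.6, -0.4, -12.6], "rotation": [-0.09, 0.0, 0.03]}
{"dp": [25.6, -0.4, -12.6], "rotation": [-0.09, 0.0, 0.03]}
{"dp": [25.6, -0.4, -12.6], "rotation": [-0.09, 0.0, 0.03]}
{"dp": [25.6, -0.4, -12.6], "rotation": [-0.09, 0.0, 0.03]}
{"dp": [25.6, -0.3, -12.6], "rotation": [-0.09, 0.0, 0.03]}
```

Request:
move_arm(deltas=[{"dp": [22,0,-11],"rotation": [-0.5,0,0.2]},{"dp": [28,0,-14],"rotation": [-0.5,0,0.2]},{"dp": [28,0,-14],"rotation": [0,0,0]},{"dp": [28,0,-14],"rotation": [0,0,0]},{"dp": [28,0,-14],"rotation": [0,0,0]}])

```text
t: 35.08
eef_pos: [0.5097, -0.2014, 0.1933]
ee_rot: [-1.592, 0.008, 1.546]
force: [0.3, -0.9, -0.7]
width: 0.0176
```

Request:
move_arm(deltas=[{"dp": [28,0,-14],"rotation": [0,0,0]},{"dp": [28,0,-14],"rotation": [0,0,0]},{"dp": [28,0,-14],"rotation": [0,0,0]},{"dp": [28,0,-14],"rotation": [0,0,0]},{"dp": [28,0,-14],"rotation": [0,0,0]}])

```text
t: 35.5
eef_pos: [0.5848, -0.0559, 0.1998]
ee_rot: [-1.597, 0.008, 1.546]
force: [0.1, -0.6, -0.2]
width: 0.0178
```

```bash
python3 go.py 605.6 -2.3 140 0 0 -1 -.9998 .0175 0 30
```

```text
t 35.5 p [584.8 -55.9 199.8] rpy [-91.5   0.4  88.6] q [ 0.247  0.219 -0.254  0.017 -1.075 -0.279] F [ 0.1 -0.6 -0.2] w 17.8
total dp [ 54.5  59.9 -17.9] 82.9 rot [ 1.5 -0.4 -0.5]
rows 3
{"dp": [18.2, 20.0, -6.0], "rotation": [0.5, -0.13, -0.15]}
{"dp": [18.1, 19.9, -6.2], "rotation": [0.5, -0.13, -0.15]}
{"dp": [18.0, 19.9, -6.4], "rotation": [0.5, -0.13, -0.15]}
```

Request:
move_arm(deltas=[{"dp": [18,15,-6],"rotation": [0.7,0,-0.3]},{"dp": [15,20,-5],"rotation": [0.7,0,-0.3]},{"dp": [8,20,-2],"rotation": [0,0,0]},{"dp": [0,5,0],"rotation": [0,0,0]},{"dp": [0,0,0],"rotation": [0,0,0]}])

```text
t: 35.92
eef_pos: [0.604, -0.0067, 0.1433]
ee_rot: [-1.579, -0.004, 1.554]
force: [0.9, 1.2, -0.2]
width: 0.0179
```

```bash
python3 go.py 605.6 -2.3 95 0 0 -1 -.9998 .0175 0 15
```

```text
t 35.9167 p [604.   -6.7 143.3] rpy [-90.4  -0.2  89. ] q [ 0.311  0.304 -0.268 -0.002 -0.99  -0.327] F [ 0.9  1.2 -0.2] w 17.9
total dp [ 4.2 48.3 -1.1] 48.5 rot [0.4 0.  0.2]
rows 4
{"dp": [1.0, 12.1, -0.3], "rotation": [0.11, 0.01, 0.06]}
{"dp": [1.1, 12.1, -0.3], "rotation": [0.11, 0.01, 0.06]}
{"dp": [1.1, 12.1, -0.3], "rotation": [0.11, 0.01, 0.06]}
{"dp": [1.1, 12.1, -0.4], "rotation": [0.11, 0.01, 0.06]}
```

Request:
move_arm(deltas=[{"dp": [3.5,14,-1],"rotation": [0.4,0,0.2]},{"dp": [1,14,-0.5],"rotation": [0,0,0]},{"dp": [0,14,0],"rotation": [0,0,0]},{"dp": [0,0,0],"rotation": [0,0,0]},{"dp": [0,0,0],"rotation": [0,0,0]}])

```text
t: 36.33
eef_pos: [0.6068, -0.004, 0.104]
ee_rot: [-1.575, -0.0, 1.552]
force: [0.3, -0.4, -0.2]
width: 0.0179
```

```bash
python3 go.py 605.6 -2.3 80 0 0 -1 -.9998 .0175 0 15; python3 pic.py 31 scene; python3 crop.py scene31 300 500 180 400 2.7
python3 - <<'E'
from m import *
from station import arm
s=arm.get_state()["eef_pos"]; z=s[2]
for n in ("scene",):
    W=cloud(load(f"pics/{n}31.npz"))
    p=sel(W,s[:2],.06,z-.0085-.005,z-.0085+.004); print(n,rect(p),"plate",[np.round(x,1) for x in cv2.minEnclosingCircle((p[:,:2]*1000).astype(np.float32))],len(p),p[:,2].mean()-z)
    run(W,{"wide_pot":OBJ["wide_pot"]})
E
```

```text
t 36.3333 p [606.8  -4.  104. ] rpy [-90.3  -0.   88.9] q [ 0.316  0.349 -0.305  0.001 -0.912 -0.335] F [ 0.3 -0.4 -0.2] w 17.9
total dp [ 1.6 24.   1.4] 24.1 rot [ 0.3 -0.1  0. ]
rows 2
{"dp": [0.8, 12.0, 0.7], "rotation": [0.13, -0.03, 0.01]}
{"dp": [0.8, 12.0, 0.7], "rotation": [0.13, -0.03, 0.01]}
scene (array([637.6,  -5.5]), 84.1, 32.6, 89.2) plate [array([624.3,  -5.3]), np.float64(42.1)] 393 -0.007302169460273969
   wide_pot circ [607.   -3.1] d 87.7 155
```

View pics/scene31c.png

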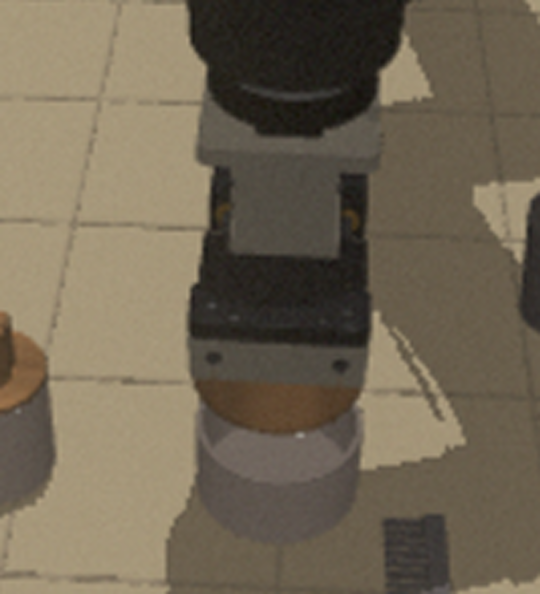

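Request:
move_arm(deltas=[{"dp": [2,9,1.2],"rotation": [0.3,0,0]},{"dp": [0,9,0],"rotation": [0,0,0]},{"dp": [0,0,0],"rotation": [0,0,0]},{"dp": [0,0,0],"rotation": [0,0,0]}])

```text
t: 36.72
eef_pos: [0.6068, -0.0022, 0.0874]
ee_rot: [-1.574, -0.002, 1.551]
force: [0.0, 0.0, -0.7]
width: 0.018
```

```bash
python3 go.py 605.6 -2 78 0 0 -1 -.9998 .0175 0 15
```

```text
t 36.7167 p [606.8  -2.2  87.4] rpy [-90.2  -0.1  88.9] q [ 0.318  0.368 -0.32  -0.001 -0.879 -0.337] F [ 0.   0.  -0.7] w 18.0
total dp [0.2 9.4 1.2] 9.4 rot [ 0.2 -0.1  0.1]
rows 1
{"dp": [0.2, 9.4, 1.2], "rotation": [0.16, -0.12, 0.09]}
```

Request:
move_arm(deltas=[{"dp": [0,5,1.2],"rotation": [0.2,0,0]},{"dp": [0,4,0],"rotation": [0,0,0]},{"dp": [0,0,0],"rotation": [0,0,0]}])

```text
t: 36.97
eef_pos: [0.6058, -0.0021, 0.078]
ee_rot: [-1.571, -0.002, 1.551]
force: [-0.9, -0.2, 0.1]
width: 0.0177
```

Request:
move_arm(deltas=[{"dp": [0,3,0],"rotation": [0,0,0]},{"dp": [0,3,0],"rotation": [0,0,0]},{"dp": [0,0,0],"rotation": [0,0,0]}])

```text
t: 37.22
eef_pos: [0.6058, -0.0021, 0.0713]
ee_rot: [-1.57, -0.002, 1.551]
force: [-0.5, 0.0, -1.5]
width: 0.0177
```

```bash
python3 go.py 605.6 -2 66.5 0 0 -1 -.9998 .0175 0 15;python3 pic.py 32 scene; python3 crop.py scene32 300 500 180 400 2.7
```

```text
t 37.2167 p [605.8  -2.1  71.3] rpy [-90.   -0.1  88.9] q [ 0.318  0.387 -0.335 -0.002 -0.849 -0.335] F [-0.5  0.  -1.5] w 17.7
total dp [0.1 4.8 0.2] 4.8 rot [-0.  -0.1  0.1]
rows 1
{"dp": [0.1, 4.8, 0.2], "rotation": [-0.02, -0.11, 0.1]}
```

View pics/scene32c.png

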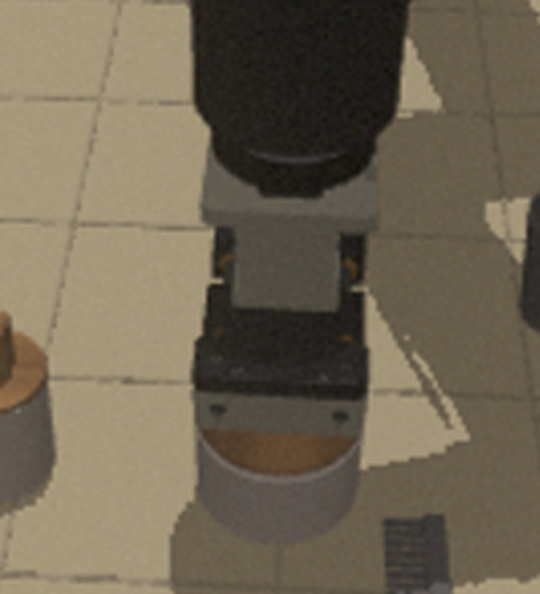

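It goes in without resistance. I finish seating it and release.

Request:
move_arm(deltas=[{"dp": [0,2.5,0],"rotation": [0,0,0]},{"dp": [0,2.3,0],"rotation": [0,0,0]},{"dp": [0,0,0],"rotation": [0,0,0]}])

```text
t: 37.52
eef_pos: [0.6062, -0.002, 0.0665]
ee_rot: [-1.571, -0.002, 1.552]
force: [0.1, 0.2, -0.9]
width: 0.0179
```

Request:
move_arm(deltas=[{"dp": [0,0.3,0],"rotation": [0,0,0]},{"dp": [0,0,0],"rotation": [0,0,0]},{"dp": [0,0,0],"rotation": [0,0,0]},{"dp": [0,0,0],"rotation": [0,0,0]},{"dp": [0,0,0],"rotation": [0,0,0]}], jaw=100)

```text
t: 37.93
eef_pos: [0.6066, -0.002, 0.0667]
ee_rot: [-1.572, -0.002, 1.552]
force: [0.5, 0.9, 0.7]
width: 0.0458
```

Request:
move_arm(deltas=[{"dp": [0,-10,0],"rotation": [0,0,0]},{"dp": [0,-20,0],"rotation": [0,0,0]},{"dp": [0,-30,0],"rotation": [0,0,0]},{"dp": [0,-40,0],"rotation": [0,0,0]},{"dp": [0,-40,0],"rotation": [0,0,0]}])

```text
t: 38.35
eef_pos: [0.6009, -0.0035, 0.2043]
ee_rot: [-1.554, 0.002, 1.55]
force: [1.1, 0.1, 0.4]
width: 0.0534
```

Request:
move_arm(deltas=[{"dp": [0,-10,30],"rotation": [0,0,0]},{"dp": [0,-10,40],"rotation": [0,0,0]},{"dp": [0,0,40],"rotation": [0,0,0]},{"dp": [0,0,40],"rotation": [0,0,0]},{"dp": [0,0,0],"rotation": [0,0,0]}])

```text
t: 38.77
eef_pos: [0.4523, -0.001, 0.2401]
ee_rot: [-1.575, -0.002, 1.55]
force: [-0.3, -0.8, -1.0]
width: 0.0534
```

```bash
python3 st.py; python3 pic.py 33 scene top; python3 - <<'E' 2>/dev/null
from m import *
for n in ("scene","top"):
    W=cloud(load(f"pics/{n}33.npz")); print(n)
    for k,c,r,zt in (("wide",(.605,-.002),.055,.058),("slim",(.600,-.163),.045,.076),("bath",(.598,.345),.08,.066)):
        p=sel(W,c,r,zt-.006,zt+.007)
        if len(p)>20: print(k,"plate",rect(p),[np.round(x,1) for x in cv2.minEnclosingCircle((p[:,:2]*1000).astype(np.float32))],len(p),"z,slope",np.linalg.lstsq(np.c_[p[:,:2]-p[:,:2].mean(0),np.ones(len(p))],p[:,2],rcond=None)[0].round(4))
    run(W,OBJ)
E
```

```text
t 38.7667 p [452.3  -1.  240.1] rpy [-90.2  -0.1  88.8] q [ 0.436 -0.031 -0.434  0.    -1.163 -0.457] F [-0.3 -0.8 -1. ] w 53.4
scene
wide plate (array([609. ,  -3.2]), 90.4, 87.9, 85.7) [array([606.9,  -2.3]), np.float64(46.6)] 832 z,slope [-0.0183  0.0004  0.059 ]
slim plate (array([ 604.4, -162.4]), 64.6, 58.5, -76.3) [array([ 601.8, -163. ]), np.float64(32.9)] 391 z,slope [-0.0427 -0.0054  0.0768]
bath plate (array([598.4, 344.5]), 124.8, 91.4, -16.1) [array([600.5, 345.4]), np.float64(74.6)] 1555 z,slope [-0.0045  0.007   0.0667]
   tumbler circ [452.6 177.4] d 64.0 141
   bath rect (array([598.3, 344.3]), 124.6, 91.9, -16.3) 477
   slim_lid plate (array([0., 0.]), 0.0, 0.0, 0.0) enclC [array([0., 0.]), np.float64(0.0)]
      grip (array([0., 0.]), 0.0, 0.0, 0.0) mean [nan nan nan] 0
   wide_lid plate (array([0., 0.]), 0.0, 0.0, 0.0) enclC [array([0., 0.]), np.float64(0.0)]
      grip (array([0., 0.]), 0.0, 0.0, 0.0) mean [nan nan nan] 0
   bath_lid plate (array([0., 0.]), 0.0, 0.0, 0.0) enclC [array([0., 0.]), np.float64(0.0)]
      grip (array([0., 0.]), 0.0, 0.0, 0.0) mean [n
[... 571 characters left out ...]
, 120.3, 91.9, -15.9) 887
   slim_lid plate (array([0., 0.]), 0.0, 0.0, 0.0) enclC [array([0., 0.]), np.float64(0.0)]
      grip (array([0., 0.]), 0.0, 0.0, 0.0) mean [nan nan nan] 0
   wide_lid plate (array([0., 0.]), 0.0, 0.0, 0.0) enclC [array([0., 0.]), np.float64(0.0)]
      grip (array([0., 0.]), 0.0, 0.0, 0.0) mean [nan nan nan] 0
   bath_lid plate (array([0., 0.]), 0.0, 0.0, 0.0) enclC [array([0., 0.]), np.float64(0.0)]
      grip (array([0., 0.]), 0.0, 0.0, 0.0) mean [nan nan nan] 0
   wide_pot circ [0. 0.] d 0.0 0
   slim_pot circ [ 598.2 -162.2] d 52.5 277
   square_pot rect (array([ 601. , -344.1]), 86.6, 85.1, -86.7) 255
   brush rect (array([644. , 191.3]), 28.2, 8.5, -71.5) 20
```

View pics/scene33.png

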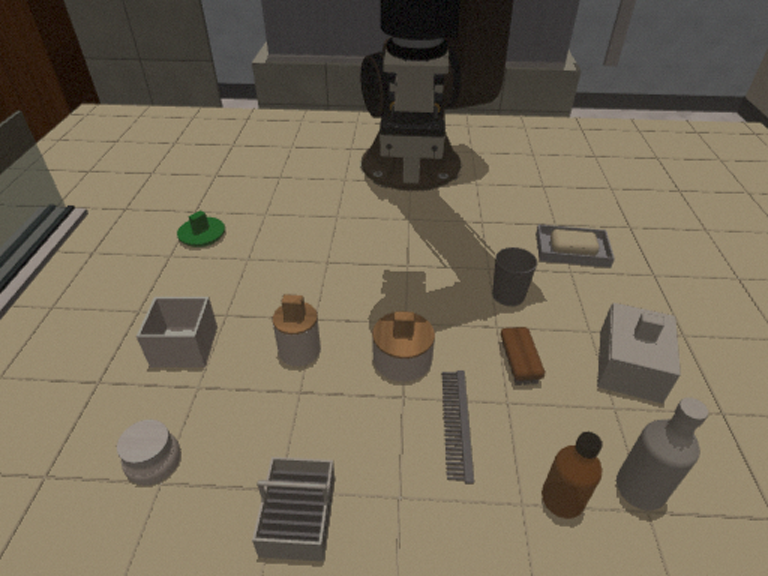

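View pics/top33.png

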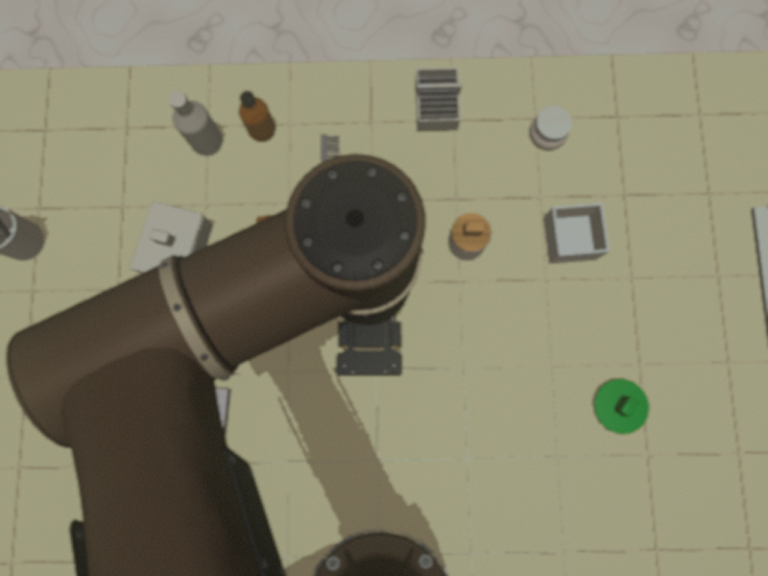

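All three lids are on and the arm is clear: wide at 59 mm (58 expected), slim 75–77 (76), bath 65–67 (66). I hand it in.

```bash
python3 -c "
from station import arm
print(arm.job_done())"
```

```text
the job is handed in; nothing more can be done
None
```

The job is done and handed in at about 39 s; the station reports no verdict.

I gripped the tumbler from the side, rolled it to pour all the tablets into the denture bath, and stood the empty tumbler back on its spot. Then I put on the bath lid, the slim lid and the wide lid, in that order. There was no square lid lying there, so the square pot stays open. I left the green look-alike alone.

**Tablets and tumbler:** The tumbler's floor read about 4 mm against 5 given, so it is empty. The tablet pile in the bath was no higher than 27 mm, and no tablet showed outside. I saw at least three tablets but never counted them exactly.

| Lid | Plate top measured (mm) | Expected (mm) | Off centre (mm) |
|---|---|---|---|
| Bath | 65–67 | 66 | about 1 |
| Slim | 75–77 | 76 | 1–2 |
| Wide | 59 | 58 | about 1 |

- **Lids:** All three measured level within tolerance. The forces while seating stayed within about 2 N.
- **Bystanders:** The nailbrush measured unmoved. The comb and soap dish look unmoved in the pictures but were not measured again.
- **Weak points:** The two cameras disagreed by a steady 2–5 mm in position, so I used relative positions and the mean of the two. At the end the arm hid the wide pot and tumbler from the top camera, so their last check is from the scene camera only.

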